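Fit the shaker with keyhole carriers and load the ejected cassette

TASK

Get the shaker ready for its next run: fit every carrier lying on the bench onto its platform, one to a lane, setting the keyholes down over the two screw heads and sliding the carrier along until it is fully home and locked under the heads. Once all the carriers are on, press the red ejector of the cassette dock all the way in so that the cassette comes out of the mouth, and let the ejector spring back. Draw the cassette out and stand it upright inside the blue carrier, lengthwise between its side walls and resting on its ribs, without disturbing the timer, the small bottle or the tall cassette.

Things in the scene. Friction and masses are not known exactly. Their poses are not given: they have to be found in the camera images.
- shaker: Low white shaker with a grey platform 140 mm (x) x 232 mm (y), top 36 mm above the bench; fixed. Origin: on the bench under its centre; z up. Three lanes run along its x, 78 mm apart. Each has two screws on its centre line, 28 mm before and behind the lane point: shank 7 mm across, round head 18 mm across, underside 7.5 mm and top 11.5 mm above the platform.
- lane_0 (a point): Lane point 0 (y = -78 mm on the shaker): on the platform's top face, midway between that lane's two screws; axes as the shaker's, x along the lane.
- lane_1 (a point): Lane point 1 (y = 0 mm on the shaker): on the platform's top face, midway between that lane's two screws; axes as the shaker's, x along the lane.
- lane_2 (a point): Lane point 2 (y = 78 mm on the shaker): on the platform's top face, midway between that lane's two screws; axes as the shaker's, x along the lane.
- carrier_blue: Blue carrier, always present. Open-topped metal channel, 124 mm long (x) x 50 wide (y) x 40 high, 0.2 to 0.31 kg. Origin: centre of its underside, z up. Floor 5 mm thick. Side walls run its whole length, outer faces at y = +-25 mm (grasp across these 50 mm from above), inner at +-20.5; end lips 22 mm high, inner faces at x = +-58 mm. 
- blue_entry (a point): On the blue carrier (all are alike), x = -10 mm, underside: centre of one of two 24 mm entry holes, the other at x = +46 mm. From each a 13 mm wide slot runs 18 mm toward -x; its end stops the screw shank at x = -28 and +28 mm. So set it down 18 mm short of the lane point, then slide it 18 mm along its own +x; home = origin on the lane point. Either way round will do.
- blue_seat (a point): Centre of the cassette's seat in the blue carrier: level of the rubber ribs, 15 mm above the carrier's underside, over its origin; axes as the carrier's. The cassette's underside rests here, its y along the carrier's x.
- carrier_grey_1: Bare aluminium (grey) carrier, sometimes absent; same shape, axes and origin as the blue carrier.
- carrier_grey_2: Bare aluminium (grey) carrier, sometimes absent; same shape, axes and origin as the blue carrier.
- dock: Fixed cassette dock: grey foot 214 x 64 x 6 mm, white roofed tunnel 94 mm long, 47 wide (37 inside), top 96 mm above the bench. Origin: on the bench under the tunnel's centre; x points out of its mouth. The cassette stands inside on the foot, 6 mm up, flush with the mouth, and cannot be grasped until ejected. The foot runs on 65 mm beyond the mouth.
- dock_mouth (a point): Centre of the mouth's lower edge: 47 mm along x from the dock's origin, 6 mm above the bench; axes as the dock's.
- ejector (a joint): Spring ejector slide of the dock, m: 0 = out (rest), 0.055 = pressed fully in, along the dock's +x. Takes 3 N at the start to 7 N fully in and springs back when let go. Fully in, it has pushed the cassette about 53 mm out of the mouth; the cassette stays there when the ejector goes back.
- ejector_tab (a point): Middle of the rear (pushed) face of the ejector's red upright tab, 50 mm above the bench; moves with it; axes as the dock's. The tab is 40 mm wide, 7 mm thick, from 8 to 75 mm above the bench, its face 120 mm behind the dock's origin at rest; push it along the dock's +x, e.g. with closed fingers pointing down behind it, where there is free space.
- cassette: Dark grey four-tube cassette, 31 mm (x) x 92 mm (y, its long axis) x 80 mm (z), 0.09 kg; the upper body is 82 mm long, only its 8 mm high foot 92 mm. Origin: centre of its underside. In the dock its long axis lies along the dock's x axis. Grasp across the 31 mm, upper part (50 to 60 mm above its underside) so that the fingers clear the carrier's walls.
- timer: Pale desk timer 60 x 66 x 18 mm; bystander, leave alone. Origin: centre of its underside.
- bottle_small: Cream bottle with red cap, 61 mm across, 186 mm high; bystander behind the shaker, leave alone. Origin: centre of its underside.
- cassette_tall: Tall dark cassette 31 x 92 x 122 mm; bystander behind the shaker, leave alone. Origin: centre of its underside.

How it is judged:
On the way, in this order (a step that is already met when the one before it is completed fails the run):
1. every carrier is on the shaker, home and locked under the screw heads (((x of carrier_blue in the frame of lane_0 between -0.006 and 0.006 m and y of carrier_blue in the frame of lane_0 between -0.005 and 0.005 m and z of carrier_blue in the frame of lane_0 between -0.003 and 0.003 m and angle between the x axis of carrier_blue and the x axis of lane_0, either way round below 0.12 rad and angle between carrier_blue's own z axis and vertical below 0.06 rad) or (x of carrier_blue in the frame of lane_1 between -0.006 and 0.006 m and y of carrier_blue in the frame of lane_1 between -0.005 and 0.005 m and z of carrier_blue in the frame of lane_1 between -0.003 and 0.003 m and angle between the x axis of carrier_blue and the x axis of lane_1, either way round below 0.12 rad and angle between carrier_blue's own z axis and vertical below 0.06 rad) or (x of carrier_blue in the frame of lane_2 between -0.006 and 0.006 m and y of carrier_blue in the frame of lane_2 between -0.005 and 0.005 m and z of carrier_blue in the frame of lane_2 between -0.003 and 0.003 m and angle between the x axis of carrier_blue and the x axis of lane_2, either way round below 0.12 rad and angle between carrier_blue's own z axis and vertical below 0.06 rad)) and ((x of carrier_grey_1 in the frame of lane_0 between -0.006 and 0.006 m and y of carrier_grey_1 in the frame of lane_0 between -0.005 and 0.005 m and z of carrier_grey_1 in the frame of lane_0 between -0.003 and 0.003 m and angle between the x axis of carrier_grey_1 and the x axis of lane_0, either way round below 0.12 rad and angle between carrier_grey_1's own z axis and vertical below 0.06 rad) or (x of carrier_grey_1 in the frame of lane_1 between -0.006 and 0.006 m and y of carrier_grey_1 in the frame of lane_1 between -0.005 and 0.005 m and z of carrier_grey_1 in the frame of lane_1 between -0.003 and 0.003 m and angle between the x axis of carrier_grey_1 and the x axis of lane_1, either way round below 0.12 rad and angle between carrier_grey_1's own z axis and vertical below 0.06 rad) or (x of carrier_grey_1 in the frame of lane_2 between -0.006 and 0.006 m and y of carrier_grey_1 in the frame of lane_2 between -0.005 and 0.005 m and z of carrier_grey_1 in the frame of lane_2 between -0.003 and 0.003 m and angle between the x axis of carrier_grey_1 and the x axis of lane_2, either way round below 0.12 rad and angle between carrier_grey_1's own z axis and vertical below 0.06 rad)) and ((x of carrier_grey_2 in the frame of lane_0 between -0.006 and 0.006 m and y of carrier_grey_2 in the frame of lane_0 between -0.005 and 0.005 m and z of carrier_grey_2 in the frame of lane_0 between -0.003 and 0.003 m and angle between the x axis of carrier_grey_2 and the x axis of lane_0, either way round below 0.12 rad and angle between carrier_grey_2's own z axis and vertical below 0.06 rad) or (x of carrier_grey_2 in the frame of lane_1 between -0.006 and 0.006 m and y of carrier_grey_2 in the frame of lane_1 between -0.005 and 0.005 m and z of carrier_grey_2 in the frame of lane_1 between -0.003 and 0.003 m and angle between the x axis of carrier_grey_2 and the x axis of lane_1, either way round below 0.12 rad and angle between carrier_grey_2's own z axis and vertical below 0.06 rad) or (x of carrier_grey_2 in the frame of lane_2 between -0.006 and 0.006 m and y of carrier_grey_2 in the frame of lane_2 between -0.005 and 0.005 m and z of carrier_grey_2 in the frame of lane_2 between -0.003 and 0.003 m and angle between the x axis of carrier_grey_2 and the x axis of lane_2, either way round below 0.12 rad and angle between carrier_grey_2's own z axis and vertical below 0.06 rad))), for 0.2 s.
2. the ejector is pressed fully in and the cassette sticks out of the mouth (value of joint ejector above 0.05 m and x of cassette in the frame of dock above 0.042 m), for 0.1 s.
At the end, for the whole second after the job is handed in: Each carrier present on a lane, origin within 6 mm along, 5 mm across, 3 mm in height of a lane point, level and parallel; cassette upright and at rest on the blue carrier's ribs (within 3 mm), within 16 mm lengthwise, 8 mm across, 0.2 rad; ejector back out (under 10 mm) (all of step 1 and x of cassette in the frame of carrier_blue between -0.016 and 0.016 m and y of cassette in the frame of carrier_blue between -0.008 and 0.008 m and z of cassette in the frame of carrier_blue between 0.012 and 0.019 m and angle between the y axis of cassette and the x axis of carrier_blue, either way round below 0.2 rad and angle between cassette's own z axis and vertical below 0.08 rad and linear speed of cassette below 0.03 m/s and value of joint ejector below 0.01 m); the robot touches nothing.
It fails at once if a bystander (timer, small bottle, tall cassette) is moved more than 30 mm (distance of any of timer, bottle_small, cassette_tall from where it was at the start of the episode above 0.03 m).
Of carrier_grey_1, carrier_grey_2 only 1 to 2 are there at a start; the rules pass over those that are not, and their reading is None.
At some moment in a run one of carrier_blue, carrier_grey_1, carrier_grey_2 may be knocked a few centimetres aside while the robot is not near it.
Once in a run the grip may slacken for a moment while it holds something.
It also fails if it takes over 210 s, if anything falls off the work surface, if the arm or the gripper's body presses on something with over 40 N, if the wrist force passes 120 N, or if a joint passes its speed limit or range.

ROBOT

A 7-joint arm with a two-finger parallel gripper is mounted at the origin on a cart in front of the work surface, level with it; the furniture and walls round the work are solid. World frame = base frame: x ahead of the robot, y to its left, z up, the work surface at z = 0. Lengths are in m, angles in rad, forces in N, time in s.
With the tool pointing down it reaches from about 0.4 to 0.85 m from the base axis. Payload 10.4 kg.
Tool frame: the origin (TCP) lies at the very end of the fingers, on their centre line; the grasp point (between the pads) lies 19 mm behind it; y points along the fingers, z is the direction in which the jaws open and shut, and the axes are right-handed (so a half turn about y gives the same grasp; the last joint's range is limited). The gripper opens to 85 mm and grips with 20 to 120 N. Pads are 22 mm wide; open, the fingers measure 114 mm over their backs; the gripper's body (76 mm by 85 mm) begins 54 mm behind the grasp point. The pads swing forward as they close: fully open they stand 13 mm farther back than shut.
Start: joints at [1.256, 0.332, -0.065, 1.46, 0.022, 1.35, -0.088], TCP at [0.18, -0.599, 0.231] pointing down, gripper open.
Joint ranges: [-2.6, 2.6], [-0.5, 2.12], [-1.47, 1.34], [0.16, 2.42], [-1.27, 4.41], [0.06, 2.06], [-2.6, 2.6]. Speed limits (rad/s): [2.22, 2.22, 2.79, 2.79, 3.14, 3.14, 3.14].

INTERFACE

Orientations are given as a 3x3 rotation matrix whose columns are the frame's x, y, z axes.
In Python, from cell import r gives the robot as it stands.
- The arm moves only by the tool move_arm, never from a script. Its argument "rows" is a list of rows, each an object with "turn": the turn, a rotation vector about the tool's x, y, z in degrees, a list of three; "travel": the shift along the tool's x, y, z in cm, a list of three; "gripper": the closure, from 0 (fully open) to 1 (shut). A call has exactly 5 rows; each row shifts and turns the pose as measured when the row begins, along the tool's axes as they then stand; what a row does not reach is not made up. A row lasts 1/12 s, in which the tool goes at most 41.7 mm and 7.16 degrees, less where a joint would pass 70% of its speed; a pose out of reach is approached as far as the arm can. A call with a gripper value outside its range is refused whole. The fingers move at their own pace and stop on an object; the grip force is fixed at half the most. Time passes only in rows, so rows that do not move let the fingers close, or fill a call up. It gives the time, the measured TCP pose, the force and the opening at its end, in the units of the state.
- r.read_state(): the state, without advancing time (a new reading comes with each control period).
- r.get_image(name): name is "scene" or "top" or "wrist"; returns a dict with "color" (420x560x3 uint8, red, green, blue), "intrinsics" (3x3 intrinsics, pixels), "T" (4x4, takes a point from camera to world coordinates). Camera axes: x right, y down, z forward; pixel columns grow to the right and rows downward; lengths in m; the calibration is good to about 2 mm. A picture is of the moment at which its call begins. There is no depth.
- r.hand_in(): hands the job in, once; it reports no verdict.
The state is a dict: "time_s": time; "q": joint angles; "qvel": joint speeds; "joint_torque": joint torques, N m; "position": TCP position; "orientation": TCP orientation; "ft_force": force on the tool from outside, world axes, zero at the start; "wrist_torque": the same for the moment, N m; "gripper_width": finger opening in m.
Only numpy, scipy, OpenCV 4.12 (cv2) and the standard library are available. Lean on these libraries where they do the work, as an engineer would, in place of code of your own. Each camera call takes 0.05 s, during which the arm holds its last target.

## Working session

There is one attempt and no reset: what is moved stays moved. The work goes in short steps, Python scripts to look and compute and a tool call to move; the robot and the scene stay as the last step left them, time stands still between calls to the robot, and variables do not carry over. Pictures are saved under pics/ and viewed, and the job is handed in when it is done.

Besides the shell and the picture viewer there is one more tool, called after "Request:" by a JSON object that holds its "fn" and its "kwargs", one argument or row to a line. move_arm: Moves the arm, as the interface text tells. Its arguments: {"type":"object","properties":{"rows":{"type":"array"}},"required":["rows"]}

```bash
ls -la; mkdir -p pics; python3 - <<'E'
from cell import r
import cv2,numpy as np
s=r.read_state()
for k,v in s.items(): print(k,np.round(v,4).tolist())
for n in ("scene","top","wrist"):
    im=r.get_image(n)
    cv2.imwrite(f"pics/{n}0.png",im["color"][:,:,::-1])
    print(n,np.round(im["intrinsics"],1).tolist(),np.round(im["T"],4).tolist())
E
```

```text
total 12
drwxr-xr-x  3 agent agent 4096 Dec  7 04:33 .
drwxr-xr-x 23 root  root  4096 Dec  7 04:33 ..
drwxr-xr-x  2 agent agent 4096 Dec  7 04:33 pics
time_s 0.0
q [1.2564, 0.3328, -0.0647, 1.461, 0.0216, 1.3499, -0.0885]
qvel [-0.0011, -0.0005, -0.0006, 0.0012, -0.0013, -0.0013, 0.0015]
joint_torque [0.0, -62.5439, 0.0491, -39.1606, 0.0162, 0.0098, -0.0]
position [0.1797, -0.5982, 0.2305]
orientation [[-0.9577, -0.0005, 0.2876], [-0.2876, 0.0014, -0.9577], [0.0001, -1.0, -0.0014]]
ft_force [-0.7645, -0.1902, 0.3952]
wrist_torque [0.0087, -0.0596, -0.0036]
gripper_width 0.0853
scene [[518.7, 0.0, 288.3], [0.0, 518.7, 211.6], [0.0, 0.0, 1.0]] [[-0.6117, -0.4691, 0.637, -0.338], [-0.7911, 0.3576, -0.4963, 0.7185], [0.005, -0.8075, -0.5898, 0.8852], [0.0, 0.0, 0.0, 1.0]]
top [[537.6, 0.0, 283.7], [0.0, 537.6, 215.0], [0.0, 0.0, 1.0]] [[0.0289, -0.9858, 0.1654, 0.3611], [-0.9996, -0.0275, 0.0106, 0.0159], [-0.0059, -0.1657, -0.9862, 1.2587], [0.0, 0.0, 0.0, 1.0]]
wrist [[313.7, 0.0, 283.0], [0.0, 313.7, 210.2], [0.0, 0.0, 1.0]] [[0.2881, -0.9134, -0.2876, 0.2537], [-0.9576, -0.2753, -0.0852, -0.5756], [-0.0014, 0.2999, -0.954, 0.3726], [0.0, 0.0, 0.0, 1.0]]
```

View pics/scene0.png

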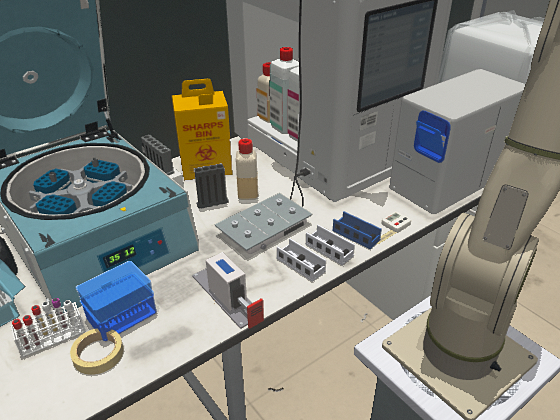

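View pics/top0.png

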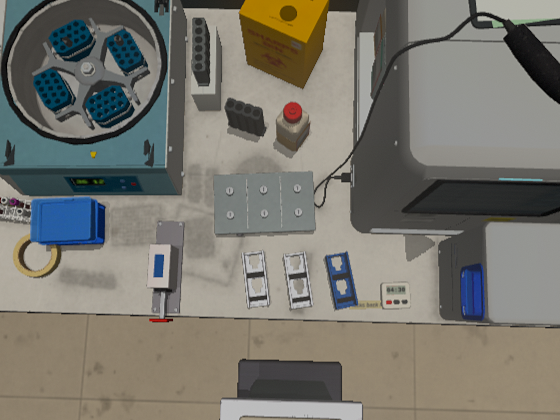

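View pics/wrist0.png

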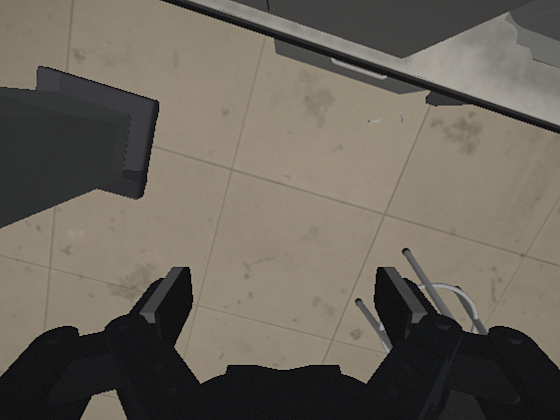

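```bash
cat > h.py <<'E'
from cell import r
import cv2,numpy as np
from scipy.spatial.transform import Rotation as R
def ray(im,u,v):
    K=im["intrinsics"];T=im["T"]
    d=T[:3,:3]@np.linalg.solve(K,[u,v,1.]); return T[:3,3],d
def onz(im,u,v,z):
    o,d=ray(im,u,v); return o+d*(z-o[2])/d[2]
def proj(im,P):
    T=im["T"]; p=T[:3,:3].T@(np.asarray(P,float)-T[:3,3]); q=im["intrinsics"]@p; return q[:2]/q[2]
def crop(im,u0,v0,u1,v1,s,fn):
    c=im["color"][v0:v1,u0:u1,::-1]
    cv2.imwrite(fn,cv2.resize(c,None,fx=s,fy=s,interpolation=cv2.INTER_CUBIC))
def down(a):
    # tool pointing down; tool z (jaw) at angle a in xy plane
    z=np.array([np.cos(a),np.sin(a),0]);y=np.array([0,0,-1.]);return np.c_[np.cross(y,z),y,z]
def plan(pos,Rt):
    s=r.read_state();O=np.array(s["orientation"]);d=O.T@(np.array(pos)-s["position"])*100
    rv=np.degrees(R.from_matrix(O.T@Rt).as_rotvec())
    print("t",round(s["time_s"],2),"pos",np.round(s["position"],4),"w",round(s["gripper_width"],4),"F",np.round(s["ft_force"],1))
    print("travel cm",np.round(d,2),"turn",np.round(rv,2))
E
python3 - <<'E'
from h import *
im=r.get_image("top")
crop(im,200,160,420,330,3.5,"pics/c1.png")
for n,u,v,z in [("edge",300,318,0),("box fl",440,320,0),("box tl",487,225,0.2),("s",230,190,.0475),("s",297,188,.0475),("s",230,214,.0475),("s",298,212,.0475),("g1",257,278,.04),("g2",298,279,.04),("b",341,279,.04),("tab",160,320,.075),("timer",396,294,.018)]: print(n,np.round(onz(im,u,v,z),3))
for z in (0,.1,.2,.3): print(z,np.round(onz(im,440,320,z),3),np.round(onz(im,355,225,z),3))
E
```

```text
edge [ 0.333 -0.015  0.   ]
box fl [ 0.338 -0.336  0.   ]
box tl [ 0.53  -0.377  0.2  ]
s [0.619 0.154 0.048]
s [0.628 0.    0.048]
s [0.563 0.152 0.048]
s [ 0.572 -0.004  0.047]
g1 [0.42  0.085 0.04 ]
g2 [ 0.42  -0.007  0.04 ]
b [ 0.423 -0.104  0.04 ]
tab [0.322 0.29  0.075]
timer [ 0.394 -0.232  0.018]
0 [ 0.338 -0.336  0.   ] [ 0.553 -0.14   0.   ]
0.1 [ 0.34  -0.308  0.1  ] [ 0.538 -0.127  0.1  ]
0.2 [ 0.342 -0.28   0.2  ] [ 0.523 -0.115  0.2  ]
0.3 [ 0.344 -0.252  0.3  ] [ 0.507 -0.103  0.3  ]
```

View pics/c1.png

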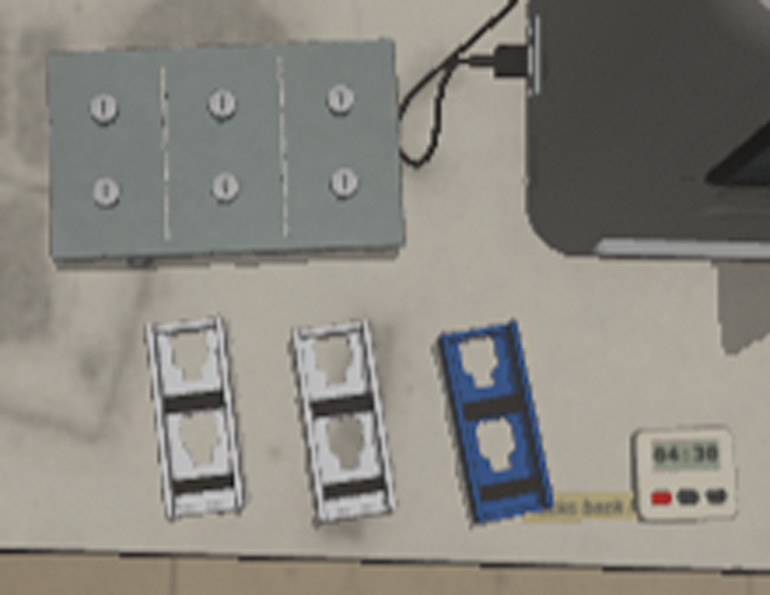

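```bash
python3 - <<'E'
from h import *
a=np.radians(-84)
plan([0.24,-0.40,.26],down(a)); plan([0.35,-0.05,.24],down(a))
E
```

```text
t 0.2 pos [ 0.1798 -0.5984  0.2308] w 0.0856 F [ 0.5 -0.6 -0.3]
travel cm [-11.48  -2.9  -17.27] turn [5.000e-02 1.072e+01 1.000e-02]
t 0.2 pos [ 0.1798 -0.5984  0.2308] w 0.0856 F [ 0.5 -0.6 -0.3]
travel cm [-32.08  -0.88 -47.62] turn [5.000e-02 1.072e+01 1.000e-02]
```

Request:
{"fn": "move_arm", "kwargs": {
  "rows": [
    {"turn":[0,2,0],"travel":[-2,-0.6,-3.5],"gripper":0},
    {"turn":[0,2,0],"travel":[-2,-0.6,-3.5],"gripper":0},
    {"turn":[0,2,0],"travel":[-2,-0.6,-3.5],"gripper":0},
    {"turn":[0,2,0],"travel":[-2,-0.6,-3.5],"gripper":0},
    {"turn":[0,2,0],"travel":[-2,-0.6,-3.5],"gripper":0}
  ]
}}

```text
time_s: 0.62
position: [0.2348, -0.4046, 0.2549]
orientation: [[-0.995, -0.007, 0.099], [-0.099, 0.008, -0.995], [0.006, -1.0, -0.009]]
ft_force: [1.0, -0.5, 1.2]
gripper_width: 0.0856
```

```bash
python3 - <<'E'
from h import *
a=np.radians(-84)
plan([0.24,-0.40,.26],down(a)); plan([0.35,-0.05,.24],down(a))
E
```

```text
t 0.62 pos [ 0.2348 -0.4046  0.2549] w 0.0856 F [ 1.  -0.5  1.2]
travel cm [-0.56 -0.51 -0.41] turn [ 0.52 -0.32  0.35]
t 0.62 pos [ 0.2348 -0.4046  0.2549] w 0.0856 F [ 1.  -0.5  1.2]
travel cm [-14.98   1.7  -34.13] turn [ 0.52 -0.32  0.35]
```

Request:
{"fn": "move_arm", "kwargs": {
  "rows": [
    {"turn":[0.5,0,0.3],"travel":[-1,0,-3.6],"gripper":0},
    {"turn":[0,0,0],"travel":[-1,0,-3.6],"gripper":0},
    {"turn":[0,0,0],"travel":[-1,0,-3.6],"gripper":0},
    {"turn":[0,0,0],"travel":[-1.4,0.2,-3.6],"gripper":0},
    {"turn":[0,0,0],"travel":[-1.6,0.2,-3.6],"gripper":0}
  ]
}}

```text
time_s: 1.03
position: [0.2781, -0.2104, 0.2516]
orientation: [[-0.995, 0.0, 0.097], [-0.097, -0.005, -0.995], [0.0, -1.0, 0.005]]
ft_force: [0.8, 0.1, 0.9]
gripper_width: 0.0856
```

Request:
{"fn": "move_arm", "kwargs": {
  "rows": [
    {"turn":[0,0,0],"travel":[-1.8,0.2,-3.2],"gripper":0},
    {"turn":[0,0,0],"travel":[-1.8,0.2,-3.2],"gripper":0},
    {"turn":[0,0,0],"travel":[-1.8,0.2,-3.2],"gripper":0},
    {"turn":[0,0,0],"travel":[-1.8,0.2,-3.2],"gripper":0},
    {"turn":[0,0,0],"travel":[-1.8,0.2,-3.2],"gripper":0}
  ]
}}

```text
time_s: 1.45
position: [0.3525, -0.033, 0.2403]
orientation: [[-0.995, 0.002, 0.096], [-0.096, -0.01, -0.995], [-0.001, -1.0, 0.01]]
ft_force: [1.8, -1.1, -0.6]
gripper_width: 0.0854
```

```bash
python3 - <<'E'
from h import *
a=np.radians(-84)
plan([0.35,-0.05,.24],down(a))
for n in ("wrist","top"):
    im=r.get_image(n); cv2.imwrite(f"pics/{n}1.png",im["color"][:,:,::-1])
E
```

```text
t 1.45 pos [ 0.3525 -0.033   0.2403] w 0.0854 F [ 1.8 -1.1 -0.6]
travel cm [0.41 0.05 1.67] turn [-0.58 -0.51 -0.05]
```

View pics/wrist1.png

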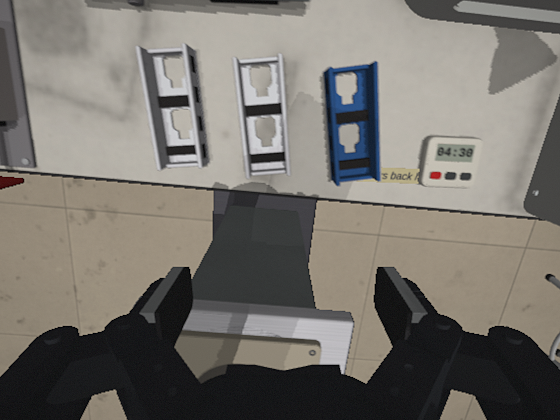

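View pics/top1.png

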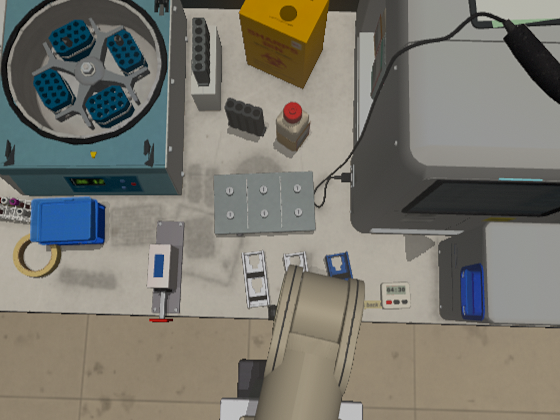

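```bash
python3 - <<'E'
from h import *
im=r.get_image("top")
g=cv2.cvtColor(im["color"],cv2.COLOR_RGB2GRAY)
for (u,v) in [(230,190),(264,190),(297,188),(230,214),(264,213),(298,212)]:
    w=g[v-8:v+9,u-8:u+9].astype(float); m=np.clip(w-150,0,None)
    yy,xx=np.mgrid[-8:9,-8:9]
    k=(xx**2+yy**2<49); m=m*k
    c=(u+(m*xx).sum()/m.sum(), v+(m*yy).sum()/m.sum())
    print(np.round(c,1),np.round(onz(im,*c,.0475),4), np.median(w))
im=r.get_image("wrist")
crop(im,130,30,330,200,4,"pics/w2.png"); crop(im,300,50,500,200,4,"pics/w3.png")
E
```

```text
[229.5 190.4] [0.6182 0.1555 0.0475] 124.0
[263.3 189.3] [0.6231 0.0776 0.0475] 126.0
[297. 188.] [6.283e-01 1.000e-04 4.750e-02] 125.0
[230.1 214.6] [0.5618 0.1515 0.0475] 125.0
[264.1 213.1] [0.5675 0.0737 0.0475] 127.0
[298.  211.8] [ 0.5727 -0.0036  0.0475] 128.0
```

View pics/w2.png

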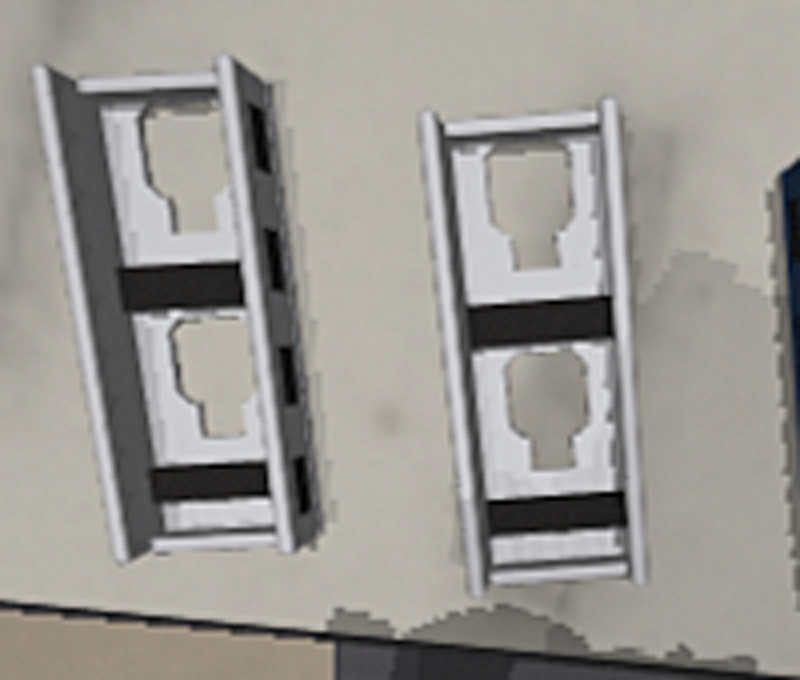

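View pics/w3.png

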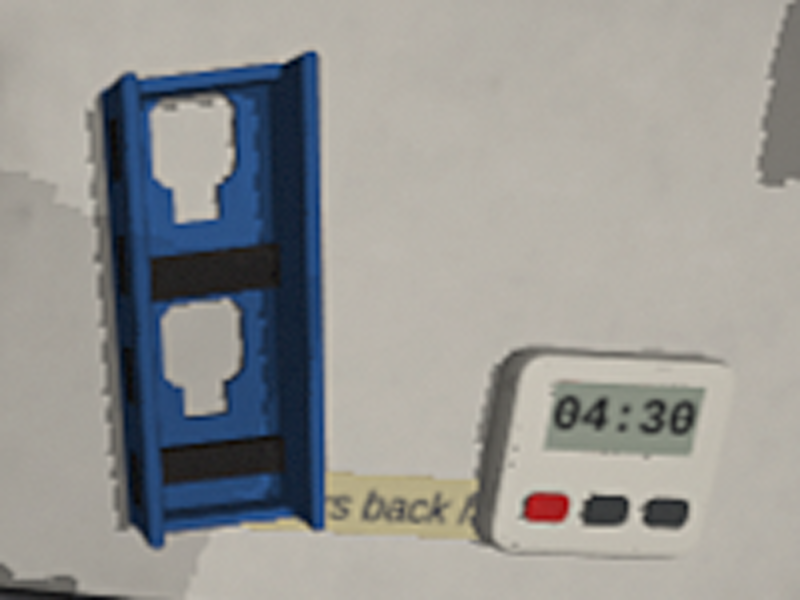

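```bash
python3 - <<'E'
from h import *
im=r.get_image("wrist")
C={"gL":(130,30,[(40,65),(224,56),(122,560),(290,551)]),"gM":(130,30,[(429,108),(608,98),(477,595),(639,580)]),"B":(300,50,[(127,74),(310,54),(153,545),(316,527)])}
for n,(u0,v0,p) in C.items():
    P=np.array([onz(im,u0+a/4,v0+b/4,.04) for a,b in p])
    c=P.mean(0); ax=(P[0]+P[1]-P[2]-P[3])/2; ay=(P[0]+P[2]-P[1]-P[3])/2
    print(n,np.round(c,4),"L",round(np.linalg.norm(ax),4),"W",round(np.linalg.norm(ay),4),"yaw",np.round(np.degrees([np.arctan2(ax[1],ax[0]),np.arctan2(-ay[0],ay[1])]),1))
S=np.array([[.6182,.1555],[.6231,.0776],[.6283,.0001],[.5618,.1515],[.5675,.0737],[.5727,-.0036]])
c=S.mean(0); L=np.array([[.028,.078],[.028,0],[.028,-.078],[-.028,.078],[-.028,0],[-.028,-.078]])
D=S-c; a=np.arctan2((L[:,0]*D[:,1]-L[:,1]*D[:,0]).sum(),(L*D).sum()); print("shaker",c,np.degrees(a))
for i in range(3):
    y=(i-1)*.078; l=c+y*np.array([-np.sin(a),np.cos(a)]); print("lane",i,np.round(l,4), "entry",np.round(l-.018*np.array([np.cos(a),np.sin(a)]),4))
E
```

```text
gL [0.4192 0.0858 0.04  ] L 0.122 W 0.0456 yaw [8.6 8.4]
gM [ 0.4195 -0.0098  0.04  ] L 0.1219 W 0.0447 yaw [9.5 9.8]
B [ 0.4204 -0.1074  0.04  ] L 0.1214 W 0.0457 yaw [11.7 11.7]
shaker [0.59526667 0.0758    ] 3.883807230868313
lane 0 [ 0.6005 -0.002 ] entry [ 0.5826 -0.0032]
lane 1 [0.5953 0.0758] entry [0.5773 0.0746]
lane 2 [0.59   0.1536] entry [0.572  0.1524]
```

```bash
python3 - <<'E'
from h import *
plan([0.419,0.0856,.08],down(np.radians(-90+8.5)))
E
```

```text
t 1.7 pos [ 0.3521 -0.0352  0.2403] w 0.0852 F [ 0.1  0.7 -0.5]
travel cm [ -7.81  15.92 -11.54] turn [-0.54 -3.    0.01]
```

Request:
{"fn": "move_arm", "kwargs": {
  "rows": [
    {"turn":[-0.5,-1,0],"travel":[-1.6,3,-2.3],"gripper":0},
    {"turn":[0,-1,0],"travel":[-1.6,3.2,-2.3],"gripper":0},
    {"turn":[0,-1,0],"travel":[-1.6,3.2,-2.3],"gripper":0},
    {"turn":[0,0,0],"travel":[-1.6,3.2,-2.3],"gripper":0},
    {"turn":[0,0,0],"travel":[-1.6,3.2,-2.3],"gripper":0}
  ]
}}

```text
time_s: 2.12
position: [0.4221, 0.0769, 0.0877]
orientation: [[-0.992, 0.016, 0.128], [-0.128, -0.007, -0.992], [-0.015, -1.0, 0.009]]
ft_force: [1.1, -2.5, -0.3]
gripper_width: 0.0858
```

```bash
python3 - <<'E'
from h import *
plan([0.419,0.0856,.08],down(np.radians(-90+8.5)))
im=r.get_image("wrist"); cv2.imwrite("pics/w4.png",im["color"][:,:,::-1])
E
```

```text
t 2.12 pos [0.4221 0.0769 0.0877] w 0.0858 F [ 1.1 -2.5 -0.3]
travel cm [ 0.21  0.76 -0.9 ] turn [-0.51 -1.14 -0.87]
```

View pics/w4.png

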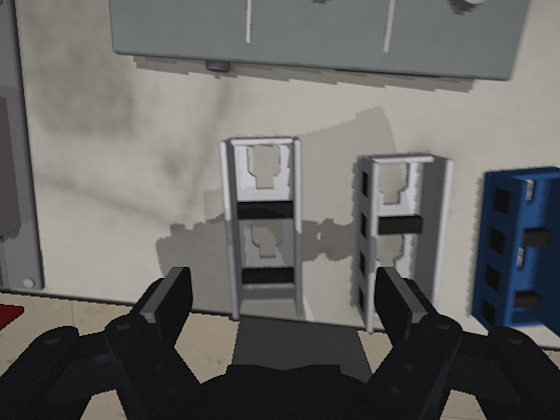

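Request:
{"fn": "move_arm", "kwargs": {
  "rows": [
    {"turn":[-0.5,-1.1,-0.9],"travel":[0.2,0.7,-0.9],"gripper":0},
    {"turn":[0,0,0],"travel":[0,0,0],"gripper":0},
    {"turn":[0,0,0],"travel":[0,2,0],"gripper":0},
    {"turn":[0,0,0],"travel":[0,2,0],"gripper":0},
    {"turn":[0,0,0],"travel":[0,1,0],"gripper":0}
  ]
}}

```text
time_s: 2.58
position: [0.4148, 0.0872, 0.0173]
orientation: [[-0.99, -0.024, 0.138], [-0.138, 0.016, -0.99], [0.022, -1.0, -0.019]]
ft_force: [-0.1, 0.7, 0.4]
gripper_width: 0.0855
```

```bash
python3 - <<'E'
from h import *
plan([0.419,0.0856,.010],down(np.radians(-90+8.5)))
im=r.get_image("wrist"); cv2.imwrite("pics/w5.png",im["color"][:,:,::-1])
E
```

```text
t 2.58 pos [0.4148 0.0872 0.0173] w 0.0855 F [-0.1  0.7  0.4]
travel cm [-0.41  0.72  0.23] turn [ 1.1  -0.55  1.24]
```

View pics/w5.png

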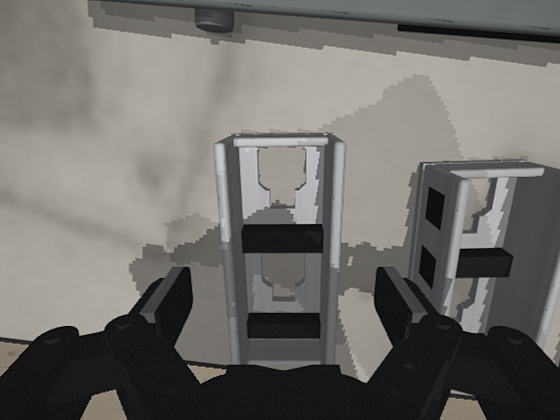

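Request:
{"fn": "move_arm", "kwargs": {
  "rows": [
    {"turn":[1.0,-0.5,1.2],"travel":[-0.4,0.4,0.2],"gripper":0},
    {"turn":[0,0,0],"travel":[0,0,0],"gripper":0},
    {"turn":[0,0,0],"travel":[0,0,0],"gripper":0},
    {"turn":[0,0,0],"travel":[0,0,0],"gripper":0},
    {"turn":[0,0,0],"travel":[0,0,0],"gripper":0}
  ]
}}

```text
time_s: 3.05
position: [0.42, 0.0792, 0.0153]
orientation: [[-0.99, 0.0, 0.139], [-0.139, -0.004, -0.99], [0.0, -1.0, 0.004]]
ft_force: [0.5, -0.6, -0.6]
gripper_width: 0.0855
```

```bash
python3 - <<'E'
from h import *
plan([0.419,0.0856,.010],down(np.radians(-90+8.5)))
E
```

```text
t 3.05 pos [0.42   0.0792 0.0153] w 0.0855 F [ 0.5 -0.6 -0.6]
travel cm [ 0.01  0.52 -0.65] turn [-0.26 -0.53  0.01]
```

Request:
{"fn": "move_arm", "kwargs": {
  "rows": [
    {"turn":[0,-0.5,0],"travel":[0,0.3,-0.6],"gripper":0},
    {"turn":[0,0,0],"travel":[0,0.2,0],"gripper":0},
    {"turn":[0,0,0],"travel":[0,0,0],"gripper":1},
    {"turn":[0,0,0],"travel":[0,0,0],"gripper":1},
    {"turn":[0,0,0],"travel":[0,0,0],"gripper":1}
  ]
}}

```text
time_s: 3.47
position: [0.4201, 0.0855, 0.0112]
orientation: [[-0.989, 0.002, 0.147], [-0.147, -0.005, -0.989], [-0.002, -1.0, 0.005]]
ft_force: [0.5, 0.6, 0.4]
gripper_width: 0.0514
```

Request:
{"fn": "move_arm", "kwargs": {
  "rows": [
    {"turn":[0,0,0],"travel":[0,0,0],"gripper":1},
    {"turn":[0,0,0],"travel":[0,0,0],"gripper":1},
    {"turn":[0,0,0],"travel":[0,0,0],"gripper":1},
    {"turn":[0,0,0],"travel":[0,0,0],"gripper":1},
    {"turn":[0,0,0],"travel":[0,0,0],"gripper":1}
  ]
}}

```text
time_s: 3.88
position: [0.4203, 0.0856, 0.0115]
orientation: [[-0.989, 0.002, 0.147], [-0.147, -0.005, -0.989], [-0.001, -1.0, 0.005]]
ft_force: [-0.1, -0.3, 0.8]
gripper_width: 0.049
```

```bash
python3 - <<'E'
from h import *
plan([0.419,0.0856,.010],down(np.radians(-90+8.5)))
im=r.get_image("wrist"); cv2.imwrite("pics/w6.png",im["color"][:,:,::-1])
E
```

```text
t 3.88 pos [0.4203 0.0856 0.0115] w 0.049 F [-0.1 -0.3  0.8]
travel cm [ 0.12  0.15 -0.02] turn [-0.28 -0.04 -0.08]
```

View pics/w6.png

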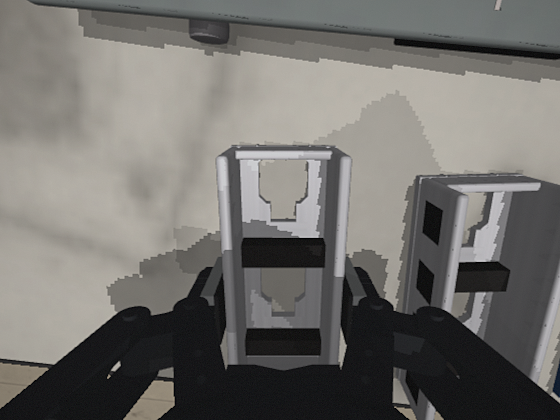

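```bash
python3 - <<'E'
from h import *
im=r.get_image("wrist"); crop(im,200,120,400,260,4,"pics/w7.png")
s=r.read_state();O=np.array(s["orientation"]);p=np.array(s["position"])
for u,v,z in [(223,155,.04),(345,155,.04),(243,239,.015),(326,238,.015)]:
    P=onz(im,u,v,z); print(np.round(P,4),"tool",np.round(O.T@(P-p),4))
E
```

```text
[0.4787 0.1169 0.04  ] tool [-0.0625 -0.0286 -0.0223]
[0.4851 0.0735 0.04  ] tool [-0.0624 -0.0284  0.0216]
[0.4365 0.108  0.015 ] tool [-0.0194 -0.0036 -0.0197]
[0.4428 0.069  0.015 ] tool [-0.0199 -0.0034  0.0198]
```

View pics/w7.png

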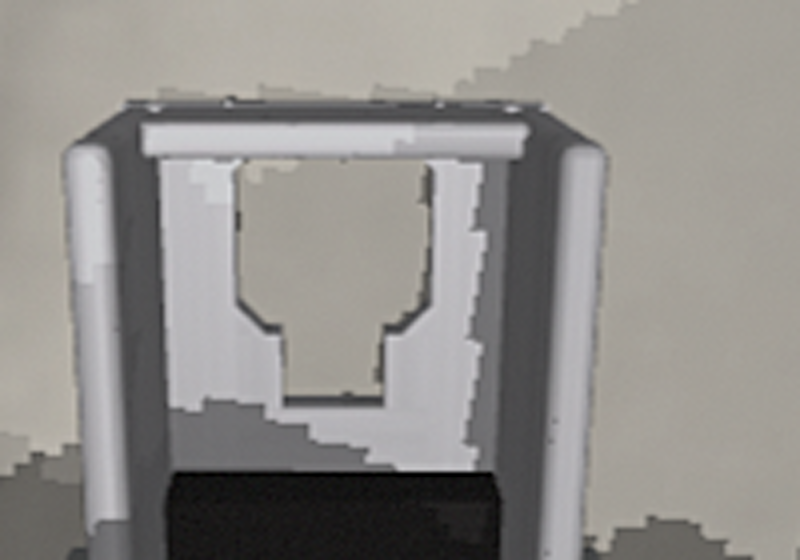

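```bash
python3 - <<'E'
from h import *
plan([0.572,0.1524,.085],down(np.radians(-90+3.9)))
E
```

```text
t 3.98 pos [0.4202 0.0856 0.0115] w 0.0489 F [-0.4  0.1  1. ]
travel cm [-16.01  -7.35  -4.34] turn [-0.27  4.56 -0.09]
```

Request:
{"fn": "move_arm", "kwargs": {
  "rows": [
    {"turn":[0,0,0],"travel":[0,-2,0],"gripper":1},
    {"turn":[0,0,0],"travel":[0,-3,0],"gripper":1},
    {"turn":[0,0,0],"travel":[0,-2.4,0],"gripper":1},
    {"turn":[0,0,0],"travel":[0,0,0],"gripper":1},
    {"turn":[0,0,0],"travel":[0,0,0],"gripper":1}
  ]
}}

```text
time_s: 4.4
position: [0.4174, 0.0859, 0.086]
orientation: [[-0.989, -0.004, 0.148], [-0.148, -0.004, -0.989], [0.004, -1.0, 0.003]]
ft_force: [-0.7, -1.0, -2.8]
gripper_width: 0.0488
```

```bash
python3 - <<'E'
from h import *
plan([0.572,0.1524,.085],down(np.radians(-90+3.9)))
E
```

```text
t 4.4 pos [0.4174 0.0859 0.086 ] w 0.0488 F [-0.7 -1.  -2.8]
travel cm [-1.627e+01  1.000e-02 -4.290e+00] turn [-0.19  4.62  0.25]
```

Request:
{"fn": "move_arm", "kwargs": {
  "rows": [
    {"turn":[0,1.5,0],"travel":[-3.5,0,-1],"gripper":1},
    {"turn":[0,1.5,0],"travel":[-4,0,-1],"gripper":1},
    {"turn":[0,1.5,0],"travel":[-4,0,-1],"gripper":1},
    {"turn":[0,0,0],"travel":[-3.5,0,-0.5],"gripper":1},
    {"turn":[0,0,0],"travel":[0,0,0],"gripper":1}
  ]
}}

```text
time_s: 4.82
position: [0.5651, 0.1316, 0.0765]
orientation: [[-0.998, -0.007, 0.058], [-0.058, -0.02, -0.998], [0.009, -1.0, 0.019]]
ft_force: [-1.0, -0.7, -3.1]
gripper_width: 0.049
```

```bash
python3 - <<'E'
from h import *
plan([0.572,0.1524,.085],down(np.radians(-90+3.9)))
E
```

```text
t 4.82 pos [0.5651 0.1316 0.0765] w 0.049 F [-1.  -0.7 -3.1]
travel cm [-0.8  -0.89 -2.02] turn [-1.1  -0.55  0.5 ]
```

Request:
{"fn": "move_arm", "kwargs": {
  "rows": [
    {"turn":[-1,-0.5,0.5],"travel":[-0.8,-0.8,-2],"gripper":1},
    {"turn":[0,0,0],"travel":[0,0,0],"gripper":1},
    {"turn":[0,0,0],"travel":[0,0,0],"gripper":1},
    {"turn":[0,0,0],"travel":[0,0,0],"gripper":1},
    {"turn":[0,0,0],"travel":[0,0,0],"gripper":1}
  ]
}}

```text
time_s: 5.23
position: [0.5696, 0.1535, 0.0738]
orientation: [[-0.998, -0.013, 0.069], [-0.069, -0.002, -0.998], [0.013, -1.0, 0.001]]
ft_force: [-0.5, -1.1, -2.6]
gripper_width: 0.0491
```

```bash
python3 - <<'E'
from h import *
plan([0.572,0.1524,.085],down(np.radians(-90+3.9)))
im=r.get_image("wrist"); cv2.imwrite("pics/w8.png",im["color"][:,:,::-1])
im=r.get_image("top"); crop(im,180,150,380,300,4,"pics/t8.png")
E
```

```text
t 5.23 pos [0.5696 0.1535 0.0738] w 0.0491 F [-0.5 -1.1 -2.6]
travel cm [-0.22 -1.12  0.13] turn [-0.06  0.04  0.72]
```

View pics/w8.png

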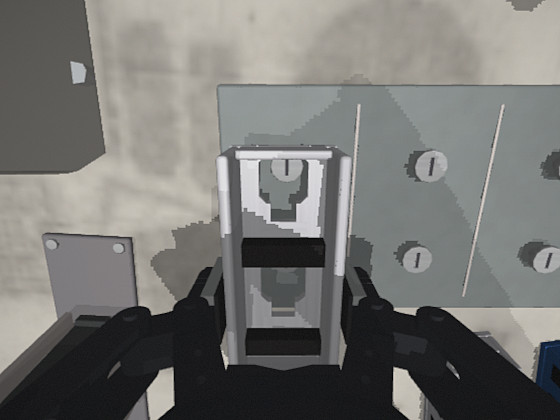

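View pics/t8.png

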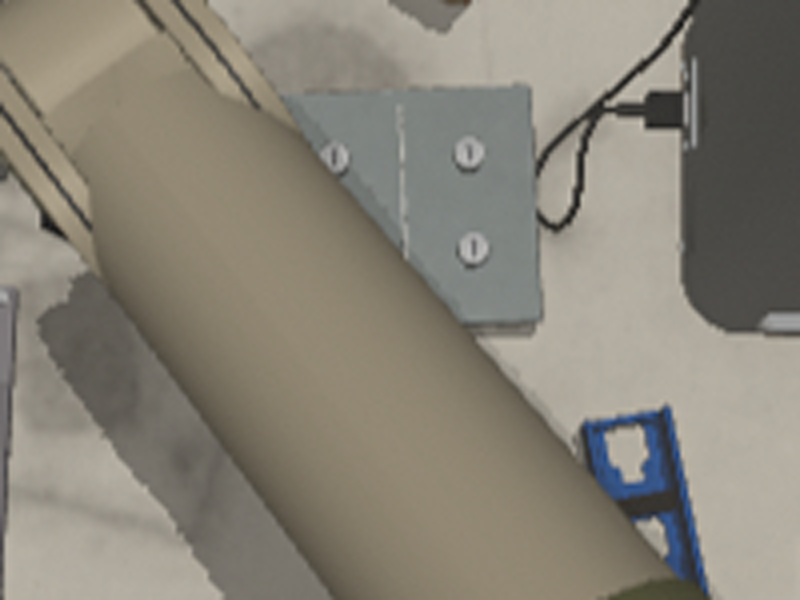

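```bash
python3 - <<'E'
from h import *
im=r.get_image("wrist"); crop(im,215,130,415,270,4,"pics/w9.png");crop(im,390,130,560,290,4,"pics/w9b.png")
s=r.read_state();O=np.array(s["orientation"]);p=np.array(s["position"])
for u,v,z in [(431,166,.0475),(417,260,.0475),(287,168,.0475)]:
    P=onz(im,u,v,z); print(np.round(P,4))
# predicted pixels of lane screws from top-based fit
for q in [(.6182,.1555),(.6231,.0776),(.5618,.1515),(.5675,.0737),(.5727,-.0036)]: print(q,np.round(proj(im,[*q,.0475]),1))
E
```

```text
[0.6241 0.0779 0.0475]
[0.568  0.0741 0.0475]
[0.6177 0.1552 0.0475]
(0.6182, 0.1555) [286.5 167. ]
(0.6231, 0.0776) [431.2 167.8]
(0.5618, 0.1515) [286.4 261.4]
(0.5675, 0.0737) [417.5 260.8]
(0.5727, -0.0036) [547.5 260.9]
```

View pics/w9.png

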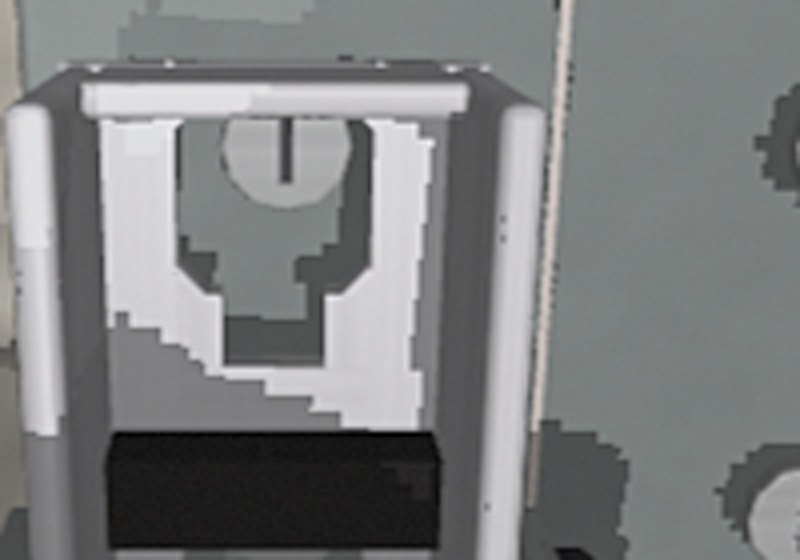

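View pics/w9b.png

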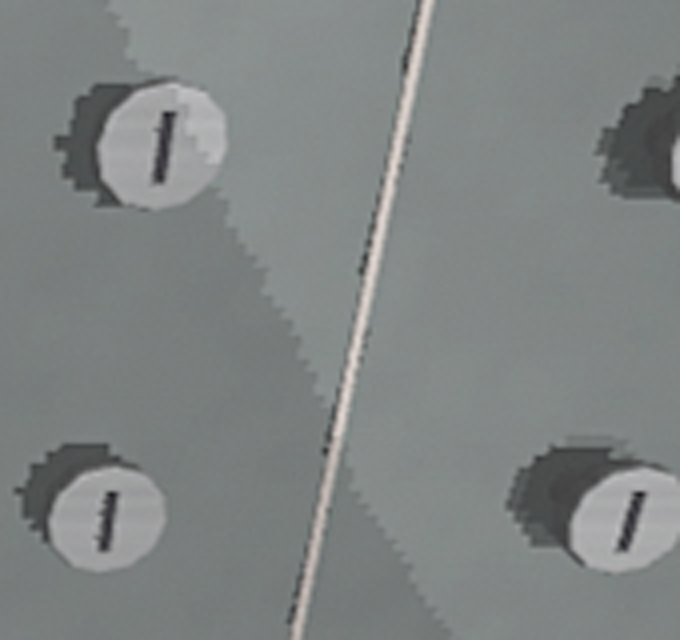

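```bash
python3 - <<'E'
from h import *
plan([0.572,0.1522,.066],down(np.radians(-90+3.9)))
E
```

```text
t 5.38 pos [0.57   0.1534 0.0747] w 0.0492 F [-0.8  0.6 -3.6]
travel cm [-0.2   0.87  0.13] turn [-0.05  0.01  0.65]
```

Request:
{"fn": "move_arm", "kwargs": {
  "rows": [
    {"turn":[0,0,0.6],"travel":[-0.2,0.3,0.1],"gripper":1},
    {"turn":[0,0,0],"travel":[0,0.3,0],"gripper":1},
    {"turn":[0,0,0],"travel":[0,0,0],"gripper":1},
    {"turn":[0,0,0],"travel":[0,0,0],"gripper":1},
    {"turn":[0,0,0],"travel":[0,0,0],"gripper":1}
  ]
}}

```text
time_s: 5.8
position: [0.5724, 0.1509, 0.0685]
orientation: [[-0.998, 0.002, 0.067], [-0.067, -0.002, -0.998], [-0.002, -1.0, 0.002]]
ft_force: [-0.3, -0.5, -2.5]
gripper_width: 0.049
```

```bash
python3 - <<'E'
from h import *
plan([0.572,0.1522,.0475],down(np.radians(-90+3.9)))
im=r.get_image("wrist"); crop(im,215,130,415,270,4,"pics/w10.png")
E
```

```text
t 5.8 pos [0.5724 0.1509 0.0685] w 0.049 F [-0.3 -0.5 -2.5]
travel cm [ 0.04  2.09 -0.14] turn [-0.14 -0.08 -0.09]
```

View pics/w10.png

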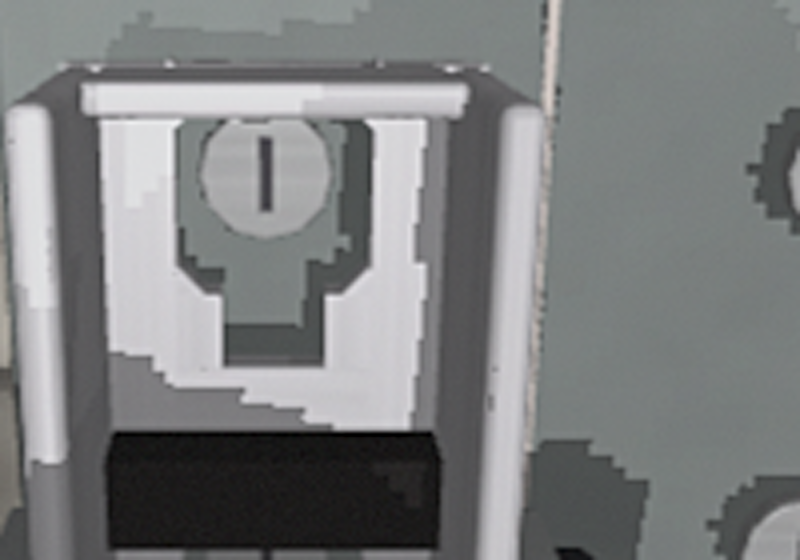

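Request:
{"fn": "move_arm", "kwargs": {
  "rows": [
    {"turn":[0,0,0],"travel":[0,0.5,-0.1],"gripper":1},
    {"turn":[0,0,0],"travel":[0,0.7,0],"gripper":1},
    {"turn":[0,0,0],"travel":[0,0.5,0],"gripper":1},
    {"turn":[0,0,0],"travel":[0,0.2,0],"gripper":1},
    {"turn":[0,0,0],"travel":[0,0,0],"gripper":1}
  ]
}}

```text
time_s: 6.27
position: [0.5726, 0.1521, 0.0476]
orientation: [[-0.998, 0.002, 0.067], [-0.067, -0.002, -0.998], [-0.002, -1.0, 0.002]]
ft_force: [-1.6, -0.7, 2.9]
gripper_width: 0.0491
```

```bash
python3 - <<'E'
from h import *
plan([0.572,0.1522,.0475],down(np.radians(-90+3.9)))
im=r.get_image("wrist"); crop(im,215,130,415,270,4,"pics/w11.png")
E
```

```text
t 6.27 pos [0.5726 0.1521 0.0476] w 0.0491 F [-1.6 -0.7  2.9]
travel cm [ 0.06  0.01 -0.02] turn [-0.14 -0.08 -0.11]
```

View pics/w11.png

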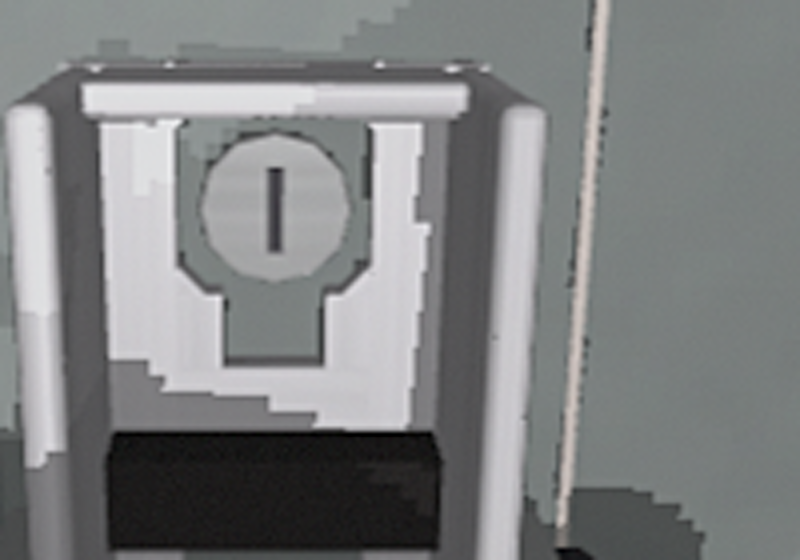

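Request:
{"fn": "move_arm", "kwargs": {
  "rows": [
    {"turn":[0,0,0],"travel":[-0.5,0,0],"gripper":1},
    {"turn":[0,0,0],"travel":[-0.6,0,0],"gripper":1},
    {"turn":[0,0,0],"travel":[-0.5,0,0],"gripper":1},
    {"turn":[0,0,0],"travel":[-0.2,0,0],"gripper":1},
    {"turn":[0,0,0],"travel":[0,0,0],"gripper":1}
  ]
}}

```text
time_s: 6.73
position: [0.5909, 0.1533, 0.0477]
orientation: [[-0.998, -0.002, 0.067], [-0.067, -0.003, -0.998], [0.002, -1.0, 0.003]]
ft_force: [-4.9, -1.6, 1.3]
gripper_width: 0.0489
```

```bash
python3 - <<'E'
from h import *
plan([0.590,0.1536,.0475],down(np.radians(-90+3.9)))
im=r.get_image("wrist"); crop(im,215,130,415,270,4,"pics/w12.png")
E
```

```text
t 6.73 pos [0.5909 0.1533 0.0477] w 0.0489 F [-4.9 -1.6  1.3]
travel cm [ 0.09  0.02 -0.04] turn [-0.19 -0.07  0.13]
```

View pics/w12.png

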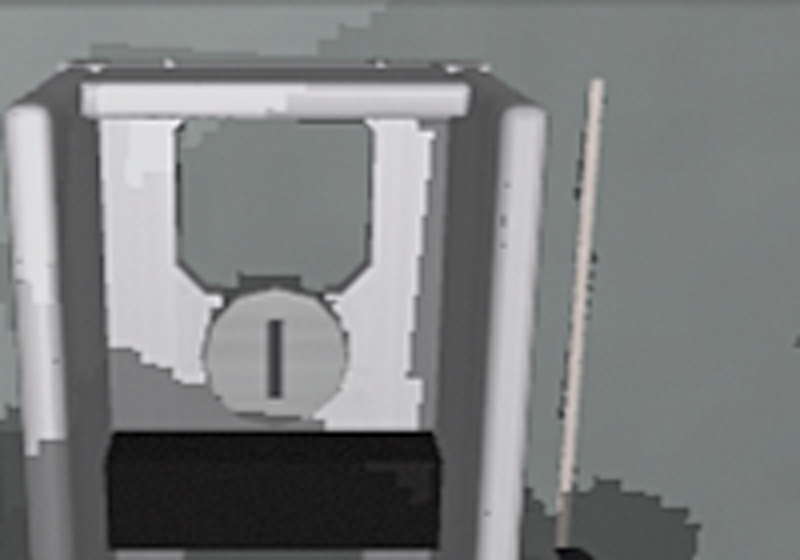

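Request:
{"fn": "move_arm", "kwargs": {
  "rows": [
    {"turn":[0,0,0],"travel":[-0.3,0,0],"gripper":1},
    {"turn":[0,0,0],"travel":[-0.2,0,0],"gripper":1},
    {"turn":[0,0,0],"travel":[-0.1,0,0],"gripper":1},
    {"turn":[0,0,0],"travel":[0,0,0],"gripper":1},
    {"turn":[0,0,0],"travel":[0,0,0],"gripper":1}
  ]
}}

```text
time_s: 7.2
position: [0.5909, 0.1534, 0.0483]
orientation: [[-0.998, -0.016, 0.068], [-0.068, -0.009, -0.998], [0.017, -1.0, 0.008]]
ft_force: [-3.1, -0.7, -1.4]
gripper_width: 0.0488
```

```bash
python3 - <<'E'
from h import *
plan([0.590,0.1536,.0475],down(np.radians(-90+3.9)))
im=r.get_image("wrist"); crop(im,215,130,415,270,4,"pics/w13.png")
E
```

```text
t 7.2 pos [0.5909 0.1534 0.0483] w 0.0488 F [-3.1 -0.7 -1.4]
travel cm [ 0.09  0.08 -0.03] turn [-0.47 -0.    0.95]
```

View pics/w13.png

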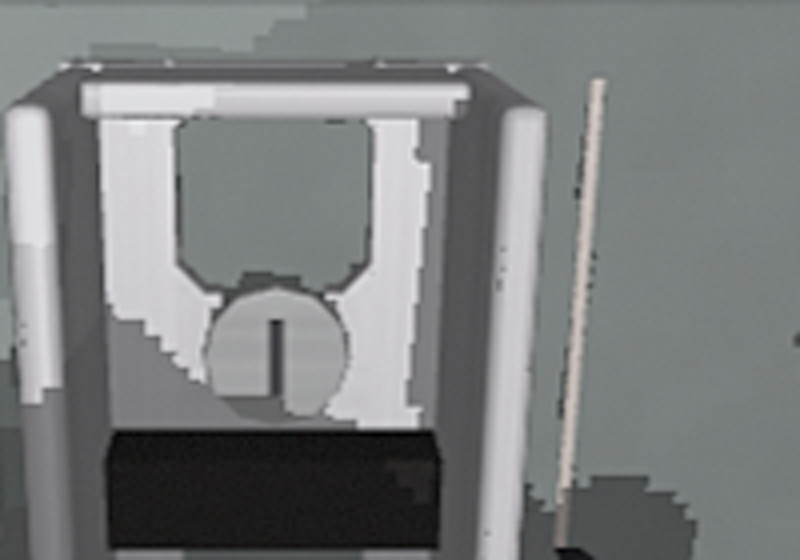

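Request:
{"fn": "move_arm", "kwargs": {
  "rows": [
    {"turn":[-0.4,0,0.9],"travel":[0,0,0],"gripper":1},
    {"turn":[0,0,0],"travel":[0,0,0],"gripper":0.2},
    {"turn":[0,0,0],"travel":[0,0,0],"gripper":0.2},
    {"turn":[0,0,0],"travel":[0,0,0],"gripper":0.2},
    {"turn":[0,0,0],"travel":[0,0,0],"gripper":0.2}
  ]
}}

```text
time_s: 7.67
position: [0.5926, 0.1536, 0.049]
orientation: [[-0.998, 0.004, 0.068], [-0.068, 0.001, -0.998], [-0.004, -1.0, -0.001]]
ft_force: [-0.5, 0.2, -0.2]
gripper_width: 0.0682
```

```bash
python3 - <<'E'
from h import *
plan([0.590,0.1536,.18],down(np.radians(-90+3.9)))
im=r.get_image("wrist"); cv2.imwrite("pics/w14.png",im["color"][:,:,::-1])
E
```

```text
t 7.67 pos [0.5926 0.1536 0.049 ] w 0.0682 F [-0.5  0.2 -0.2]
travel cm [  0.2  -13.1   -0.03] turn [ 0.04 -0.03 -0.25]
```

View pics/w14.png

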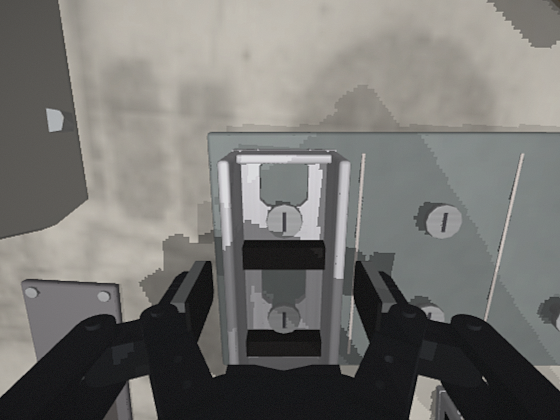

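Request:
{"fn": "move_arm", "kwargs": {
  "rows": [
    {"turn":[0,0,0],"travel":[0,-2,0],"gripper":0.2},
    {"turn":[0,0,0],"travel":[0,-4,0],"gripper":0.2},
    {"turn":[0,0,0],"travel":[0,-4,0],"gripper":0},
    {"turn":[0,0,0],"travel":[3,-2,2],"gripper":0},
    {"turn":[0,0,0],"travel":[4,0,2],"gripper":0}
  ]
}}

```text
time_s: 8.13
position: [0.5273, 0.1133, 0.1718]
orientation: [[-0.997, 0.003, 0.073], [-0.073, 0.007, -0.997], [-0.003, -1.0, -0.007]]
ft_force: [-0.1, -0.6, 1.7]
gripper_width: 0.0853
```

```bash
python3 - <<'E'
from h import *
plan([0.36,-0.04,.16],down(np.radians(-90+9.5)))
E
```

```text
t 8.13 pos [0.5273 0.1133 0.1718] w 0.0853 F [-0.1 -0.6  1.7]
travel cm [17.8   1.02 14.08] turn [ 0.41 -5.32 -0.21]
```

Request:
{"fn": "move_arm", "kwargs": {
  "rows": [
    {"turn":[0,-1,0],"travel":[3.5,0,2.5],"gripper":0},
    {"turn":[0,-1,0],"travel":[3.5,0,2.5],"gripper":0},
    {"turn":[0,-1,0],"travel":[3.5,0,3],"gripper":0},
    {"turn":[0,-1,0],"travel":[3.5,0,3],"gripper":0},
    {"turn":[0,-1,0],"travel":[2.5,0,2],"gripper":0}
  ]
}}

```text
time_s: 8.55
position: [0.3819, -0.0246, 0.1699]
orientation: [[-0.986, 0.008, 0.165], [-0.165, 0.007, -0.986], [-0.009, -1.0, -0.006]]
ft_force: [0.1, -1.8, 0.3]
gripper_width: 0.0855
```

```bash
python3 - <<'E'
from h import *
plan([0.36,-0.04,.16],down(np.radians(-90+9.5)))
im=r.get_image("wrist"); cv2.imwrite("pics/w15.png",im["color"][:,:,::-1]); crop(im,150,90,350,230,4,"pics/w15b.png")
E
```

```text
t 8.55 pos [ 0.3819 -0.0246  0.1699] w 0.0855 F [ 0.1 -1.8  0.3]
travel cm [2.42 0.96 1.17] turn [ 0.32 -0.01 -0.5 ]
```

View pics/w15.png

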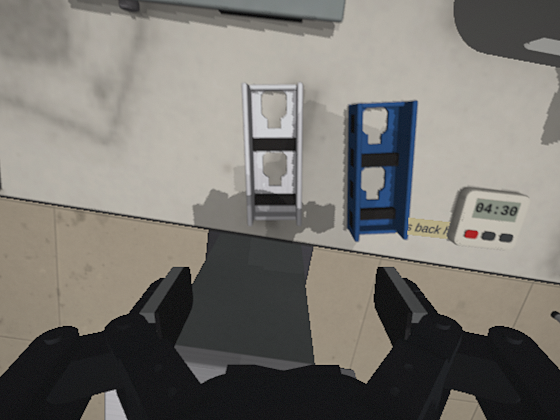

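```bash
cat >> h.py <<'E'
def carrier(im,p,z=.04):
    P=np.array([onz(im,a,b,z) for a,b in p])
    c=P.mean(0); ax=(P[0]+P[1]-P[2]-P[3])/2; ay=(P[0]+P[2]-P[1]-P[3])/2
    print(np.round(c,4),"L",round(np.linalg.norm(ax),4),"W",round(np.linalg.norm(ay),4),"yaw",np.round(np.degrees([np.arctan2(ax[1],ax[0]),np.arctan2(-ay[0],ay[1])]),1))
E
python3 - <<'E'
from h import *
im=r.get_image("wrist")
carrier(im,[(245,85),(300,84),(251,224),(300,222)])
carrier(im,[(351,103),(416,101),(357,240),(406,238)])
plan([0.4195,-0.0098,.06],down(np.radians(-90+9.7)))
E
```

```text
[ 0.4161 -0.0135  0.04  ] L 0.1185 W 0.0447 yaw [10.2 11.2]
[ 0.4173 -0.1093  0.04  ] L 0.1212 W 0.0493 yaw [14.  11.6]
t 8.65 pos [ 0.3806 -0.027   0.1698] w 0.0852 F [1.  0.3 0.3]
travel cm [-4.04 11.01 -1.05] turn [ 0.15 -0.48 -0.37]
```

Request:
{"fn": "move_arm", "kwargs": {
  "rows": [
    {"turn":[0,-0.5,0],"travel":[-2,2.5,-0.5],"gripper":0},
    {"turn":[0,0,0],"travel":[-2,3,-0.5],"gripper":0},
    {"turn":[0,0,0],"travel":[0,3,0],"gripper":0},
    {"turn":[0,0,0],"travel":[0,2,0],"gripper":0},
    {"turn":[0,0,0],"travel":[0,0,0],"gripper":0}
  ]
}}

```text
time_s: 9.07
position: [0.4256, -0.0127, 0.0671]
orientation: [[-0.986, 0.023, 0.163], [-0.163, -0.007, -0.987], [-0.021, -1.0, 0.011]]
ft_force: [-0.7, 0.1, -1.2]
gripper_width: 0.0851
```

```bash
python3 - <<'E'
from h import *
im=r.get_image("wrist"); cv2.imwrite("pics/w16.png",im["color"][:,:,::-1])
plan([0.4195,-0.0098,.011],down(np.radians(-90+9.7)))
E
```

```text
t 9.12 pos [ 0.4261 -0.0125  0.0687] w 0.0855 F [-1.   0.5  0.7]
travel cm [ 0.73  5.75 -0.43] turn [-0.63 -0.27 -1.26]
```

View pics/w16.png

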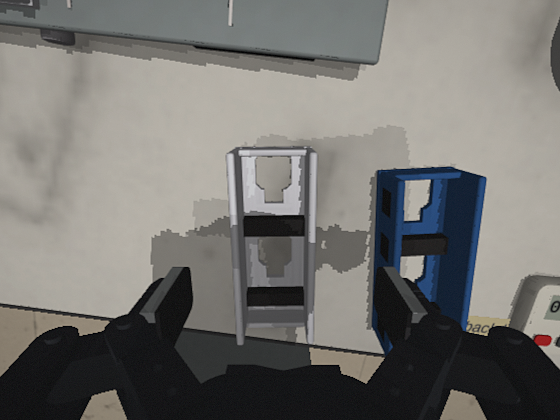

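Request:
{"fn": "move_arm", "kwargs": {
  "rows": [
    {"turn":[-0.6,0,-1.2],"travel":[0.7,1,-0.3],"gripper":0},
    {"turn":[0,0,0],"travel":[0,2,0],"gripper":0},
    {"turn":[0,0,0],"travel":[0,1.7,0],"gripper":0},
    {"turn":[0,0,0],"travel":[0,0.5,0],"gripper":0},
    {"turn":[0,0,0],"travel":[0,0,0],"gripper":0}
  ]
}}

```text
time_s: 9.53
position: [0.424, -0.01, 0.022]
orientation: [[-0.986, 0.009, 0.165], [-0.165, -0.002, -0.986], [-0.008, -1.0, 0.003]]
ft_force: [0.3, 0.0, -0.2]
gripper_width: 0.0853
```

```bash
python3 - <<'E'
from h import *
im=r.get_image("wrist"); cv2.imwrite("pics/w17.png",im["color"][:,:,::-1])
plan([0.4195,-0.0098,.011],down(np.radians(-90+9.7)))
E
```

```text
t 9.58 pos [ 0.4243 -0.01    0.0225] w 0.0853 F [-0.3 -0.2 -0.5]
travel cm [ 0.48  1.15 -0.1 ] turn [-0.2  -0.21 -0.5 ]
```

View pics/w17.png

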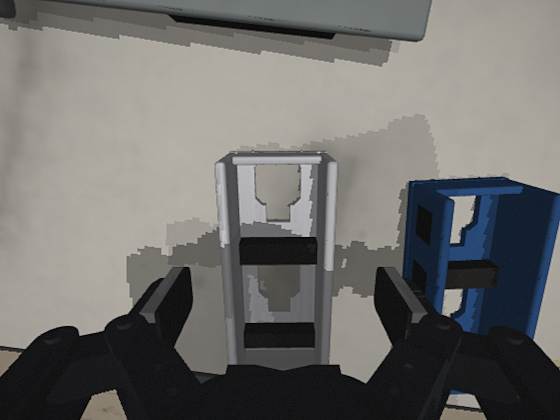

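Request:
{"fn": "move_arm", "kwargs": {
  "rows": [
    {"turn":[-0.2,-0.2,-0.5],"travel":[0.4,0.8,-0.1],"gripper":0},
    {"turn":[0,0,0],"travel":[0,0.3,0],"gripper":0},
    {"turn":[0,0,0],"travel":[0,0,0],"gripper":1},
    {"turn":[0,0,0],"travel":[0,0,0],"gripper":1},
    {"turn":[0,0,0],"travel":[0,0,0],"gripper":1}
  ]
}}

```text
time_s: 10.0
position: [0.4226, -0.0103, 0.0146]
orientation: [[-0.986, 0.005, 0.168], [-0.168, -0.003, -0.986], [-0.004, -1.0, 0.003]]
ft_force: [-1.8, 5.1, 2.3]
gripper_width: 0.0516
```

Request:
{"fn": "move_arm", "kwargs": {
  "rows": [
    {"turn":[0,0,0],"travel":[0,0,0],"gripper":1},
    {"turn":[0,0,0],"travel":[0,0,0],"gripper":1},
    {"turn":[0,0,0],"travel":[0,0,0],"gripper":1},
    {"turn":[0,0,0],"travel":[0,0,0],"gripper":1},
    {"turn":[0,0,0],"travel":[0,0,0],"gripper":1}
  ]
}}

```text
time_s: 10.42
position: [0.4224, -0.0106, 0.015]
orientation: [[-0.986, 0.004, 0.168], [-0.168, -0.003, -0.986], [-0.004, -1.0, 0.004]]
ft_force: [-1.6, -0.3, -2.4]
gripper_width: 0.0492
```

```bash
python3 - <<'E'
from h import *
im=r.get_image("wrist"); crop(im,200,120,400,260,4,"pics/w18.png")
plan([0.4195,-0.0098,.011],down(np.radians(-90+9.7)))
E
```

```text
t 10.47 pos [ 0.4224 -0.0106  0.015 ] w 0.0486 F [-0.2  0.2 -2.7]
travel cm [ 0.27  0.39 -0.13] turn [-0.21 -0.05 -0.22]
```

View pics/w18.png

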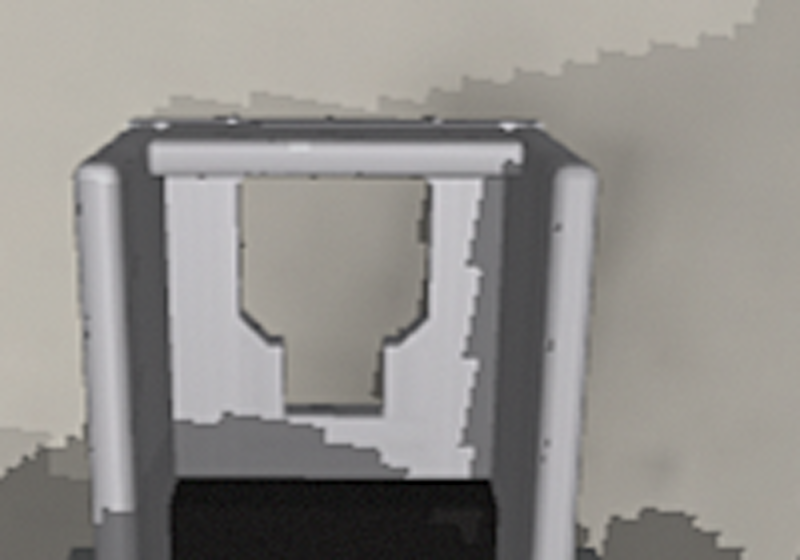

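```bash
python3 - <<'E'
from h import *
im=r.get_image("wrist")
s=r.read_state();O=np.array(s["orientation"]);p=np.array(s["position"])
for u,v,z in [(225,161.5,.04),(344,161.5,.04)]:
    P=onz(im,u,v,z); print(np.round(P,4),"tool",np.round(O.T@(P-p),4))
E
```

```text
[0.4773 0.0215 0.04  ] tool [-0.0595 -0.0249 -0.0224]
[ 0.4847 -0.0223  0.04  ] tool [-0.0595 -0.0247  0.0221]
```

Request:
{"fn": "move_arm", "kwargs": {
  "rows": [
    {"turn":[0,0,0],"travel":[0,-2,0],"gripper":1},
    {"turn":[0,0,0],"travel":[0,-3,0],"gripper":1},
    {"turn":[0,0,0],"travel":[0,-2.2,0],"gripper":1},
    {"turn":[0,0,0],"travel":[0,0,0],"gripper":1},
    {"turn":[0,0,0],"travel":[0,0,0],"gripper":1}
  ]
}}

```text
time_s: 10.93
position: [0.4205, -0.0097, 0.0881]
orientation: [[-0.986, 0.001, 0.169], [-0.169, -0.001, -0.986], [-0.0, -1.0, 0.001]]
ft_force: [-0.1, -0.1, -3.1]
gripper_width: 0.049
```

```bash
python3 - <<'E'
from h import *
plan([0.5773+.002,0.0746,.085],down(np.radians(-90+3.9)))
E
```

```text
t 10.93 pos [ 0.4205 -0.0097  0.0881] w 0.049 F [-0.1 -0.1 -3.1]
travel cm [-17.07   0.31  -5.63] turn [-0.07  5.81 -0.02]
```

Request:
{"fn": "move_arm", "kwargs": {
  "rows": [
    {"turn":[0,2,0],"travel":[-3.5,0,-1],"gripper":1},
    {"turn":[0,2,0],"travel":[-4,0,-1.5],"gripper":1},
    {"turn":[0,1.5,0],"travel":[-4,0,-1.5],"gripper":1},
    {"turn":[0,0,0],"travel":[-3.5,0,-1],"gripper":1},
    {"turn":[0,0,0],"travel":[-1,0,0],"gripper":1}
  ]
}}

```text
time_s: 11.35
position: [0.5753, 0.0521, 0.0795]
orientation: [[-0.998, -0.005, 0.057], [-0.057, -0.018, -0.998], [0.006, -1.0, 0.018]]
ft_force: [-1.2, 0.1, -2.0]
gripper_width: 0.0489
```

```bash
python3 - <<'E'
from h import *
plan([0.5798,0.0746,.078],down(np.radians(-90+3.9)))
E
```

```text
t 11.35 pos [0.5753 0.0521 0.0795] w 0.0489 F [-1.2  0.1 -2. ]
travel cm [-0.58  0.11 -2.22] turn [-1.   -0.62  0.33]
```

Request:
{"fn": "move_arm", "kwargs": {
  "rows": [
    {"turn":[-1,-0.5,0.3],"travel":[-0.4,0,-1.8],"gripper":1},
    {"turn":[0,0,0],"travel":[0,0,0],"gripper":1},
    {"turn":[0,0,0],"travel":[0,0,0],"gripper":1},
    {"turn":[0,0,0],"travel":[0,0,0],"gripper":1},
    {"turn":[0,0,0],"travel":[0,0,0],"gripper":1}
  ]
}}

```text
time_s: 11.77
position: [0.5776, 0.0733, 0.0691]
orientation: [[-0.998, -0.011, 0.068], [-0.068, 0.002, -0.998], [0.011, -1.0, -0.003]]
ft_force: [0.4, -0.1, -1.8]
gripper_width: 0.049
```

```bash
python3 - <<'E'
from h import *
plan([0.5798,0.0746,.070],down(np.radians(-90+3.9)))
E
```

```text
t 11.77 pos [0.5776 0.0733 0.0691] w 0.049 F [ 0.4 -0.1 -1.8]
travel cm [-0.23 -0.09 -0.11] turn [0.16 0.02 0.63]
```

Request:
{"fn": "move_arm", "kwargs": {
  "rows": [
    {"turn":[0.1,0,0.6],"travel":[-0.2,-0.1,-0.1],"gripper":1},
    {"turn":[0,0,0],"travel":[0,0,0],"gripper":1},
    {"turn":[0,0,0],"travel":[0,0,0],"gripper":1},
    {"turn":[0,0,0],"travel":[0,0,0],"gripper":1},
    {"turn":[0,0,0],"travel":[0,0,0],"gripper":1}
  ]
}}

```text
time_s: 12.18
position: [0.5789, 0.0718, 0.0698]
orientation: [[-0.998, 0.001, 0.066], [-0.066, -0.002, -0.998], [-0.0, -1.0, 0.002]]
ft_force: [-0.3, -0.1, -1.9]
gripper_width: 0.049
```

```bash
python3 - <<'E'
from h import *
im=r.get_image("wrist"); crop(im,200,120,400,260,4,"pics/w19.png")
plan([0.5798,0.0746,.051],down(np.radians(-90+3.9)))
E
```

```text
t 12.23 pos [0.5789 0.0718 0.0699] w 0.0489 F [-0.6  0.  -2.3]
travel cm [-0.11  1.88 -0.27] turn [-0.12 -0.13 -0.02]
```

View pics/w19.png

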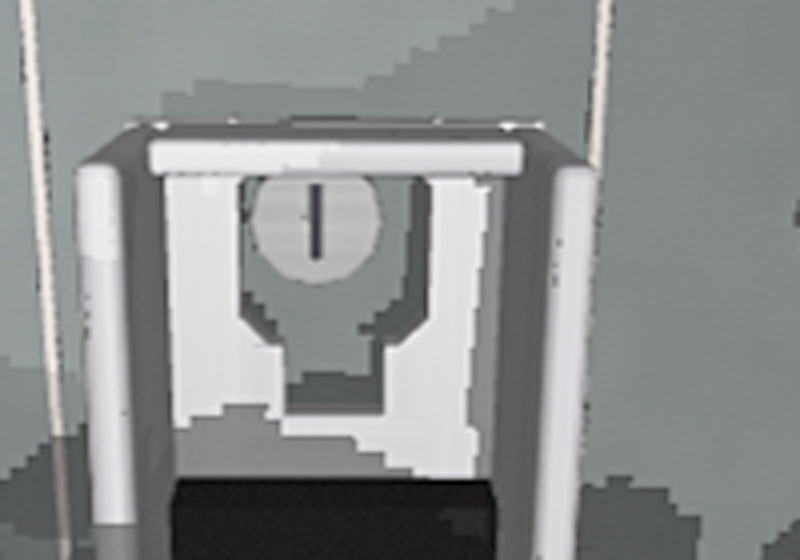

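Request:
{"fn": "move_arm", "kwargs": {
  "rows": [
    {"turn":[0,-0.1,0],"travel":[-0.1,0.1,-0.3],"gripper":1},
    {"turn":[0,0,0],"travel":[0,0.6,0],"gripper":1},
    {"turn":[0,0,0],"travel":[0,0.6,0],"gripper":1},
    {"turn":[0,0,0],"travel":[0,0.5,0],"gripper":1},
    {"turn":[0,0,0],"travel":[0,0.1,0],"gripper":1}
  ]
}}

```text
time_s: 12.65
position: [0.5808, 0.0751, 0.0509]
orientation: [[-0.998, 0.003, 0.067], [-0.067, -0.003, -0.998], [-0.003, -1.0, 0.003]]
ft_force: [-9.8, -4.2, 27.1]
gripper_width: 0.0489
```

```bash
python3 - <<'E'
from h import *
im=r.get_image("wrist"); crop(im,200,120,400,260,4,"pics/w20.png")
plan([0.5798,0.0746,.051],down(np.radians(-90+3.9)))
E
```

```text
t 12.7 pos [0.5808 0.0751 0.051 ] w 0.0488 F [-2.5 -0.3  6.7]
travel cm [0.11 0.   0.04] turn [-0.18 -0.05 -0.16]
```

View pics/w20.png

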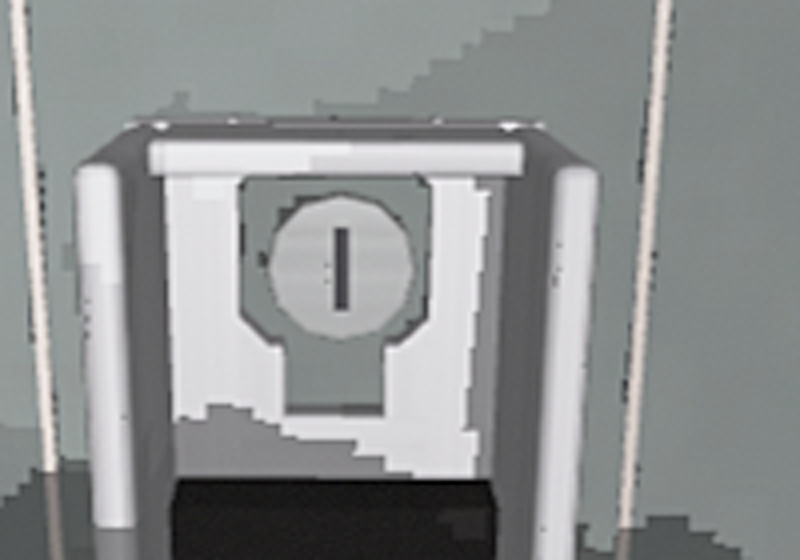

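Seated with the head in the hole (0.9 mm off centre). Slide home.

Request:
{"fn": "move_arm", "kwargs": {
  "rows": [
    {"turn":[0,0,0],"travel":[-0.5,0,0],"gripper":1},
    {"turn":[0,0,0],"travel":[-0.6,0,0],"gripper":1},
    {"turn":[0,0,0],"travel":[-0.5,0,0],"gripper":1},
    {"turn":[0,0,0],"travel":[-0.3,0,0],"gripper":1},
    {"turn":[0,0,0],"travel":[-0.2,0,0],"gripper":1}
  ]
}}

```text
time_s: 13.12
position: [0.5985, 0.0769, 0.051]
orientation: [[-0.998, -0.008, 0.068], [-0.068, -0.007, -0.998], [0.008, -1.0, 0.006]]
ft_force: [-25.7, -6.4, 25.7]
gripper_width: 0.0488
```

```bash
python3 - <<'E'
from h import *
im=r.get_image("wrist"); crop(im,200,120,400,260,4,"pics/w21.png")
plan([0.5978,0.0758,.051],down(np.radians(-90+3.9)))
E
```

```text
t 13.17 pos [0.5984 0.0769 0.051 ] w 0.0492 F [-19.7  -4.9  19.3]
travel cm [0.07 0.01 0.11] turn [-0.35  0.02  0.48]
```

View pics/w21.png

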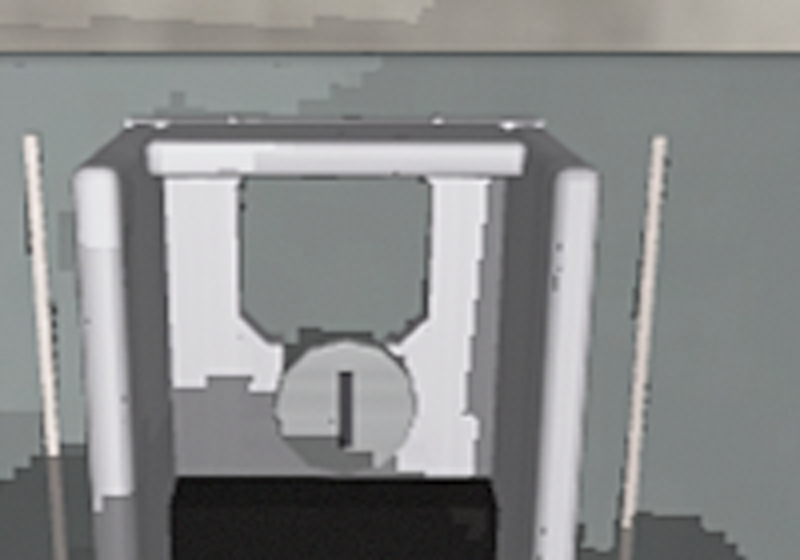

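Request:
{"fn": "move_arm", "kwargs": {
  "rows": [
    {"turn":[-0.3,0,0.5],"travel":[0,0,0.1],"gripper":1},
    {"turn":[0,0,0],"travel":[0,0,0],"gripper":1},
    {"turn":[0,0,0],"travel":[0,0,0],"gripper":0.25},
    {"turn":[0,0,0],"travel":[0,0,0],"gripper":0.25},
    {"turn":[0,0,0],"travel":[0,0,0],"gripper":0.25}
  ]
}}

```text
time_s: 13.58
position: [0.5994, 0.0764, 0.0505]
orientation: [[-0.998, -0.0, 0.069], [-0.069, -0.0, -0.998], [0.0, -1.0, 0.0]]
ft_force: [-0.0, 0.1, 0.1]
gripper_width: 0.0643
```

```bash
python3 - <<'E'
from h import *
im=r.get_image("wrist"); cv2.imwrite("pics/w22.png",im["color"][:,:,::-1])
plan([0.5978,0.0758,.051],down(np.radians(-90+3.9)))
E
```

```text
t 13.63 pos [0.5994 0.0764 0.0505] w 0.0641 F [1.2 0.5 0. ]
travel cm [ 0.16 -0.05  0.05] turn [-0.03  0.03  0.01]
```

View pics/w22.png

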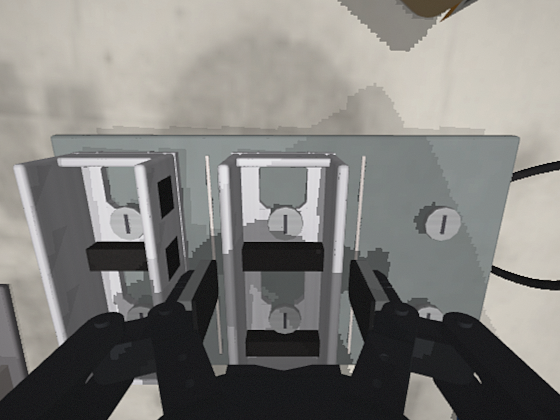

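Request:
{"fn": "move_arm", "kwargs": {
  "rows": [
    {"turn":[0,0,0],"travel":[0,-2,0],"gripper":0.25},
    {"turn":[0,0,0],"travel":[0,-4,0],"gripper":0.25},
    {"turn":[0,0,0],"travel":[0,-4,0],"gripper":0},
    {"turn":[0,0,0],"travel":[3,-2,2],"gripper":0},
    {"turn":[0,-1,0],"travel":[4,0,2.5],"gripper":0}
  ]
}}

```text
time_s: 14.05
position: [0.5349, 0.0326, 0.1725]
orientation: [[-0.996, -0.003, 0.094], [-0.094, 0.007, -0.996], [0.002, -1.0, -0.007]]
ft_force: [-0.2, -0.7, 1.8]
gripper_width: 0.0854
```

Request:
{"fn": "move_arm", "kwargs": {
  "rows": [
    {"turn":[0,-1.5,0],"travel":[3.4,0,3],"gripper":0},
    {"turn":[0,-1.5,0],"travel":[3.4,0,3],"gripper":0},
    {"turn":[0,-1.5,0],"travel":[3,0,3],"gripper":0},
    {"turn":[0,-1.5,0],"travel":[3,0,2.5],"gripper":0},
    {"turn":[0,0,0],"travel":[1,0,1],"gripper":0}
  ]
}}

```text
time_s: 14.47
position: [0.4148, -0.1084, 0.1713]
orientation: [[-0.98, -0.002, 0.201], [-0.201, 0.004, -0.98], [0.001, -1.0, -0.004]]
ft_force: [0.8, -0.4, 0.3]
gripper_width: 0.0857
```

Request:
{"fn": "move_arm", "kwargs": {
  "rows": [
    {"turn":[0,0,0],"travel":[0,0,0],"gripper":0},
    {"turn":[0,0,0],"travel":[0,0,0],"gripper":0},
    {"turn":[0,0,0],"travel":[0,0,0],"gripper":0},
    {"turn":[0,0,0],"travel":[0,0,0],"gripper":0},
    {"turn":[0,0,0],"travel":[0,0,0],"gripper":0}
  ]
}}

```text
time_s: 14.88
position: [0.4148, -0.1102, 0.1719]
orientation: [[-0.98, -0.0, 0.197], [-0.197, 0.0, -0.98], [0.0, -1.0, -0.0]]
ft_force: [-0.5, -0.0, -1.0]
gripper_width: 0.0853
```

```bash
python3 - <<'E'
from h import *
im=r.get_image("wrist"); cv2.imwrite("pics/w23.png",im["color"][:,:,::-1])
plan([0.4204,-.1074,.051],down(np.radians(-90+11.7)))
E
```

```text
t 14.93 pos [ 0.4149 -0.1099  0.1719] w 0.0854 F [0.5 0.6 0.2]
travel cm [-0.59 12.09 -0.14] turn [ 0.02 -0.32  0.01]
```

View pics/w23.png

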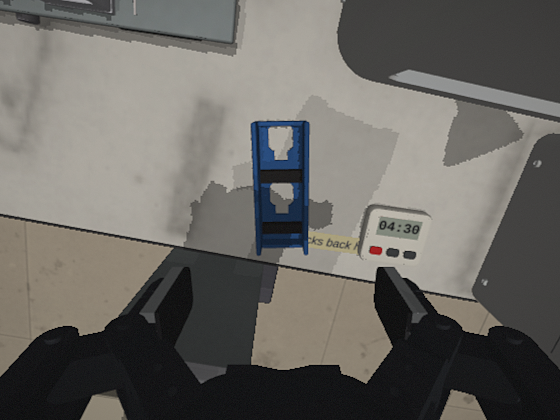

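```bash
python3 - <<'E'
from h import *
im=r.get_image("wrist")
carrier(im,[(252,122),(309,122),(258,254),(306,254)])
h=cv2.cvtColor(im["color"],cv2.COLOR_RGB2HSV)
m=cv2.inRange(h,(95,100,30),(125,255,255)); m=m[:,200:340]
ys,xs=np.where(m[:330]>0); print(xs.min()+200,xs.max()+200,ys.min(),ys.max())
E
```

```text
[ 0.4224 -0.1062  0.04  ] L 0.1217 W 0.0469 yaw [11.9 11.4]
251 308 121 254
```

Request:
{"fn": "move_arm", "kwargs": {
  "rows": [
    {"turn":[0,0,0],"travel":[-0.7,2,-0.2],"gripper":0},
    {"turn":[0,0,0],"travel":[0,4,0],"gripper":0},
    {"turn":[0,0,0],"travel":[0,4,0],"gripper":0},
    {"turn":[0,0,0],"travel":[0,3,0],"gripper":0},
    {"turn":[0,0,0],"travel":[0,0,0],"gripper":0}
  ]
}}

```text
time_s: 15.4
position: [0.4267, -0.1038, 0.0391]
orientation: [[-0.979, 0.007, 0.202], [-0.202, 0.0, -0.979], [-0.007, -1.0, 0.001]]
ft_force: [-1.3, 0.6, 0.2]
gripper_width: 0.0852
```

```bash
python3 - <<'E'
from h import *
im=r.get_image("wrist"); cv2.imwrite("pics/w24.png",im["color"][:,:,::-1])
plan([0.4215,-.107,.012],down(np.radians(-90+11.7)))
E
```

```text
t 15.45 pos [ 0.4279 -0.1037  0.0415] w 0.0853 F [-0.3  0.5 -0.1]
travel cm [0.72 2.95 0.19] turn [-0.11  0.   -0.49]
```

View pics/w24.png

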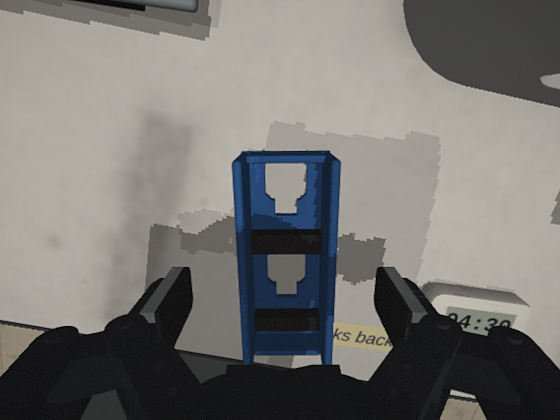

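Request:
{"fn": "move_arm", "kwargs": {
  "rows": [
    {"turn":[0,0,-0.5],"travel":[0.7,1.5,0.2],"gripper":0},
    {"turn":[0,0,0],"travel":[0,1.2,0],"gripper":0},
    {"turn":[0,0,0],"travel":[0,0,0],"gripper":0},
    {"turn":[0,0,0],"travel":[0,0,0],"gripper":0},
    {"turn":[0,0,0],"travel":[0,0,0],"gripper":0}
  ]
}}

```text
time_s: 15.87
position: [0.4273, -0.1062, 0.0222]
orientation: [[-0.978, 0.008, 0.206], [-0.206, -0.003, -0.979], [-0.007, -1.0, 0.005]]
ft_force: [0.8, -0.8, 0.3]
gripper_width: 0.0855
```

```bash
python3 - <<'E'
from h import *
plan([0.4215,-.107,.012],down(np.radians(-90+11.7)))
E
```

```text
t 15.87 pos [ 0.4273 -0.1062  0.0222] w 0.0855 F [ 0.8 -0.8  0.3]
travel cm [ 0.59  1.01 -0.04] turn [-0.26  0.2  -0.39]
```

Request:
{"fn": "move_arm", "kwargs": {
  "rows": [
    {"turn":[-0.2,0.2,-0.4],"travel":[0.6,1,0],"gripper":0},
    {"turn":[0,0,0],"travel":[0,0,0],"gripper":0},
    {"turn":[0,0,0],"travel":[0,0,0],"gripper":1},
    {"turn":[0,0,0],"travel":[0,0,0],"gripper":1},
    {"turn":[0,0,0],"travel":[0,0,0],"gripper":1}
  ]
}}

```text
time_s: 16.28
position: [0.4234, -0.1088, 0.0151]
orientation: [[-0.979, 0.004, 0.201], [-0.201, -0.004, -0.979], [-0.003, -1.0, 0.005]]
ft_force: [0.1, 0.0, -0.1]
gripper_width: 0.0512
```

Request:
{"fn": "move_arm", "kwargs": {
  "rows": [
    {"turn":[0,0,0],"travel":[0,0,0],"gripper":1},
    {"turn":[0,0,0],"travel":[0,0,0],"gripper":1},
    {"turn":[0,0,0],"travel":[0,0,0],"gripper":1},
    {"turn":[0,0,0],"travel":[0,0,0],"gripper":1},
    {"turn":[0,0,0],"travel":[0,0,0],"gripper":1}
  ]
}}

```text
time_s: 16.7
position: [0.4235, -0.1088, 0.0154]
orientation: [[-0.98, 0.004, 0.201], [-0.201, -0.005, -0.979], [-0.003, -1.0, 0.005]]
ft_force: [-0.3, 0.8, 0.1]
gripper_width: 0.0489
```

```bash
python3 - <<'E'
from h import *
im=r.get_image("wrist"); crop(im,200,120,400,260,4,"pics/w25.png")
plan([0.4195,-0.0098,.011],down(np.radians(-90+9.7)))
E
```

```text
t 16.75 pos [ 0.4235 -0.1088  0.0154] w 0.0487 F [ 0.5 -0.3  0.2]
travel cm [-1.6   0.39 -9.78] turn [-0.3   1.92 -0.2 ]
```

View pics/w25.png

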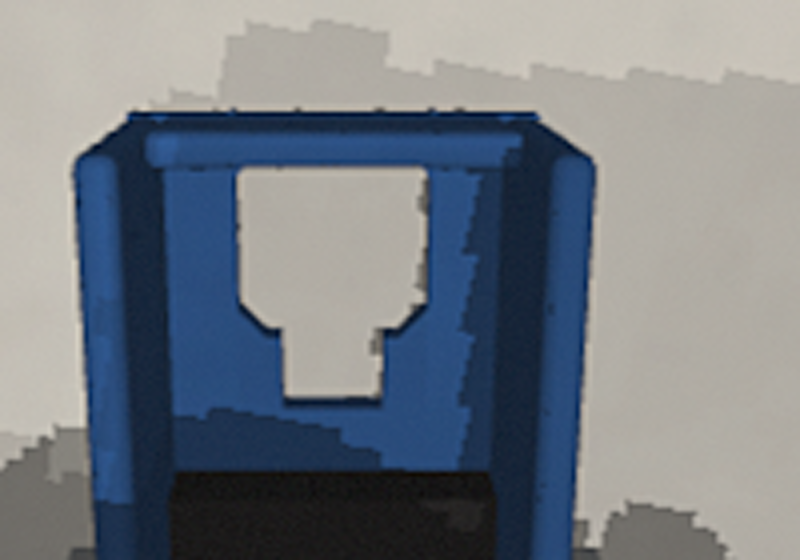

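Request:
{"fn": "move_arm", "kwargs": {
  "rows": [
    {"turn":[0,0,0],"travel":[0,-2,0],"gripper":1},
    {"turn":[0,0,0],"travel":[0,-3,0],"gripper":1},
    {"turn":[0,0,0],"travel":[0,-2.2,0],"gripper":1},
    {"turn":[0,0,0],"travel":[0,0,0],"gripper":1},
    {"turn":[0,0,0],"travel":[0,0,0],"gripper":1}
  ]
}}

```text
time_s: 17.17
position: [0.4209, -0.1073, 0.0878]
orientation: [[-0.979, -0.001, 0.202], [-0.202, -0.001, -0.979], [0.001, -1.0, 0.001]]
ft_force: [-0.1, -0.1, -2.8]
gripper_width: 0.0489
```

```bash
python3 - <<'E'
from h import *
plan([0.5838,-.0032,.085],down(np.radians(-90+3.9)))
E
```

```text
t 17.17 pos [ 0.4209 -0.1073  0.0878] w 0.0489 F [-0.1 -0.1 -2.8]
travel cm [-18.06   0.26  -6.9 ] turn [-0.07  7.78  0.05]
```

Request:
{"fn": "move_arm", "kwargs": {
  "rows": [
    {"turn":[0,2.5,0],"travel":[-3.5,0,-1.7],"gripper":1},
    {"turn":[0,2.5,0],"travel":[-3.7,0,-1.8],"gripper":1},
    {"turn":[0,2.5,0],"travel":[-3.7,0,-1.8],"gripper":1},
    {"turn":[0,0,0],"travel":[-3.7,0,-1.8],"gripper":1},
    {"turn":[0,0,0],"travel":[-1.5,0,-1],"gripper":1}
  ]
}}

```text
time_s: 17.58
position: [0.5692, -0.0156, 0.0772]
orientation: [[-0.999, -0.012, 0.047], [-0.047, -0.012, -0.999], [0.013, -1.0, 0.011]]
ft_force: [-1.2, 1.1, -2.9]
gripper_width: 0.0491
```

```bash
python3 - <<'E'
from h import *
plan([0.5838,-.0032,.072],down(np.radians(-90+3.9)))
E
```

```text
t 17.58 pos [ 0.5692 -0.0156  0.0772] w 0.0491 F [-1.2  1.1 -2.9]
travel cm [-1.52  0.49 -1.18] turn [-0.65 -1.22  0.74]
```

Request:
{"fn": "move_arm", "kwargs": {
  "rows": [
    {"turn":[-0.6,-1.2,0.7],"travel":[-1.4,0,-1],"gripper":1},
    {"turn":[0,0,0],"travel":[0,0,0],"gripper":1},
    {"turn":[0,0,0],"travel":[0,0,0],"gripper":1},
    {"turn":[0,0,0],"travel":[0,0,0],"gripper":1},
    {"turn":[0,0,0],"travel":[0,0,0],"gripper":1}
  ]
}}

```text
time_s: 18.0
position: [0.5818, 0.0011, 0.0673]
orientation: [[-0.997, -0.011, 0.074], [-0.074, 0.003, -0.997], [0.011, -1.0, -0.004]]
ft_force: [0.5, -0.7, -2.6]
gripper_width: 0.0488
```

```bash
python3 - <<'E'
from h import *
plan([0.5838,-.0032,.072],down(np.radians(-90+3.9)))
E
```

```text
t 18.0 pos [0.5818 0.0011 0.0673] w 0.0488 F [ 0.5 -0.7 -2.6]
travel cm [-0.16 -0.47  0.44] turn [0.23 0.36 0.62]
```

Request:
{"fn": "move_arm", "kwargs": {
  "rows": [
    {"turn":[0.2,0.3,0.6],"travel":[-0.1,-0.3,0.4],"gripper":1},
    {"turn":[0,0,0],"travel":[0,0,0],"gripper":1},
    {"turn":[0,0,0],"travel":[0,0,0],"gripper":1},
    {"turn":[0,0,0],"travel":[0,0,0],"gripper":1},
    {"turn":[0,0,0],"travel":[0,0,0],"gripper":1}
  ]
}}

```text
time_s: 18.42
position: [0.5814, -0.0075, 0.0704]
orientation: [[-0.998, -0.0, 0.063], [-0.063, -0.004, -0.998], [0.0, -1.0, 0.004]]
ft_force: [-1.0, 0.3, -2.2]
gripper_width: 0.0493
```

```bash
python3 - <<'E'
from h import *
im=r.get_image("wrist"); crop(im,200,120,400,260,4,"pics/w26.png")
plan([0.5838,-.0032,.0514],down(np.radians(-90+3.9)))
E
```

```text
t 18.47 pos [ 0.5815 -0.0075  0.0705] w 0.0489 F [ 0.6  0.1 -1.6]
travel cm [-0.26  1.91 -0.42] turn [-0.21 -0.26  0.02]
```

View pics/w26.png

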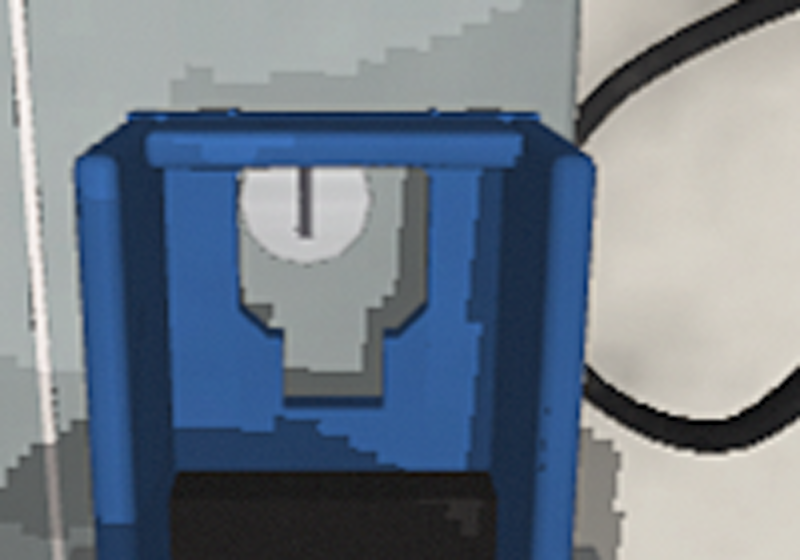

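Request:
{"fn": "move_arm", "kwargs": {
  "rows": [
    {"turn":[-0.1,-0.2,0],"travel":[-0.2,0,-0.4],"gripper":1},
    {"turn":[0,0,0],"travel":[0,0,0],"gripper":1},
    {"turn":[0,0,0],"travel":[0,0.5,0],"gripper":1},
    {"turn":[0,0,0],"travel":[0,0,0],"gripper":1},
    {"turn":[0,0,0],"travel":[0,0,0],"gripper":1}
  ]
}}

```text
time_s: 18.88
position: [0.5837, -0.0027, 0.0652]
orientation: [[-0.998, 0.0, 0.068], [-0.068, -0.002, -0.998], [-0.0, -1.0, 0.002]]
ft_force: [-0.2, -0.0, -2.7]
gripper_width: 0.0487
```

```bash
python3 - <<'E'
from h import *
im=r.get_image("wrist"); crop(im,200,120,400,260,4,"pics/w27.png")
plan([0.5838,-.0032,.0514],down(np.radians(-90+3.9)))
E
```

```text
t 18.93 pos [ 0.5835 -0.0027  0.0651] w 0.0489 F [ 0.2  0.7 -3.6]
travel cm [-0.03  1.37  0.05] turn [-0.1  -0.03 -0.  ]
```

View pics/w27.png

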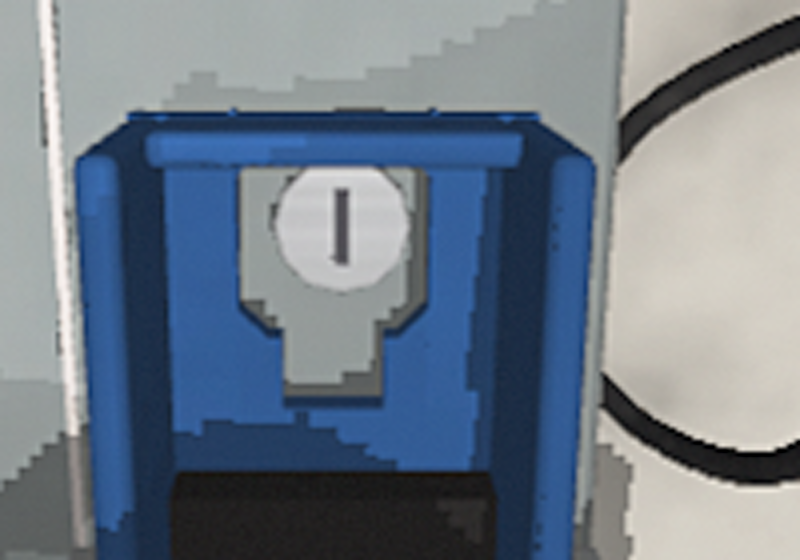

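Request:
{"fn": "move_arm", "kwargs": {
  "rows": [
    {"turn":[0,0,0],"travel":[0,0.4,0.1],"gripper":1},
    {"turn":[0,0,0],"travel":[0,0.5,0],"gripper":1},
    {"turn":[0,0,0],"travel":[0,0.3,0],"gripper":1},
    {"turn":[0,0,0],"travel":[0,0.1,0],"gripper":1},
    {"turn":[0,0,0],"travel":[0,0,0],"gripper":1}
  ]
}}

```text
time_s: 19.35
position: [0.5838, -0.0039, 0.0516]
orientation: [[-0.998, 0.0, 0.067], [-0.067, -0.002, -0.998], [-0.0, -1.0, 0.002]]
ft_force: [-1.7, -0.3, 0.9]
gripper_width: 0.0487
```

```bash
python3 - <<'E'
from h import *
im=r.get_image("wrist"); crop(im,200,120,400,260,4,"pics/w28.png")
plan([0.5838,-.0032,.0514],down(np.radians(-90+3.9)))
E
```

```text
t 19.4 pos [ 0.5838 -0.0038  0.0516] w 0.0487 F [-2.3  0.2  0.9]
travel cm [-0.01  0.02 -0.06] turn [-0.14 -0.03 -0.01]
```

View pics/w28.png

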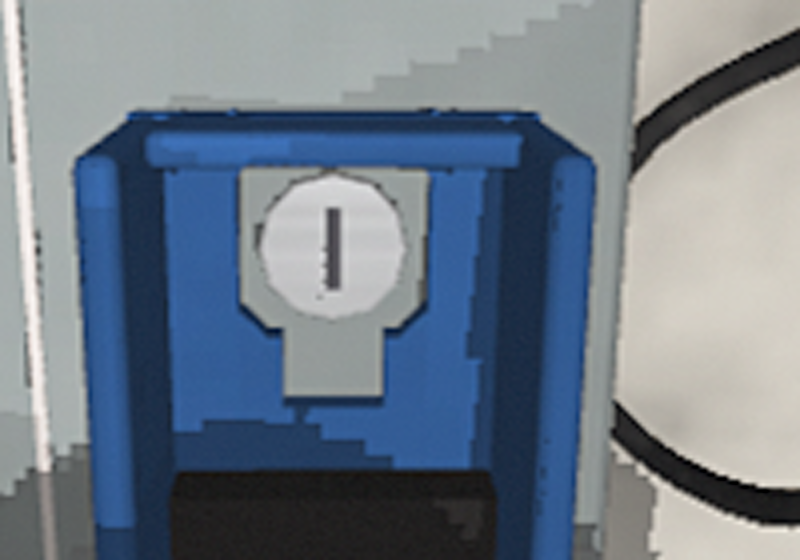

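Request:
{"fn": "move_arm", "kwargs": {
  "rows": [
    {"turn":[0,0,0],"travel":[-0.5,0,0],"gripper":1},
    {"turn":[0,0,0],"travel":[-0.6,0,0],"gripper":1},
    {"turn":[0,0,0],"travel":[-0.5,0,0],"gripper":1},
    {"turn":[0,0,0],"travel":[-0.3,0,0],"gripper":1},
    {"turn":[0,0,0],"travel":[-0.2,0,0],"gripper":1}
  ]
}}

```text
time_s: 19.82
position: [0.603, -0.0028, 0.0515]
orientation: [[-0.998, -0.008, 0.067], [-0.067, -0.005, -0.998], [0.008, -1.0, 0.004]]
ft_force: [-28.4, -3.8, 24.0]
gripper_width: 0.0492
```

```bash
python3 - <<'E'
from h import *
im=r.get_image("wrist"); crop(im,200,120,400,260,4,"pics/w29.png")
plan([0.6017,-.002,.0514],down(np.radians(-90+3.9)))
E
```

```text
t 19.87 pos [ 0.603  -0.0028  0.0516] w 0.0489 F [-19.   -3.1  15. ]
travel cm [ 0.12  0.02 -0.08] turn [-0.26 -0.04  0.49]
```

View pics/w29.png

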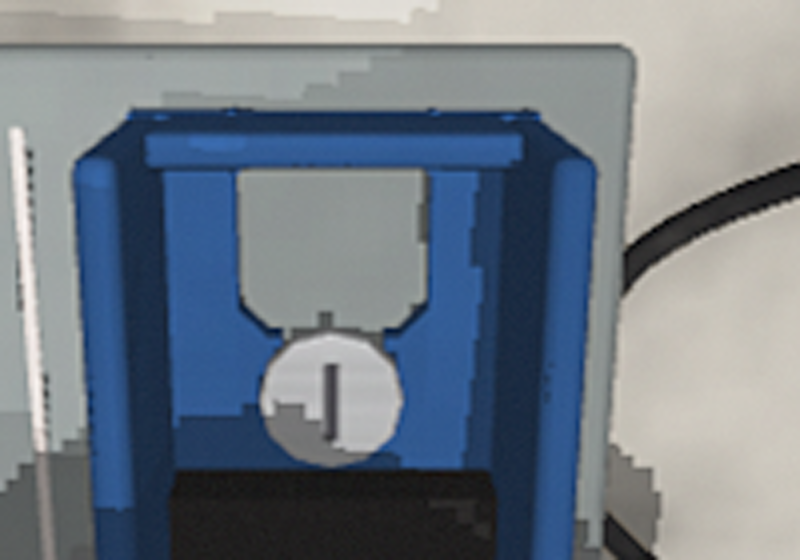

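Home against the stop (28 N). Release and lift.

Request:
{"fn": "move_arm", "kwargs": {
  "rows": [
    {"turn":[-0.2,0,0.5],"travel":[0,0,0],"gripper":1},
    {"turn":[0,0,0],"travel":[0,0,0],"gripper":1},
    {"turn":[0,0,0],"travel":[0,0,0],"gripper":0.25},
    {"turn":[0,0,0],"travel":[0,0,0],"gripper":0.25},
    {"turn":[0,0,0],"travel":[0,0,0],"gripper":0.25}
  ]
}}

```text
time_s: 20.28
position: [0.6041, -0.0026, 0.0518]
orientation: [[-0.998, -0.0, 0.067], [-0.067, -0.001, -0.998], [0.0, -1.0, 0.001]]
ft_force: [1.7, 0.1, -0.6]
gripper_width: 0.064
```

Request:
{"fn": "move_arm", "kwargs": {
  "rows": [
    {"turn":[0,0,0],"travel":[0,-2,0],"gripper":0.25},
    {"turn":[0,0,0],"travel":[0,-4,0],"gripper":0.25},
    {"turn":[0,0,0],"travel":[0,-4,0],"gripper":0.3},
    {"turn":[0,0,0],"travel":[2,-3,-2],"gripper":1},
    {"turn":[0,0,0],"travel":[4,0,-3],"gripper":1}
  ]
}}

```text
time_s: 20.7
position: [0.5482, 0.0374, 0.184]
orientation: [[-0.998, -0.002, 0.059], [-0.059, 0.003, -0.998], [0.002, -1.0, -0.004]]
ft_force: [0.6, 2.0, 1.5]
gripper_width: 0.0367
```

Request:
{"fn": "move_arm", "kwargs": {
  "rows": [
    {"turn":[0,0,0],"travel":[3.5,0,-1],"gripper":1},
    {"turn":[0,0,0],"travel":[3,0,-1],"gripper":1},
    {"turn":[0,0,0],"travel":[0,0,0],"gripper":1},
    {"turn":[0,0,0],"travel":[0,0,0],"gripper":1},
    {"turn":[0,0,0],"travel":[0,0,0],"gripper":1}
  ]
}}

```text
time_s: 21.12
position: [0.4765, 0.0609, 0.1865]
orientation: [[-0.998, 0.004, 0.067], [-0.067, -0.002, -0.998], [-0.003, -1.0, 0.002]]
ft_force: [0.9, 0.0, 0.1]
gripper_width: -0.0002
```

```bash
python3 - <<'E'
from h import *
im=r.get_image("wrist"); cv2.imwrite("pics/w30.png",im["color"][:,:,::-1])
im=r.get_image("top"); crop(im,100,150,360,340,3,"pics/t30.png")
plan([0.30,0.30,.2],down(np.radians(-90+0)))
E
```

```text
t 21.22 pos [0.4771 0.0605 0.1863] w 0.0001 F [ 0.7 -0.7  0. ]
travel cm [ 16.07  -1.44 -25.07] turn [-0.05  3.82 -0.18]
```

View pics/w30.png

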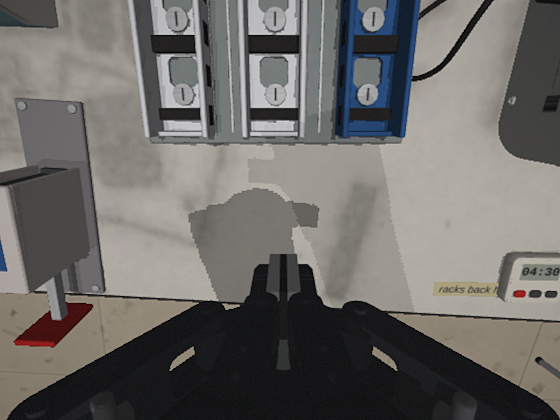

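View pics/t30.png

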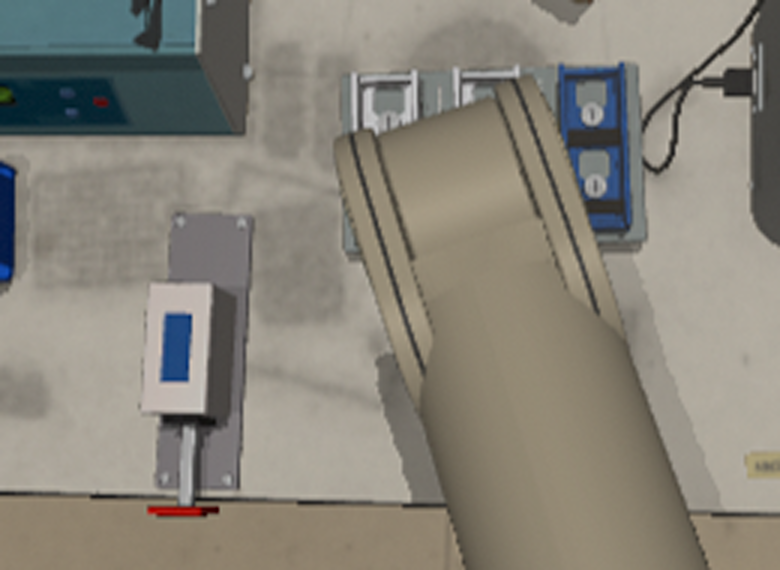

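```bash
python3 - <<'E'
from h import *
im=r.get_image("top")
f=lambda a,b,z:onz(im,100+a/3,150+b/3,z)
carrier(im,[(100+a/3,150+b/3) for a,b in [(149,282),(213,283),(142,412),(208,415)]],.096)
carrier(im,[(100+a/3,150+b/3) for a,b in [(171,213),(254,215),(153,487),(239,488)]],.006)
carrier(im,[(100+a/3,150+b/3) for a,b in [(180,222),(242,223),(165,480),(227,480)]],.008)
a,b=f(148,511,.075),f(219,511,.075); print("tab",np.round(a,4),np.round(b,4))
rgb=im["color"].astype(int); m=(rgb[:,:,0]>120)&(rgb[:,:,1]<60)&(rgb[:,:,2]<60)
ys,xs=np.where(m[300:340,130:190]); print(xs.min()+130,xs.max()+130,ys.min()+300,ys.max()+300)
wi=r.get_image("wrist")
print("wrist foot bolts",[np.round(onz(wi,u,v,.008),4) for u,v in [(20,105),(77,106),(96,288)]])
print("wrist tab top edge?",[np.round(onz(wi,u,v,.075),4) for u,v in [(15,345),(78,336),(40,307),(93,303)]])
E
```

```text
[0.4372 0.2939 0.096 ] L 0.0942 W 0.047 yaw [ 1.2 -0.1]
[0.4427 0.2949 0.006 ] L 0.2119 W 0.0657 yaw [0.2 0.6]
[0.442 0.295 0.008] L 0.1991 W 0.0481 yaw [0.4 1.2]
tab [0.3205 0.3127 0.075 ] [0.3219 0.2614 0.075 ]
149 166 319 321
wrist foot bolts [array([0.5437, 0.321 , 0.008 ]), array([0.5465, 0.266 , 0.008 ]), array([0.3455, 0.2696, 0.008 ])]
wrist tab top edge? [array([0.32 , 0.313, 0.075]), array([0.3347, 0.2503, 0.075 ]), array([0.3652, 0.2816, 0.075 ]), array([0.3729, 0.2317, 0.075 ])]
```

```bash
python3 - <<'E'
from h import *
plan([0.37,0.26,.17],down(np.radians(-90+1)))
E
```

```text
t 21.32 pos [0.4771 0.0606 0.1861] w 0.0001 F [-0.4 -0.2  0.3]
travel cm [  9.36   1.59 -20.61] turn [-0.    2.81 -0.15]
```

Request:
{"fn": "move_arm", "kwargs": {
  "rows": [
    {"turn":[0,1,0],"travel":[1.5,0,-3.5],"gripper":1},
    {"turn":[0,1,0],"travel":[1.8,0,-3.6],"gripper":1},
    {"turn":[0,1,0],"travel":[1.8,0,-3.6],"gripper":1},
    {"turn":[0,0,0],"travel":[1.8,0,-3.6],"gripper":1},
    {"turn":[0,0,0],"travel":[1.8,0,-3],"gripper":1}
  ]
}}

```text
time_s: 21.73
position: [0.3882, 0.2302, 0.1865]
orientation: [[-1.0, 0.001, -0.006], [0.006, 0.009, -1.0], [-0.001, -1.0, -0.009]]
ft_force: [1.2, 0.4, 0.4]
gripper_width: 0.0002
```

Request:
{"fn": "move_arm", "kwargs": {
  "rows": [
    {"turn":[0,0,0],"travel":[0,0,0],"gripper":1},
    {"turn":[0,0,0],"travel":[0,0,0],"gripper":1},
    {"turn":[0,0,0],"travel":[0,0,0],"gripper":1},
    {"turn":[0,0,0],"travel":[0,0,0],"gripper":1},
    {"turn":[0,0,0],"travel":[0,0,0],"gripper":1}
  ]
}}

```text
time_s: 22.15
position: [0.3855, 0.2377, 0.1874]
orientation: [[-1.0, -0.001, 0.005], [-0.005, 0.015, -1.0], [0.001, -1.0, -0.015]]
ft_force: [-0.3, 0.6, 1.7]
gripper_width: 0.0
```

```bash
python3 - <<'E'
from h import *
im=r.get_image("wrist"); cv2.imwrite("pics/w31.png",im["color"][:,:,::-1])
plan([0.285,0.29,.14],down(np.radians(-90+1)))
E
```

```text
t 22.2 pos [0.3856 0.2375 0.1874] w -0.0003 F [0.6 1.1 0.1]
travel cm [10.04  4.82 -5.23] turn [ 0.86 -0.75  0.03]
```

View pics/w31.png

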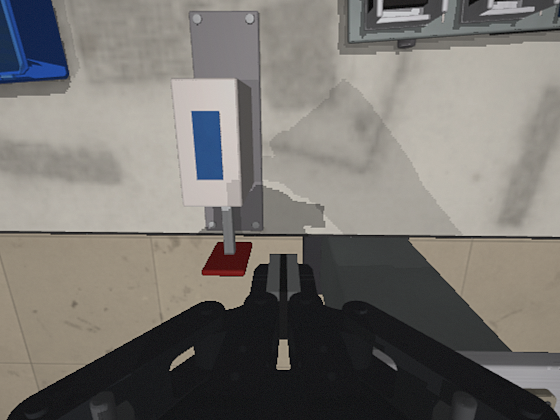

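```bash
python3 - <<'E'
from h import *
im=r.get_image("wrist")
carrier(im,[(190,12),(258,11),(203,233),(263,233)],.006)
carrier(im,[(173,80),(237,79),(184,206),(241,207)],.096)
for u,v,z in [(202,275,.075),(246,275,.075),(213,243,.008),(251,242,.008)]: print(np.round(onz(im,u,v,z),4))
crop(im,160,190,320,310,5,"pics/w32.png")
E
```

```text
[0.4413 0.2956 0.006 ] L 0.2147 W 0.0642 yaw [-0.3  0.7]
[0.4378 0.2944 0.096 ] L 0.0918 W 0.0445 yaw [-0.3  0.3]
[0.32   0.3136 0.075 ]
[0.3206 0.2733 0.075 ]
[0.3226 0.3186 0.008 ]
[0.3243 0.2762 0.008 ]
```

View pics/w32.png

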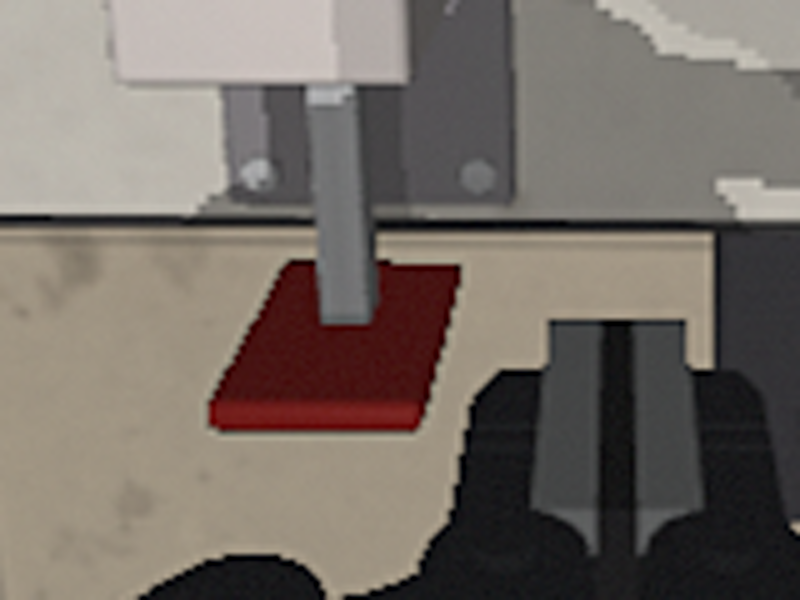

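Request:
{"fn": "move_arm", "kwargs": {
  "rows": [
    {"turn":[0.8,0,0],"travel":[2.5,0,-1.5],"gripper":1},
    {"turn":[0,0,0],"travel":[2.5,0,-1.5],"gripper":1},
    {"turn":[0,0,0],"travel":[2.5,0,-1.3],"gripper":1},
    {"turn":[0,0,0],"travel":[2.2,0,-1.3],"gripper":1},
    {"turn":[0,0,0],"travel":[0,0,0],"gripper":1}
  ]
}}

```text
time_s: 22.67
position: [0.2886, 0.2933, 0.1879]
orientation: [[-1.0, -0.003, -0.006], [0.006, 0.007, -1.0], [0.003, -1.0, -0.007]]
ft_force: [0.7, 0.2, 0.9]
gripper_width: 0.0001
```

```bash
python3 - <<'E'
from h import *
plan([0.288,0.294,.045],down(np.radians(-90+0)))
E
```

```text
t 22.67 pos [0.2886 0.2933 0.1879] w 0.0001 F [0.7 0.2 0.9]
travel cm [1.000e-02 1.429e+01 3.000e-02] turn [ 0.39 -0.37  0.19]
```

Request:
{"fn": "move_arm", "kwargs": {
  "rows": [
    {"turn":[0.3,0,0.2],"travel":[0,3,0],"gripper":1},
    {"turn":[0,0,0],"travel":[0,3.5,0],"gripper":1},
    {"turn":[0,0,0],"travel":[0,3.5,0],"gripper":1},
    {"turn":[0,0,0],"travel":[0,3,0],"gripper":1},
    {"turn":[0,0,0],"travel":[0,0.5,0],"gripper":1}
  ]
}}

```text
time_s: 23.08
position: [0.2933, 0.287, 0.0879]
orientation: [[-1.0, 0.0, -0.018], [0.018, -0.006, -1.0], [-0.001, -1.0, 0.006]]
ft_force: [-0.9, -0.4, 0.9]
gripper_width: -0.0001
```

```bash
python3 - <<'E'
from h import *
im=r.get_image("wrist"); cv2.imwrite("pics/w33.png",im["color"][:,:,::-1])
plan([0.288,0.294,.045],down(np.radians(-90+0)))
E
```

```text
t 23.13 pos [0.2932 0.2865 0.0879] w 0.0 F [-0.4 -2.  -1. ]
travel cm [ 0.53  4.28 -0.76] turn [-0.36 -1.08 -0.02]
```

View pics/w33.png

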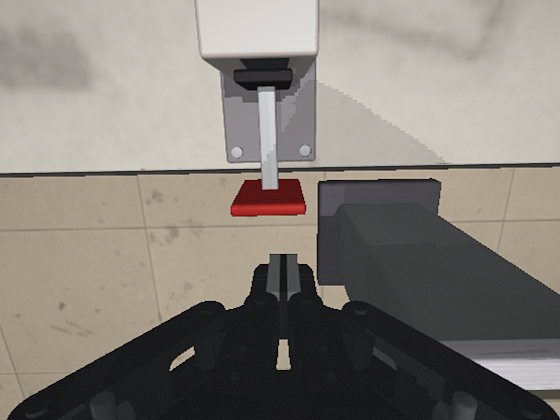

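Request:
{"fn": "move_arm", "kwargs": {
  "rows": [
    {"turn":[-0.3,-1,0],"travel":[0.3,1.5,-0.7],"gripper":1},
    {"turn":[0,0,0],"travel":[0,1.5,0],"gripper":1},
    {"turn":[0,0,0],"travel":[0,1.2,0],"gripper":1},
    {"turn":[0,0,0],"travel":[0,0,0],"gripper":1},
    {"turn":[0,0,0],"travel":[0,0,0],"gripper":1}
  ]
}}

```text
time_s: 23.55
position: [0.2951, 0.2907, 0.0478]
orientation: [[-1.0, -0.0, -0.013], [0.013, -0.0, -1.0], [0.0, -1.0, 0.0]]
ft_force: [-0.4, 0.1, -0.0]
gripper_width: -0.0003
```

```bash
python3 - <<'E'
from h import *
im=r.get_image("wrist"); cv2.imwrite("pics/w34.png",im["color"][:,:,::-1])
plan([0.288,0.294,.045],down(np.radians(-90+0)))
E
```

```text
t 23.6 pos [0.2952 0.2906 0.048 ] w 0.0001 F [-1.  -0.3  0.4]
travel cm [ 0.72  0.3  -0.33] turn [-0.   -0.74 -0.01]
```

View pics/w34.png

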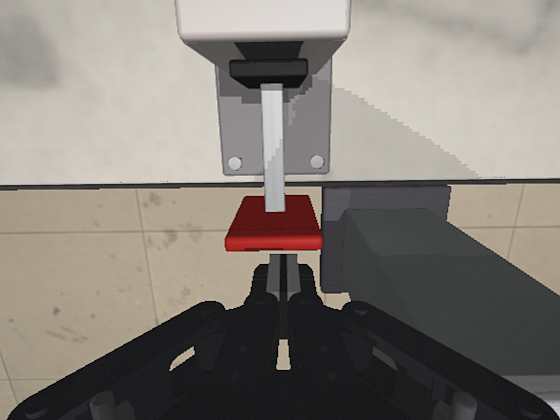

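Request:
{"fn": "move_arm", "kwargs": {
  "rows": [
    {"turn":[0,-0.7,0],"travel":[-0.8,0,-0.3],"gripper":1},
    {"turn":[0,0,0],"travel":[-1.2,0,0],"gripper":1},
    {"turn":[0,0,0],"travel":[-1.2,0,0],"gripper":1},
    {"turn":[0,0,0],"travel":[-1.2,0,0],"gripper":1},
    {"turn":[0,0,0],"travel":[-1,0,0],"gripper":1}
  ]
}}

```text
time_s: 24.02
position: [0.3512, 0.2937, 0.0498]
orientation: [[-1.0, -0.003, 0.001], [-0.001, 0.001, -1.0], [0.003, -1.0, -0.001]]
ft_force: [-7.8, 3.1, -2.3]
gripper_width: -0.0001
```

```bash
python3 - <<'E'
from h import *
plan([0.362,0.294,.045],down(np.radians(-90+0)))
E
```

```text
t 24.02 pos [0.3512 0.2937 0.0498] w -0.0001 F [-7.8  3.1 -2.3]
travel cm [-1.08  0.48 -0.02] turn [0.06 0.04 0.2 ]
```

Request:
{"fn": "move_arm", "kwargs": {
  "rows": [
    {"turn":[0,0,0],"travel":[-0.6,0.2,0],"gripper":1},
    {"turn":[0,0,0],"travel":[-0.6,0,0],"gripper":1},
    {"turn":[0,0,0],"travel":[-0.5,0,0],"gripper":1},
    {"turn":[0,0,0],"travel":[-0.4,0,0],"gripper":1},
    {"turn":[0,0,0],"travel":[-0.4,0,0],"gripper":1}
  ]
}}

```text
time_s: 24.43
position: [0.3611, 0.2941, 0.0471]
orientation: [[-0.999, -0.043, 0.005], [-0.005, -0.008, -1.0], [0.043, -0.999, 0.008]]
ft_force: [-27.1, -4.6, 20.8]
gripper_width: 0.0003
```

```bash
python3 - <<'E'
from h import *
plan([0.362,0.294,.045],down(np.radians(-90+0)))
im=r.get_image("top"); crop(im,100,150,300,340,4,"pics/t35.png")
im=r.get_image("scene"); crop(im,150,220,310,340,5,"pics/s35.png")
im=r.get_image("wrist"); cv2.imwrite("pics/w35.png",im["color"][:,:,::-1])
E
```

```text
t 24.43 pos [0.3611 0.2941 0.0471] w 0.0003 F [-27.1  -4.6  20.8]
travel cm [-0.1   0.2   0.01] turn [-0.44  0.27  2.44]
```

View pics/s35.png

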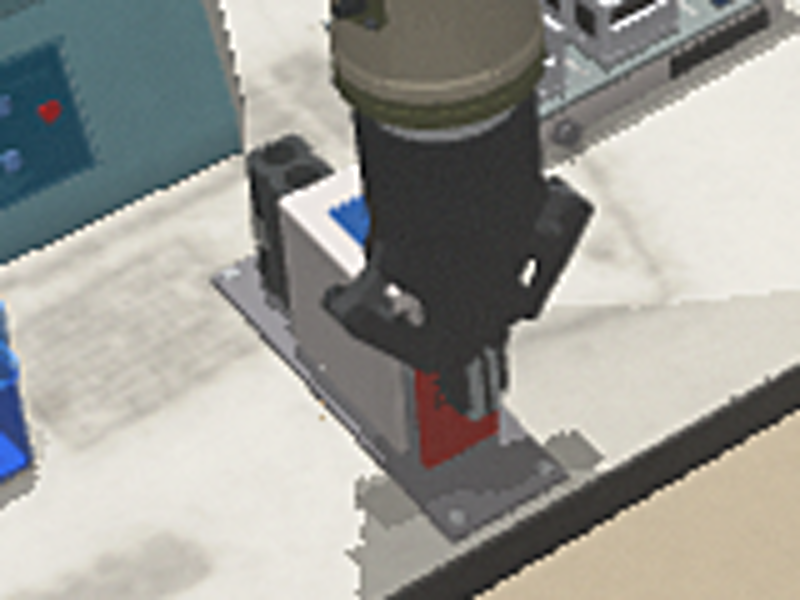

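View pics/w35.png

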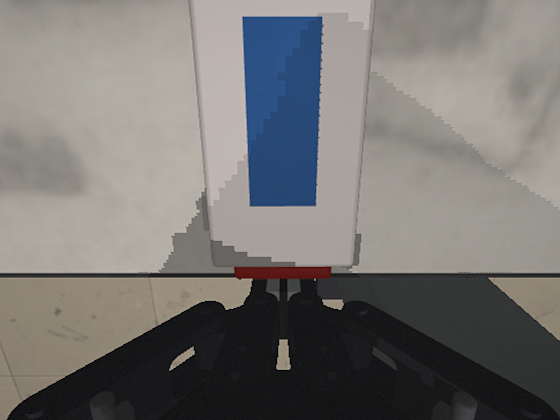

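Request:
{"fn": "move_arm", "kwargs": {
  "rows": [
    {"turn":[0,0,0],"travel":[-0.2,0,0],"gripper":1},
    {"turn":[0,0,0],"travel":[-0.2,0,0],"gripper":1},
    {"turn":[0,0,0],"travel":[0.5,0,0],"gripper":1},
    {"turn":[0,0,1],"travel":[1,0,0],"gripper":1},
    {"turn":[0,0,1],"travel":[1.5,0,0],"gripper":1}
  ]
}}

```text
time_s: 25.0
position: [0.3329, 0.2932, 0.0488]
orientation: [[-1.0, -0.024, 0.002], [-0.001, -0.008, -1.0], [0.024, -1.0, 0.008]]
ft_force: [-2.5, 0.2, -1.7]
gripper_width: -0.0
```

```bash
python3 - <<'E'
from h import *
plan([0.292,0.294,.045],down(np.radians(-90+0)))
E
```

```text
t 25.0 pos [0.3329 0.2932 0.0488] w -0.0 F [-2.5  0.2 -1.7]
travel cm [ 4.08  0.48 -0.09] turn [-0.48  0.08  1.35]
```

Request:
{"fn": "move_arm", "kwargs": {
  "rows": [
    {"turn":[-0.4,0,1.2],"travel":[1.5,0,0],"gripper":1},
    {"turn":[0,0,0],"travel":[1.5,0,0],"gripper":1},
    {"turn":[0,0,0],"travel":[1,0,0],"gripper":1},
    {"turn":[0,0,0],"travel":[0,-3,0],"gripper":1},
    {"turn":[0,0,0],"travel":[0,-4,0],"gripper":1}
  ]
}}

```text
time_s: 25.42
position: [0.2917, 0.2898, 0.1171]
orientation: [[-1.0, -0.01, -0.002], [0.002, -0.004, -1.0], [0.01, -1.0, 0.004]]
ft_force: [2.5, 0.4, 1.3]
gripper_width: 0.0001
```

Request:
{"fn": "move_arm", "kwargs": {
  "rows": [
    {"turn":[0,0,0],"travel":[0,-4,0],"gripper":1},
    {"turn":[0,0,0],"travel":[0,-3,0],"gripper":1},
    {"turn":[0,0,0],"travel":[-2,-2,0],"gripper":0.5},
    {"turn":[0,0,0],"travel":[-3,0,0],"gripper":0.5},
    {"turn":[0,0,0],"travel":[-2,0,0],"gripper":0.3}
  ]
}}

```text
time_s: 25.83
position: [0.3698, 0.2916, 0.2236]
orientation: [[-1.0, 0.007, -0.001], [0.001, 0.001, -1.0], [-0.007, -1.0, -0.001]]
ft_force: [-0.4, 0.1, -1.1]
gripper_width: 0.0356
```

```bash
python3 - <<'E'
from h import *
plan([0.45,0.294,.20],down(np.radians(-90+0)))
im=r.get_image("wrist"); cv2.imwrite("pics/w36.png",im["color"][:,:,::-1])
E
```

```text
t 25.83 pos [0.3698 0.2916 0.2236] w 0.0356 F [-0.4  0.1 -1.1]
travel cm [-8.    2.42 -0.25] turn [ 0.04 -0.07 -0.42]
```

View pics/w36.png

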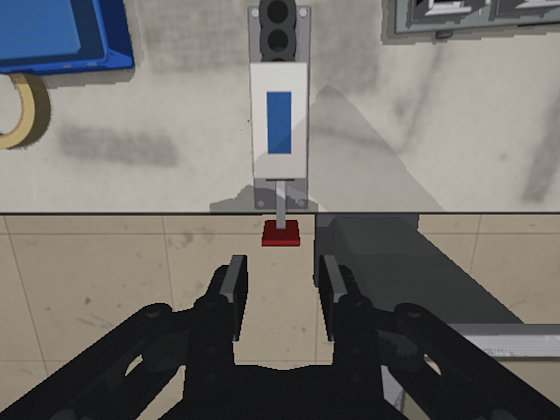

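Request:
{"fn": "move_arm", "kwargs": {
  "rows": [
    {"turn":[0,0,0],"travel":[-2.5,0.5,0],"gripper":0.3},
    {"turn":[0,0,0],"travel":[-3,0.5,0],"gripper":0.3},
    {"turn":[0,0,0],"travel":[-1,0,0],"gripper":0.3},
    {"turn":[0,0,0],"travel":[0,0,0],"gripper":0.3},
    {"turn":[0,0,0],"travel":[0,0,0],"gripper":0.3}
  ]
}}

```text
time_s: 26.3
position: [0.4488, 0.2877, 0.2168]
orientation: [[-1.0, 0.012, -0.013], [0.013, 0.005, -1.0], [-0.012, -1.0, -0.005]]
ft_force: [-0.5, 0.6, -0.3]
gripper_width: 0.0598
```

```bash
python3 - <<'E'
from h import *
plan([0.512,0.294,.12],down(np.radians(-90+0)))
im=r.get_image("wrist"); cv2.imwrite("pics/w37.png",im["color"][:,:,::-1])
crop(im,200,20,380,160,4,"pics/w37b.png")
E
```

```text
t 26.3 pos [0.4488 0.2877 0.2168] w 0.0598 F [-0.5  0.6 -0.3]
travel cm [-6.2   9.75 -0.66] turn [ 0.3  -0.76 -0.67]
```

View pics/w37b.png

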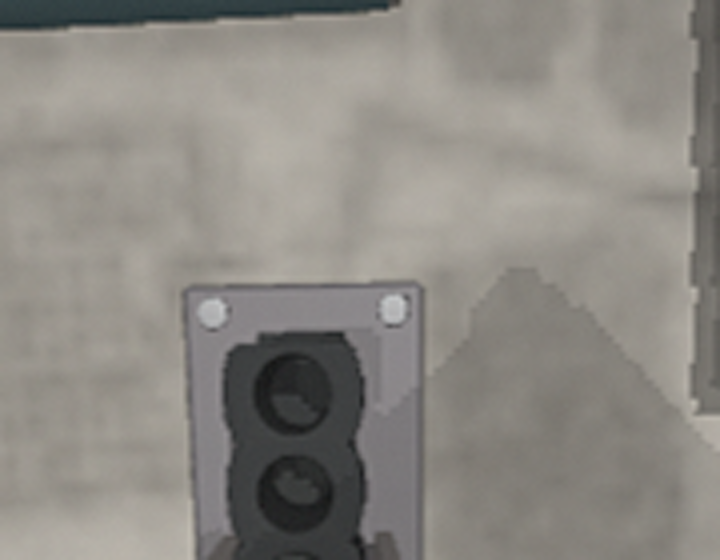

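```bash
python3 - <<'E'
from h import *
im=r.get_image("wrist"); f=lambda a,b,z:np.round(onz(im,200+a/4,20+b/4,z),4)
print(f(223,395,.086),f(362,392,.086),f(293,342,.086)); print(f(230,490,.086),f(366,490,.086)); print(f(183,288,.006),f(424,284,.006))
plan([0.512,0.294,.12],down(np.radians(-90+0)))
E
```

```text
[0.522 0.311 0.086] [0.5222 0.2819 0.086 ] [0.5323 0.2961 0.086 ]
[0.5024 0.3102 0.086 ] [0.5021 0.2811 0.086 ]
[0.5486 0.3276 0.006 ] [0.5488 0.2639 0.006 ]
t 26.4 pos [0.448 0.288 0.217] w 0.0598 F [-0.1 -0.5 -0.2]
travel cm [-6.27  9.78 -0.64] turn [ 0.27 -0.7  -0.71]
```

Request:
{"fn": "move_arm", "kwargs": {
  "rows": [
    {"turn":[0,-0.7,-0.7],"travel":[-3,0,-0.8],"gripper":0.3},
    {"turn":[0,0,0],"travel":[-3,1,0],"gripper":0.3},
    {"turn":[0,0,0],"travel":[0,3.5,0],"gripper":0.3},
    {"turn":[0,0,0],"travel":[0,3,0],"gripper":0.3},
    {"turn":[0,0,0],"travel":[0,0,0],"gripper":0.3}
  ]
}}

```text
time_s: 26.82
position: [0.5066, 0.2982, 0.1447]
orientation: [[-1.0, 0.007, 0.007], [-0.007, 0.004, -1.0], [-0.007, -1.0, -0.004]]
ft_force: [-1.2, -1.1, -1.1]
gripper_width: 0.0597
```

```bash
python3 - <<'E'
from h import *
im=r.get_image("wrist"); cv2.imwrite("pics/w38.png",im["color"][:,:,::-1])
plan([0.513,0.296,.041],down(np.radians(-90+0)))
E
```

```text
t 26.87 pos [0.5069 0.2992 0.1475] w 0.0597 F [-0.3  0.7  1.1]
travel cm [-0.52 10.66  0.39] turn [ 0.33  0.42 -0.51]
```

View pics/w38.png

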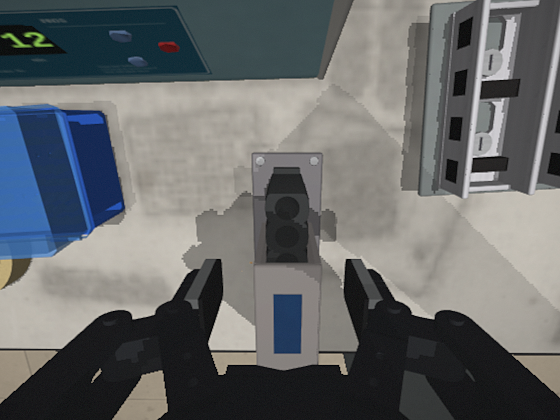

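```bash
python3 - <<'E'
from h import *
t=r.get_image("top"); s=r.get_image("scene"); w=r.get_image("wrist")
print("bottom corner wrist",onz(w,320,78,0), "from top",onz(t,183,192,0))
def tri(o):
    A=[];b=[]
    for im,u,v in o:
        p,d=ray(im,u,v); d/=np.linalg.norm(d); M=np.eye(3)-np.outer(d,d); A.append(M); b.append(M@p)
    return np.linalg.solve(sum(A),sum(b))
cv2.imwrite("pics/s38.png",s["color"][:,:,::-1]); crop(t,100,60,260,300,3,"pics/t38.png")
E
```

```text
bottom corner wrist [0.61572821 0.27118966 0.        ] from top [0.62133999 0.2720367  0.        ]
```

View pics/t38.png

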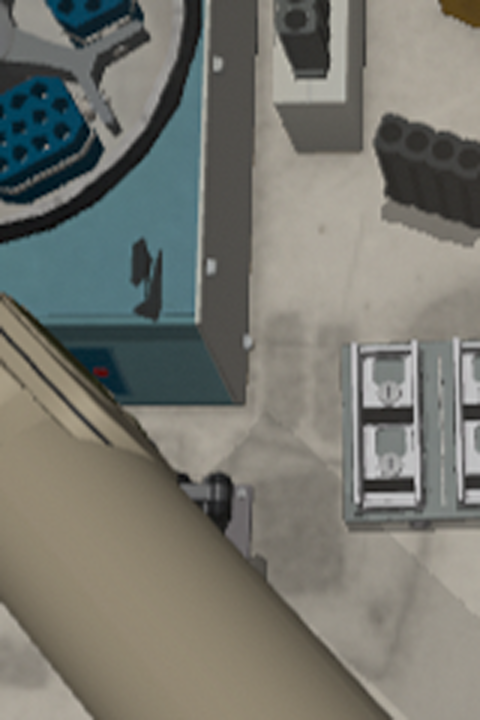

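View pics/s38.png

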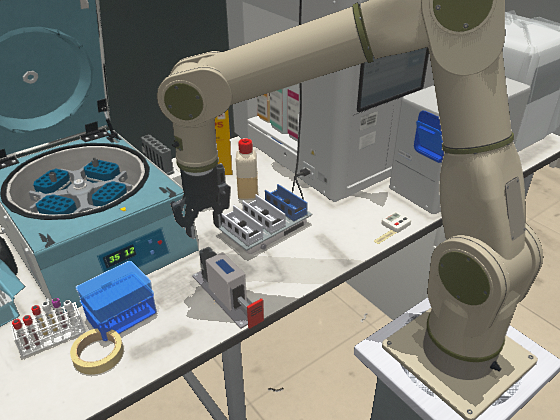

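```bash
python3 - <<'E'
from h import *
t=r.get_image("top"); s=r.get_image("scene"); w=r.get_image("wrist")
for z in (.15,.2,.25,.3): print(z,proj(t,[.618,.2715,z]),proj(s,[.618,.2715,z]))
print(w["T"][:3,3]-r.read_state()["position"])
E
```

```text
0.15 [169.66020944 178.82884394] [192.0068471  205.62771624]
0.2 [164.35330468 173.10331286] [189.81068882 188.52554333]
0.25 [158.5431687  166.83485399] [187.50707342 170.5865682 ]
0.3 [152.15465989 159.94239833] [185.08791638 151.74783404]
[0.07502581 0.0002859  0.14353222]
```

```bash
python3 - <<'E'
from h import *
s=r.get_image("scene"); crop(s,130,120,290,260,5,"pics/s39.png")
print(np.round(r.read_state()["q"],2))
E
```

```text
[-0.03  0.39 -0.72  1.64  0.28  1.19 -2.37]
```

View pics/s39.png

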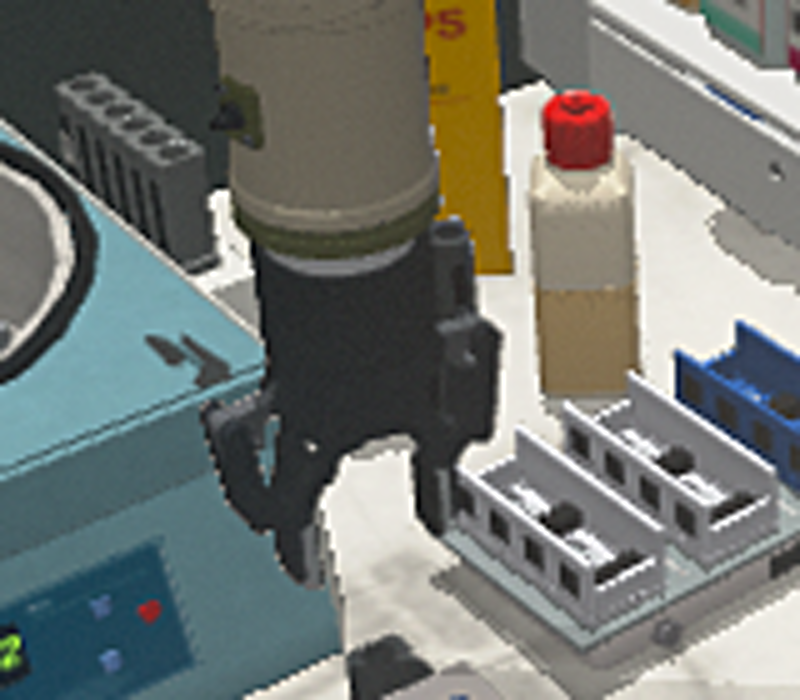

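Request:
{"fn": "move_arm", "kwargs": {
  "rows": [
    {"turn":[0,7,0],"travel":[0,-3,0],"gripper":0.3},
    {"turn":[0,7,0],"travel":[0,-2,0],"gripper":0.3},
    {"turn":[0,7,0],"travel":[0,0,0],"gripper":0.3},
    {"turn":[0,7,0],"travel":[0,0,0],"gripper":0.3},
    {"turn":[0,7,0],"travel":[0,0,0],"gripper":0.3}
  ]
}}

```text
time_s: 27.63
position: [0.5055, 0.2962, 0.19]
orientation: [[-0.934, -0.004, -0.359], [0.359, -0.011, -0.933], [-0.0, -1.0, 0.012]]
ft_force: [0.3, 0.2, -1.3]
gripper_width: 0.0599
```

```bash
python3 - <<'E'
from h import *
print(np.round(r.read_state()["q"],2))
plan([0.513,0.296,.18],down(np.radians(90)))
E
```

```text
[-0.45  0.29 -0.2   1.61  0.07  1.26 -2.6 ]
t 27.63 pos [0.5055 0.2962 0.19  ] w 0.0599 F [ 0.3  0.2 -1.3]
travel cm [-0.71  1.   -0.26] turn [-1.5000e-01  1.5899e+02 -9.5000e-01]
```

Request:
{"fn": "move_arm", "kwargs": {
  "rows": [
    {"turn":[0,-7,0],"travel":[0,0,0],"gripper":0.3},
    {"turn":[0,-7,0],"travel":[0,0,0],"gripper":0.3},
    {"turn":[0,-7,0],"travel":[0,0,0],"gripper":0.3},
    {"turn":[0,-7,0],"travel":[0,0,0],"gripper":0.3},
    {"turn":[0,-7,0],"travel":[0,0,0],"gripper":0.3}
  ]
}}

```text
time_s: 28.05
position: [0.5045, 0.2991, 0.1936]
orientation: [[-0.968, 0.002, 0.252], [-0.252, -0.013, -0.968], [0.002, -1.0, 0.013]]
ft_force: [-1.6, -0.3, -0.7]
gripper_width: 0.0597
```

Request:
{"fn": "move_arm", "kwargs": {
  "rows": [
    {"turn":[0,-7,0],"travel":[0,0,0],"gripper":0.3},
    {"turn":[0,-7,0],"travel":[0,0,0],"gripper":0.3},
    {"turn":[0,-7,0],"travel":[0,0,0],"gripper":0.3},
    {"turn":[0,-7,0],"travel":[0,0,0],"gripper":0.3},
    {"turn":[0,-7,0],"travel":[0,0,0],"gripper":0.3}
  ]
}}

```text
time_s: 28.47
position: [0.5044, 0.3007, 0.1977]
orientation: [[-0.638, 0.006, 0.77], [-0.77, -0.01, -0.637], [0.004, -1.0, 0.011]]
ft_force: [-0.3, -0.2, -0.1]
gripper_width: 0.0596
```

```bash
python3 - <<'E'
from h import *
print(np.round(r.read_state()["q"],2))
plan([0.513,0.296,.18],down(np.radians(90)))
E
```

```text
[-0.32  0.29 -0.36  1.6   0.12  1.27 -1.4 ]
t 28.47 pos [0.5044 0.3007 0.1977] w 0.0596 F [-0.3 -0.2 -0.1]
travel cm [-0.19  1.78  0.94] turn [-6.000e-02 -1.296e+02  8.100e-01]
```

Request:
{"fn": "move_arm", "kwargs": {
  "rows": [
    {"turn":[0,-7,0],"travel":[0,0,0.4],"gripper":0.3},
    {"turn":[0,-7,0],"travel":[0,0,0],"gripper":0.3},
    {"turn":[0,-7,0],"travel":[0,0,0],"gripper":0.3},
    {"turn":[0,-7,0],"travel":[0,0,0],"gripper":0.3},
    {"turn":[0,-7,0],"travel":[0,0,0],"gripper":0.3}
  ]
}}

```text
time_s: 28.88
position: [0.5077, 0.2991, 0.2018]
orientation: [[-0.066, 0.009, 0.998], [-0.998, -0.007, -0.066], [0.006, -1.0, 0.01]]
ft_force: [-0.7, -0.3, -0.6]
gripper_width: 0.0597
```

Request:
{"fn": "move_arm", "kwargs": {
  "rows": [
    {"turn":[0,-7,0],"travel":[0,0,0],"gripper":0.3},
    {"turn":[0,-7,0],"travel":[0,0,0],"gripper":0.3},
    {"turn":[0,-7,0],"travel":[0,0,0],"gripper":0.3},
    {"turn":[0,-7,0],"travel":[0,0,0],"gripper":0.3},
    {"turn":[0,-7,0],"travel":[0,0,0],"gripper":0.3}
  ]
}}

```text
time_s: 29.3
position: [0.5079, 0.3, 0.2059]
orientation: [[0.53, 0.014, 0.848], [-0.848, -0.005, 0.53], [0.011, -1.0, 0.009]]
ft_force: [0.7, 0.8, -0.6]
gripper_width: 0.0596
```

Request:
{"fn": "move_arm", "kwargs": {
  "rows": [
    {"turn":[0,-7,0],"travel":[0,0,0],"gripper":0.3},
    {"turn":[0,-7,0],"travel":[0,0,0],"gripper":0.3},
    {"turn":[0,-7,0],"travel":[0,0,0],"gripper":0.3},
    {"turn":[0,-7,0],"travel":[0,0,0],"gripper":0.3},
    {"turn":[0,-7,0],"travel":[0,0,0],"gripper":0.3}
  ]
}}

```text
time_s: 29.72
position: [0.5081, 0.3008, 0.21]
orientation: [[0.926, 0.018, 0.378], [-0.378, -0.003, 0.926], [0.017, -1.0, 0.004]]
ft_force: [-0.7, -0.3, -0.8]
gripper_width: 0.0599
```

```bash
python3 - <<'E'
from h import *
print(np.round(r.read_state()["q"],2))
plan([0.513,0.296,.18],down(np.radians(90)))
E
```

```text
[-0.12  0.32 -0.61  1.57  0.2   1.3   0.42]
t 29.72 pos [0.5081 0.3008 0.21  ] w 0.0599 F [-0.7 -0.3 -0.8]
travel cm [ 0.58  3.01 -0.27] turn [ -0.05 -22.18   1.03]
```

Request:
{"fn": "move_arm", "kwargs": {
  "rows": [
    {"turn":[0,-7,0.5],"travel":[0,0,0],"gripper":0.3},
    {"turn":[0,-7,0.5],"travel":[0,0,0],"gripper":0.3},
    {"turn":[0,-6,0],"travel":[0,0,0],"gripper":0.3},
    {"turn":[0,0,0],"travel":[0.4,0,-0.4],"gripper":0.3},
    {"turn":[0,0,0],"travel":[0,0,0],"gripper":0.3}
  ]
}}

```text
time_s: 30.13
position: [0.5126, 0.2969, 0.2138]
orientation: [[1.0, 0.005, 0.024], [-0.024, 0.004, 1.0], [0.005, -1.0, 0.004]]
ft_force: [-0.2, 0.2, 0.1]
gripper_width: 0.0601
```

```bash
python3 - <<'E'
from h import *
plan([0.513,0.296,.041],down(np.radians(90)))
im=r.get_image("wrist"); cv2.imwrite("pics/w40.png",im["color"][:,:,::-1])
E
```

```text
t 30.13 pos [0.5126 0.2969 0.2138] w 0.0601 F [-0.2  0.2  0.1]
travel cm [-0.04 17.28 -0.16] turn [-0.23 -1.39  0.27]
```

View pics/w40.png

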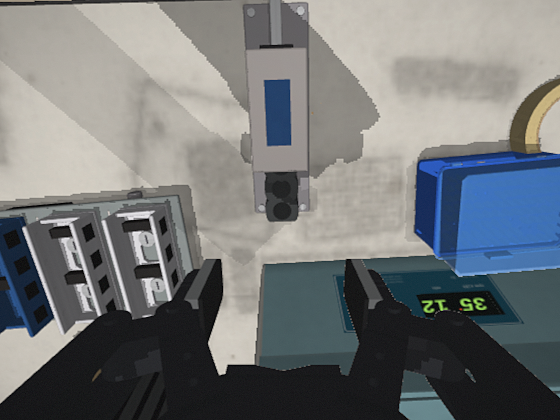

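Now the camera looks back at the dock. Descend over the cassette.

Request:
{"fn": "move_arm", "kwargs": {
  "rows": [
    {"turn":[0,-1.3,0],"travel":[0,2,-0.1],"gripper":0.3},
    {"turn":[0,0,0],"travel":[0,3.5,0],"gripper":0.3},
    {"turn":[0,0,0],"travel":[0,3.5,0],"gripper":0.3},
    {"turn":[0,0,0],"travel":[0,2,0],"gripper":0.3},
    {"turn":[0,0,0],"travel":[0,0,0],"gripper":0.3}
  ]
}}

```text
time_s: 30.6
position: [0.5147, 0.2983, 0.1039]
orientation: [[1.0, 0.012, 0.018], [-0.018, 0.008, 1.0], [0.012, -1.0, 0.008]]
ft_force: [-0.4, -0.4, -0.5]
gripper_width: 0.0599
```

```bash
python3 - <<'E'
from h import *
plan([0.513,0.296,.041],down(np.radians(90)))
im=r.get_image("wrist"); cv2.imwrite("pics/w41.png",im["color"][:,:,::-1])
E
```

```text
t 30.6 pos [0.5147 0.2983 0.1039] w 0.0599 F [-0.4 -0.4 -0.5]
travel cm [-0.25  6.28 -0.28] turn [-0.44 -1.03  0.69]
```

View pics/w41.png

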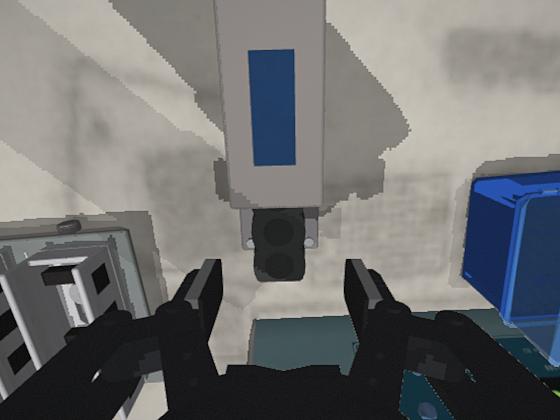

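Request:
{"fn": "move_arm", "kwargs": {
  "rows": [
    {"turn":[-0.4,-1,0.6],"travel":[-0.2,1,-0.3],"gripper":0.3},
    {"turn":[0,0,0],"travel":[0,2,0],"gripper":0.3},
    {"turn":[0,0,0],"travel":[0,2,0],"gripper":0.3},
    {"turn":[0,0,0],"travel":[0,0.8,0],"gripper":0.3},
    {"turn":[0,0,0],"travel":[0,0,0],"gripper":0.3}
  ]
}}

```text
time_s: 31.07
position: [0.5173, 0.2979, 0.0528]
orientation: [[1.0, 0.01, 0.002], [-0.002, 0.004, 1.0], [0.01, -1.0, 0.004]]
ft_force: [-0.2, 0.0, -0.3]
gripper_width: 0.0598
```

```bash
python3 - <<'E'
from h import *
plan([0.513,0.296,.041],down(np.radians(90)))
im=r.get_image("wrist"); cv2.imwrite("pics/w42.png",im["color"][:,:,::-1])
E
```

```text
t 31.07 pos [0.5173 0.2979 0.0528] w 0.0598 F [-0.2  0.  -0.3]
travel cm [-0.44  1.17 -0.2 ] turn [-0.25 -0.13  0.6 ]
```

View pics/w42.png

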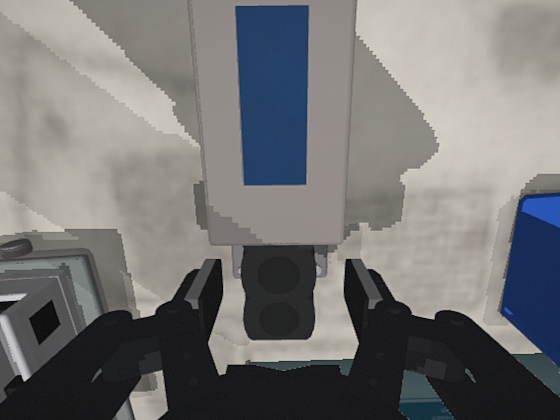

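Request:
{"fn": "move_arm", "kwargs": {
  "rows": [
    {"turn":[0,0,0.6],"travel":[-0.4,1.1,-0.2],"gripper":0.3},
    {"turn":[0,0,0],"travel":[0,0.1,0],"gripper":0.3},
    {"turn":[0,0,0],"travel":[0,0,0],"gripper":1},
    {"turn":[0,0,0],"travel":[0,0,0],"gripper":1},
    {"turn":[0,0,0],"travel":[0,0,0],"gripper":1}
  ]
}}

```text
time_s: 31.53
position: [0.5155, 0.2972, 0.045]
orientation: [[1.0, 0.005, 0.003], [-0.003, 0.007, 1.0], [0.005, -1.0, 0.007]]
ft_force: [-0.6, -0.9, -0.2]
gripper_width: 0.0295
```

Request:
{"fn": "move_arm", "kwargs": {
  "rows": [
    {"turn":[0,0,0],"travel":[0,0,0],"gripper":1},
    {"turn":[0,0,0],"travel":[0,0,0],"gripper":1},
    {"turn":[0,0,0],"travel":[0,0,0],"gripper":1},
    {"turn":[0,0,0],"travel":[0,0,0],"gripper":1},
    {"turn":[0,0,0],"travel":[0,0,0],"gripper":1}
  ]
}}

```text
time_s: 31.95
position: [0.5158, 0.2974, 0.0458]
orientation: [[1.0, 0.006, 0.003], [-0.003, 0.007, 1.0], [0.006, -1.0, 0.007]]
ft_force: [0.1, 0.1, -0.5]
gripper_width: 0.0295
```

```bash
python3 - <<'E'
from h import *
plan([0.513,0.296,.041],down(np.radians(90)))
im=r.get_image("wrist"); cv2.imwrite("pics/w43.png",im["color"][:,:,::-1])
E
```

```text
t 31.95 pos [0.5158 0.2974 0.0458] w 0.0295 F [ 0.1  0.1 -0.5]
travel cm [-0.28  0.48 -0.15] turn [-0.43 -0.17  0.32]
```

View pics/w43.png

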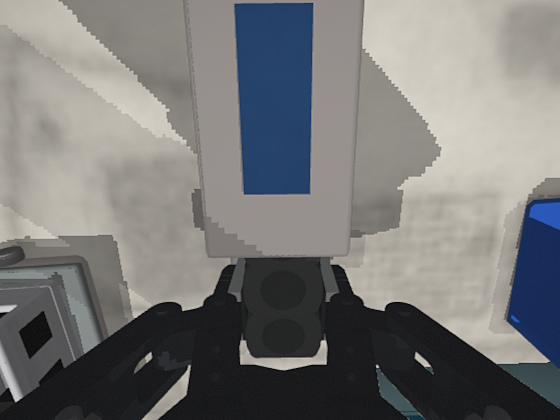

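Request:
{"fn": "move_arm", "kwargs": {
  "rows": [
    {"turn":[0,0,0],"travel":[0.6,0,0],"gripper":1},
    {"turn":[0,0,0],"travel":[1,0,0],"gripper":1},
    {"turn":[0,0,0],"travel":[1,0,0],"gripper":1},
    {"turn":[0,0,0],"travel":[1,0,0],"gripper":1},
    {"turn":[0,0,0],"travel":[0.4,0,0],"gripper":1}
  ]
}}

```text
time_s: 32.42
position: [0.5597, 0.2969, 0.046]
orientation: [[1.0, 0.006, 0.003], [-0.003, 0.007, 1.0], [0.006, -1.0, 0.007]]
ft_force: [0.8, -1.2, -0.3]
gripper_width: 0.0291
```

```bash
python3 - <<'E'
from h import *
plan([0.5605,0.297,.0458],down(np.radians(90)))
im=r.get_image("wrist"); cv2.imwrite("pics/w44.png",im["color"][:,:,::-1])
E
```

```text
t 32.42 pos [0.5597 0.2969 0.046 ] w 0.0291 F [ 0.8 -1.2 -0.3]
travel cm [0.08 0.02 0.01] turn [-0.39 -0.15  0.35]
```

View pics/w44.png

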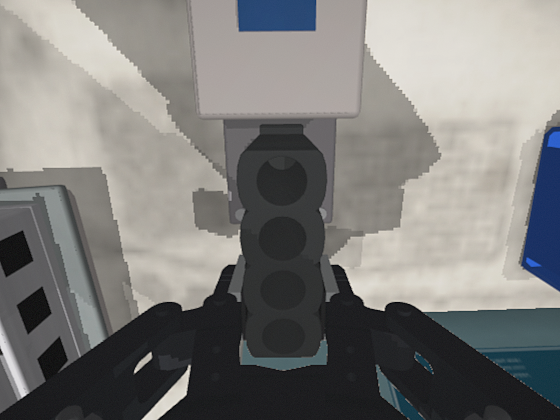

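Request:
{"fn": "move_arm", "kwargs": {
  "rows": [
    {"turn":[0,0,0],"travel":[0.4,0,0],"gripper":1},
    {"turn":[0,0,0],"travel":[0.2,-1,0],"gripper":1},
    {"turn":[0,0,0],"travel":[0,-2,0],"gripper":1},
    {"turn":[0,0,0],"travel":[0,-3,0],"gripper":1},
    {"turn":[0,0,0],"travel":[0,-3.5,0],"gripper":1}
  ]
}}

```text
time_s: 32.88
position: [0.5624, 0.2936, 0.1367]
orientation: [[1.0, -0.008, 0.003], [-0.003, 0.001, 1.0], [-0.008, -1.0, 0.001]]
ft_force: [0.6, 0.1, -1.7]
gripper_width: 0.0297
```

```bash
python3 - <<'E'
from h import *
plan([0.56,0.297,.16],down(np.radians(90)))
print(np.round(r.read_state()["q"],2))
im=r.get_image("wrist"); cv2.imwrite("pics/w45.png",im["color"][:,:,::-1])
E
```

```text
t 32.88 pos [0.5624 0.2936 0.1367] w 0.0297 F [ 0.6  0.1 -1.7]
travel cm [-0.26 -2.32  0.34] turn [-0.07 -0.16 -0.45]
[-0.09  0.5  -0.62  1.52  0.29  1.23  0.82]
```

View pics/w45.png

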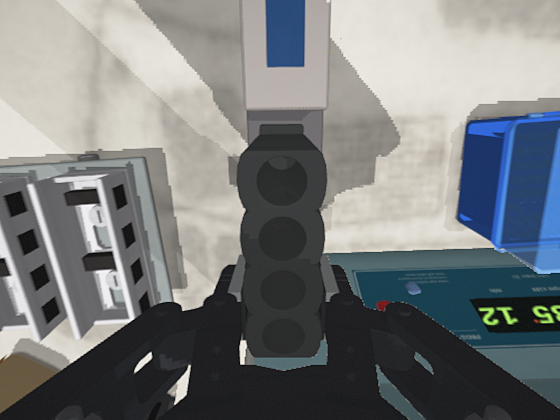

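```bash
python3 - <<'E'
from h import *
t=r.get_image("top")
print(onz(t,292,111,.186),onz(t,245,105,.122))
plan([0.6255,-.0008,.16],down(np.radians(93.9)))
E
```

```text
[0.76196449 0.01646788 0.186     ] [0.79705688 0.12122244 0.122     ]
t 32.98 pos [0.5657 0.2961 0.1433] w 0.0295 F [ 0.1  1.3 -1.7]
travel cm [  6.07  -1.85 -29.66] turn [-0.37 -4.07  0.17]
```

Request:
{"fn": "move_arm", "kwargs": {
  "rows": [
    {"turn":[0,-1,0],"travel":[0.5,-0.8,-1.5],"gripper":1},
    {"turn":[0,-1,0],"travel":[0.6,-0.5,-2.5],"gripper":1},
    {"turn":[0,-1,0],"travel":[0.8,0,-3],"gripper":1},
    {"turn":[0,-1,0],"travel":[0.8,0,-3],"gripper":1},
    {"turn":[0,0,0],"travel":[0.8,0,-3],"gripper":1}
  ]
}}

```text
time_s: 33.4
position: [0.6034, 0.175, 0.161]
orientation: [[0.996, 0.007, -0.087], [0.087, 0.013, 0.996], [0.008, -1.0, 0.013]]
ft_force: [0.6, 0.5, -0.8]
gripper_width: 0.0295
```

```bash
python3 - <<'E'
from h import *
plan([0.6255,-.0008,.16],down(np.radians(93.9)))
im=r.get_image("wrist"); cv2.imwrite("pics/w46.png",im["color"][:,:,::-1])
E
```

```text
t 33.4 pos [0.6034 0.175  0.161 ] w 0.0295 F [ 0.6  0.5 -0.8]
travel cm [  0.67  -0.12 -17.7 ] turn [-0.73  1.11  0.44]
```

View pics/w46.png

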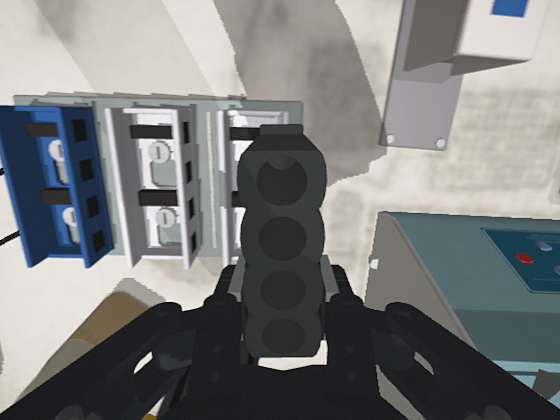

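Request:
{"fn": "move_arm", "kwargs": {
  "rows": [
    {"turn":[-0.5,1,0.4],"travel":[0.3,0,-3],"gripper":1},
    {"turn":[0,0,0],"travel":[0.2,0,-3.5],"gripper":1},
    {"turn":[0,0,0],"travel":[0,0,-3.5],"gripper":1},
    {"turn":[0,0,0],"travel":[0,0,-3],"gripper":1},
    {"turn":[0,0,0],"travel":[0,0,-2],"gripper":1}
  ]
}}

```text
time_s: 33.87
position: [0.6208, 0.0142, 0.1615]
orientation: [[0.998, 0.001, -0.064], [0.064, 0.001, 0.998], [0.002, -1.0, 0.001]]
ft_force: [0.0, -0.9, -1.1]
gripper_width: 0.0291
```

Request:
{"fn": "move_arm", "kwargs": {
  "rows": [
    {"turn":[0,0,0],"travel":[0,0,0],"gripper":1},
    {"turn":[0,0,0],"travel":[0,0,0],"gripper":1},
    {"turn":[0,0,0],"travel":[0,0,0],"gripper":1},
    {"turn":[0,0,0],"travel":[0,0,0],"gripper":1},
    {"turn":[0,0,0],"travel":[0,0,0],"gripper":1}
  ]
}}

```text
time_s: 34.28
position: [0.6207, 0.0099, 0.162]
orientation: [[0.998, 0.001, -0.058], [0.058, -0.0, 0.998], [0.001, -1.0, -0.0]]
ft_force: [-0.4, -0.8, -0.3]
gripper_width: 0.0294
```

```bash
python3 - <<'E'
from h import *
plan([0.6255,-.0008,.16],down(np.radians(93.9)))
im=r.get_image("wrist"); cv2.imwrite("pics/w47.png",im["color"][:,:,::-1])
E
```

```text
t 34.28 pos [0.6207 0.0099 0.162 ] w 0.0294 F [-0.4 -0.8 -0.3]
travel cm [ 0.42  0.2  -1.1 ] turn [ 0.03 -0.59  0.07]
```

View pics/w47.png

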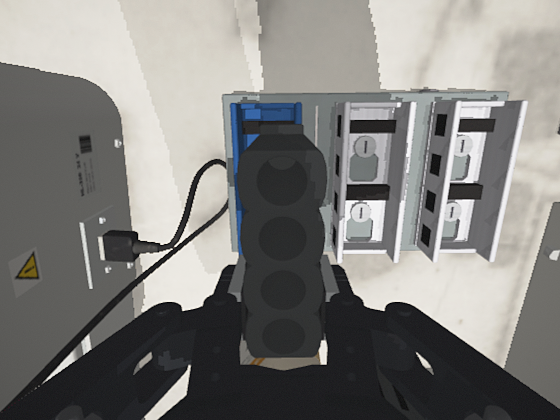

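Request:
{"fn": "move_arm", "kwargs": {
  "rows": [
    {"turn":[0,-0.6,0],"travel":[0.4,0.5,-1.1],"gripper":1},
    {"turn":[0,0,0],"travel":[0,1.3,0],"gripper":1},
    {"turn":[0,0,0],"travel":[0,0.8,0],"gripper":1},
    {"turn":[0,0,0],"travel":[0,0,0],"gripper":1},
    {"turn":[0,0,0],"travel":[0,0,0],"gripper":1}
  ]
}}

```text
time_s: 34.75
position: [0.6247, 0.0055, 0.1338]
orientation: [[0.997, 0.001, -0.076], [0.076, 0.002, 0.997], [0.001, -1.0, 0.002]]
ft_force: [-0.2, -0.5, -0.5]
gripper_width: 0.0294
```

```bash
python3 - <<'E'
from h import *
plan([0.6255,-.0008,.091],down(np.radians(93.9)))
im=r.get_image("wrist"); cv2.imwrite("pics/w48.png",im["color"][:,:,::-1])
im=r.get_image("scene"); crop(im,200,140,360,260,5,"pics/s48.png")
E
```

```text
t 34.75 pos [0.6247 0.0055 0.1338] w 0.0294 F [-0.2 -0.5 -0.5]
travel cm [ 0.03  4.27 -0.64] turn [-0.11  0.43  0.06]
```

View pics/w48.png

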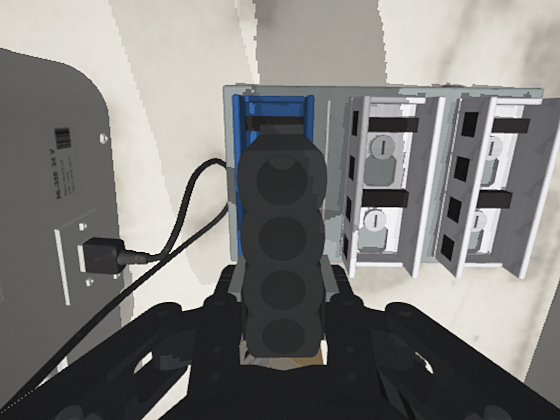

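View pics/s48.png

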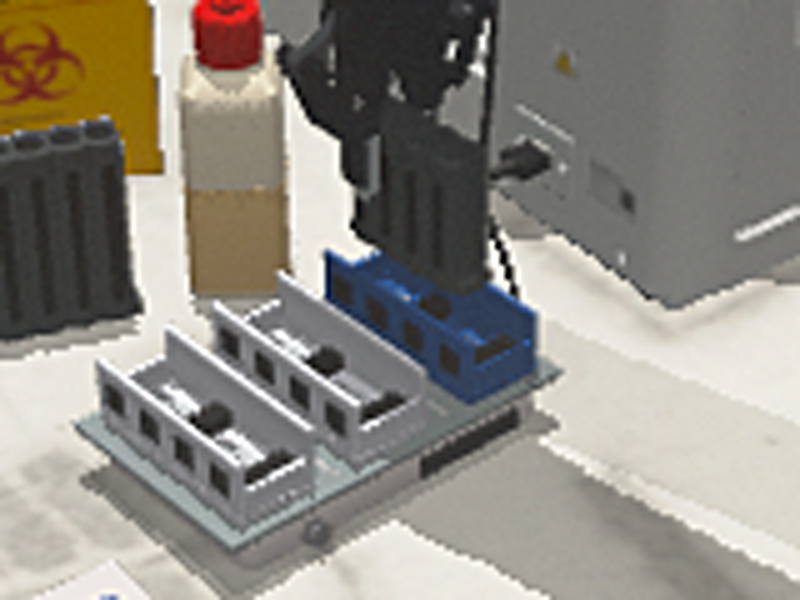

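```bash
python3 - <<'E'
from h import *
im=r.get_image("wrist"); crop(im,200,70,360,190,5,"pics/w49.png")
for u,v in [(237,96),(311,95),(358,98),(436,99)]: print(np.round(onz(im,u,v,.076),4))
plan([0.6255,-.0008,.091],down(np.radians(93.9)))
E
```

```text
[ 0.5423 -0.0277  0.076 ]
[0.5383 0.0165 0.076 ]
[0.5379 0.0449 0.076 ]
[0.5349 0.0918 0.076 ]
t 34.9 pos [0.6251 0.0051 0.1346] w 0.0295 F [-0.2 -0.5 -0.6]
travel cm [-0.01  4.36 -0.59] turn [-0.09  0.41  0.13]
```

View pics/w49.png

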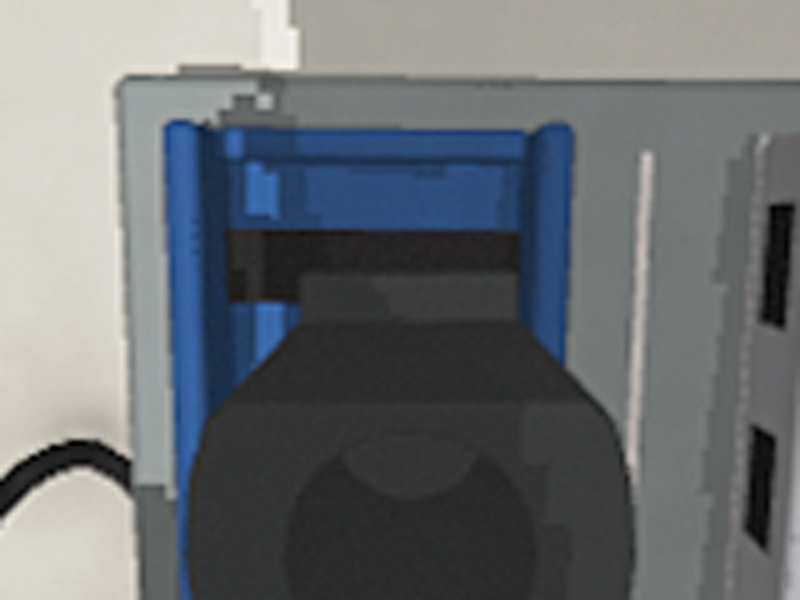

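```bash
python3 - <<'E'
from h import *
im=r.get_image("wrist"); s=r.read_state()
O=np.array(s["orientation"]);p=np.array(s["position"])
for u,v in [(260,124.5),(304,124.5)]:
    P=onz(im,u,v,p[2]-.0398); print(np.round(P,4),np.round(O.T@(P-p),4))
E
```

```text
[ 0.5572 -0.0121  0.0951] [-0.0693  0.0396 -0.0118]
[0.5553 0.0124 0.0951] [-0.0693  0.0396  0.0128]
```

Request:
{"fn": "move_arm", "kwargs": {
  "rows": [
    {"turn":[0,0.4,0],"travel":[0,0.3,-0.6],"gripper":1},
    {"turn":[0,0,0],"travel":[0,0.3,0],"gripper":1},
    {"turn":[0,0,0],"travel":[0,0,0],"gripper":1},
    {"turn":[0,0,0],"travel":[0,0,0],"gripper":1},
    {"turn":[0,0,0],"travel":[0,0,0],"gripper":1}
  ]
}}

```text
time_s: 35.37
position: [0.6264, -0.0022, 0.1293]
orientation: [[0.998, 0.004, -0.066], [0.066, 0.001, 0.998], [0.004, -1.0, 0.001]]
ft_force: [-0.3, 0.7, -2.1]
gripper_width: 0.0294
```

```bash
python3 - <<'E'
from h import *
plan([0.6255,-.0002,.0908],down(np.radians(93.9)))
im=r.get_image("wrist"); crop(im,200,70,360,190,5,"pics/w50.png")
E
```

```text
t 35.37 pos [ 0.6264 -0.0022  0.1293] w 0.0294 F [-0.3  0.7 -2.1]
travel cm [-0.09  3.85  0.2 ] turn [-0.05 -0.11  0.25]
```

View pics/w50.png

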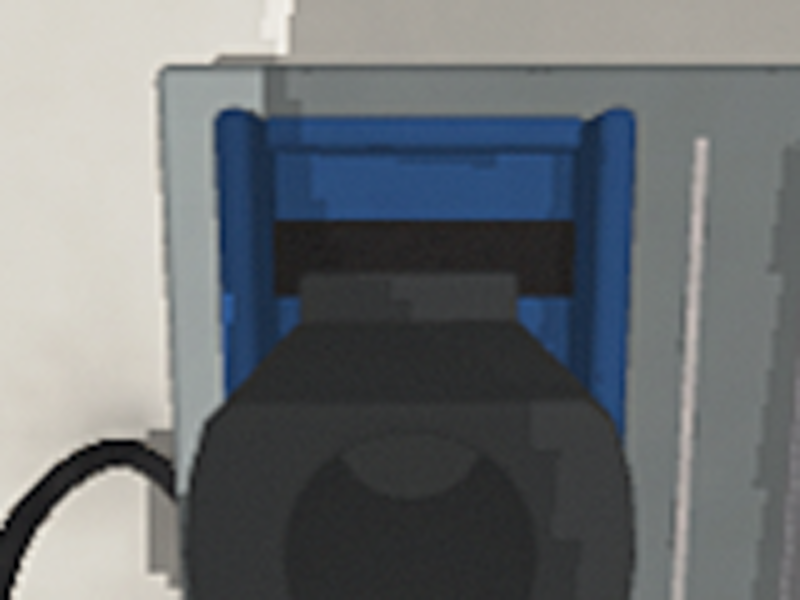

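Request:
{"fn": "move_arm", "kwargs": {
  "rows": [
    {"turn":[0,0,0.2],"travel":[0,0.5,0.2],"gripper":1},
    {"turn":[0,0,0],"travel":[0,1,0],"gripper":1},
    {"turn":[0,0,0],"travel":[0,0.7,0],"gripper":1},
    {"turn":[0,0,0],"travel":[0,0,0],"gripper":1},
    {"turn":[0,0,0],"travel":[0,0,0],"gripper":1}
  ]
}}

```text
time_s: 35.83
position: [0.6261, 0.0004, 0.1046]
orientation: [[0.998, 0.0, -0.067], [0.067, 0.001, 0.998], [0.0, -1.0, 0.001]]
ft_force: [-0.4, 0.1, -0.5]
gripper_width: 0.0291
```

```bash
python3 - <<'E'
from h import *
plan([0.6255,-.0002,.0908],down(np.radians(93.9)))
im=r.get_image("wrist"); crop(im,200,50,360,170,5,"pics/w51.png")
E
```

```text
t 35.83 pos [6.261e-01 4.000e-04 1.046e-01] w 0.0291 F [-0.4  0.1 -0.5]
travel cm [-0.06  1.38 -0.06] turn [-0.07 -0.08  0.01]
```

View pics/w51.png

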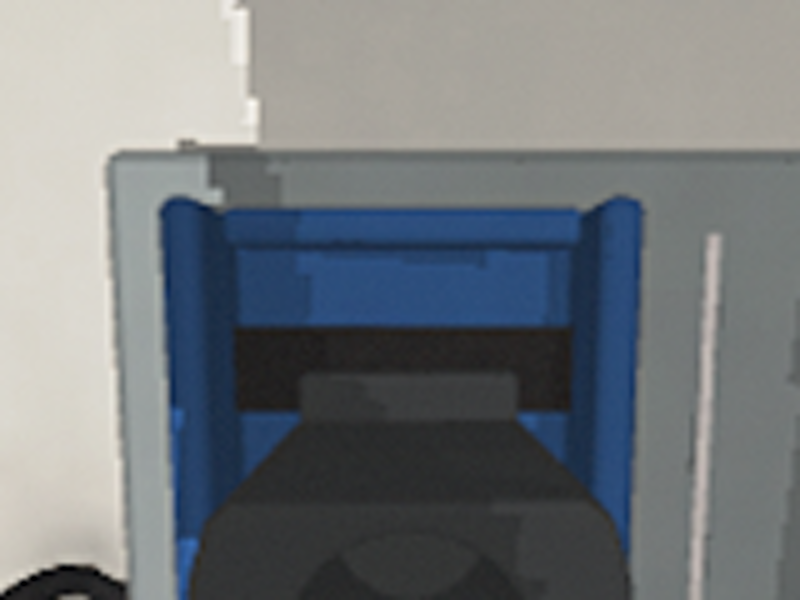

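Request:
{"fn": "move_arm", "kwargs": {
  "rows": [
    {"turn":[0,0,0],"travel":[0,0.5,-0.1],"gripper":1},
    {"turn":[0,0,0],"travel":[0,0.5,0],"gripper":1},
    {"turn":[0,0,0],"travel":[0,0.3,0],"gripper":1},
    {"turn":[0,0,0],"travel":[0,0.1,0],"gripper":1},
    {"turn":[0,0,0],"travel":[0,0,0],"gripper":1}
  ]
}}

```text
time_s: 36.3
position: [0.6265, -0.0008, 0.0898]
orientation: [[0.998, 0.001, -0.066], [0.066, 0.001, 0.998], [0.001, -1.0, 0.001]]
ft_force: [-0.4, -0.3, 2.5]
gripper_width: 0.0292
```

```bash
python3 - <<'E'
from h import *
plan([0.6255,-.0002,.0908],down(np.radians(93.9)))
im=r.get_image("wrist"); crop(im,200,50,360,170,5,"pics/w52.png")
im=r.get_image("scene"); crop(im,200,140,360,260,5,"pics/s52.png")
E
```

```text
t 36.3 pos [ 0.6265 -0.0008  0.0898] w 0.0292 F [-0.4 -0.3  2.5]
travel cm [-0.09 -0.1   0.06] turn [-0.06 -0.09  0.06]
```

View pics/w52.png

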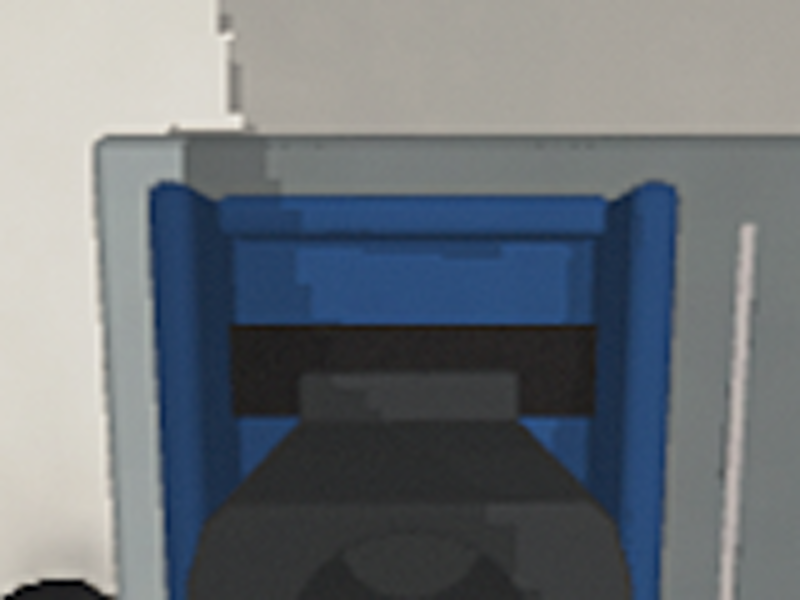

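View pics/s52.png

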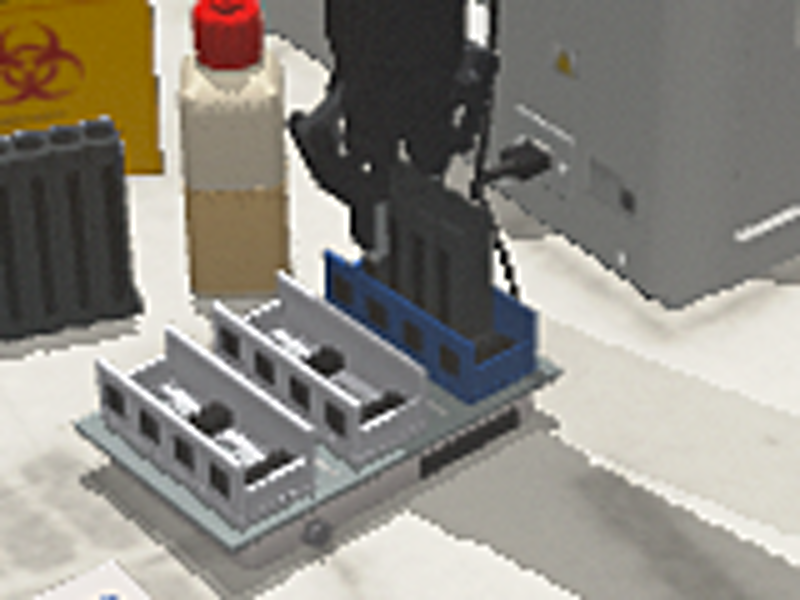

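Request:
{"fn": "move_arm", "kwargs": {
  "rows": [
    {"turn":[0,0,0],"travel":[0,0,0],"gripper":0.4},
    {"turn":[0,0,0],"travel":[0,0,0],"gripper":0.4},
    {"turn":[0,0,0],"travel":[0,0,0],"gripper":0.4},
    {"turn":[0,0,0],"travel":[0,0,0],"gripper":0.4},
    {"turn":[0,0,0],"travel":[0,0,0],"gripper":0.4}
  ]
}}

```text
time_s: 36.82
position: [0.6269, -0.0007, 0.0905]
orientation: [[0.998, 0.002, -0.067], [0.067, 0.001, 0.998], [0.002, -1.0, 0.001]]
ft_force: [0.9, 0.7, -0.8]
gripper_width: 0.0513
```

```bash
python3 - <<'E'
from h import *
plan([0.6255,-.0002,.0908],down(np.radians(93.9)))
im=r.get_image("wrist"); cv2.imwrite("pics/w53.png",im["color"][:,:,::-1])
E
```

```text
t 36.82 pos [ 0.6269 -0.0007  0.0905] w 0.0513 F [ 0.9  0.7 -0.8]
travel cm [-0.14 -0.03  0.06] turn [-0.05 -0.09  0.13]
```

View pics/w53.png

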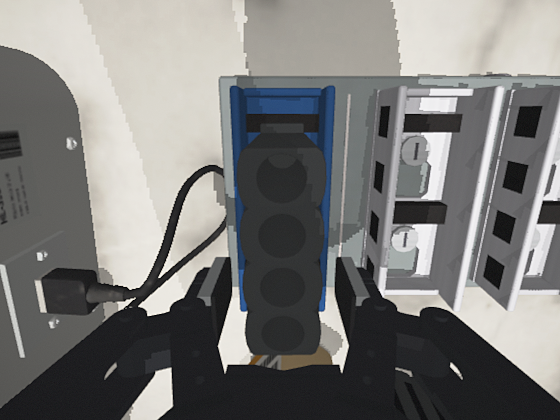

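Released and standing straight. Rise vertically, then pull back to look.

Request:
{"fn": "move_arm", "kwargs": {
  "rows": [
    {"turn":[0,0,0],"travel":[0,-1,0],"gripper":0.4},
    {"turn":[0,0,0],"travel":[0,-3,0],"gripper":0.4},
    {"turn":[0,0,0],"travel":[0,-4,0],"gripper":0.4},
    {"turn":[0,0,0],"travel":[0,-4,0],"gripper":0.4},
    {"turn":[0,0,0],"travel":[0,-3,0],"gripper":0.4}
  ]
}}

```text
time_s: 37.28
position: [0.6222, -0.0011, 0.2403]
orientation: [[0.998, -0.012, -0.068], [0.068, 0.002, 0.998], [-0.012, -1.0, 0.003]]
ft_force: [1.3, -0.6, -0.5]
gripper_width: 0.0514
```

Request:
{"fn": "move_arm", "kwargs": {
  "rows": [
    {"turn":[0,0,0],"travel":[-2,0,0],"gripper":0.4},
    {"turn":[0,0,0],"travel":[-3.5,0,0],"gripper":0.4},
    {"turn":[0,0,0],"travel":[-3.5,0,0],"gripper":0.4},
    {"turn":[0,0,0],"travel":[-3.5,0,0],"gripper":0.4},
    {"turn":[0,0,0],"travel":[-2,0,0],"gripper":0.4}
  ]
}}

```text
time_s: 37.7
position: [0.4789, -0.0086, 0.2528]
orientation: [[0.998, 0.006, -0.069], [0.069, 0.004, 0.998], [0.006, -1.0, 0.004]]
ft_force: [1.1, 0.8, -0.1]
gripper_width: 0.0512
```

Request:
{"fn": "move_arm", "kwargs": {
  "rows": [
    {"turn":[0,0,0],"travel":[-1,0,-3],"gripper":0.4},
    {"turn":[0,0,0],"travel":[0,0,-3],"gripper":0.4},
    {"turn":[0,0,0],"travel":[0,0,-3],"gripper":0.4},
    {"turn":[0,0,0],"travel":[0,0,0],"gripper":0.4},
    {"turn":[0,0,0],"travel":[0,0,0],"gripper":0.4}
  ]
}}

```text
time_s: 38.12
position: [0.4707, -0.1008, 0.2587]
orientation: [[0.997, 0.012, -0.073], [0.073, -0.002, 0.997], [0.012, -1.0, -0.003]]
ft_force: [0.4, 1.3, 0.5]
gripper_width: 0.051
```

```bash
python3 - <<'E'
from h import *
plan([0.45,-.1,.24],down(np.radians(93.9)))
im=r.get_image("top"); cv2.imwrite("pics/t54.png",im["color"][:,:,::-1]); crop(im,200,100,330,250,5,"pics/t54b.png")
im=r.get_image("scene"); crop(im,140,140,340,340,4,"pics/s54.png")
E
```

```text
t 38.12 pos [ 0.4707 -0.1008  0.2587] w 0.051 F [0.4 1.3 0.5]
travel cm [-2.08  1.85  0.24] turn [0.16 0.29 0.7 ]
```

View pics/t54b.png

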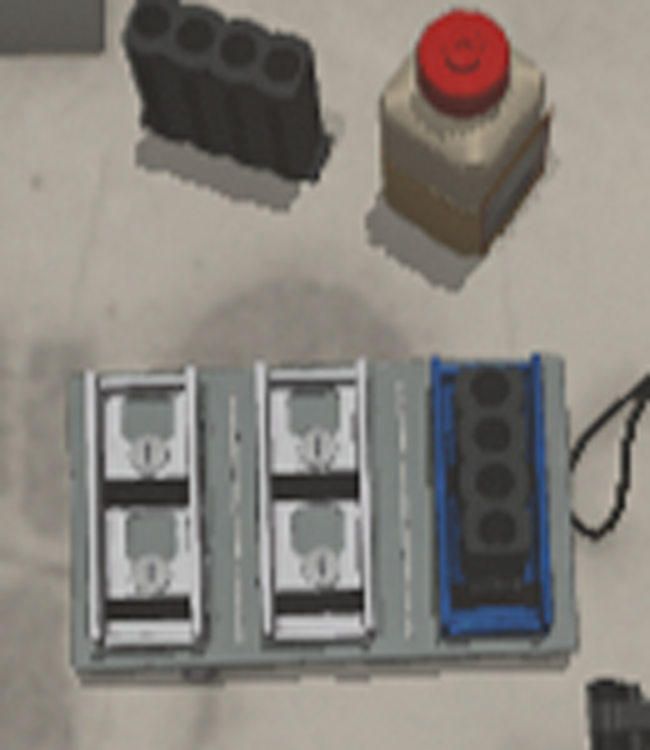

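View pics/s54.png

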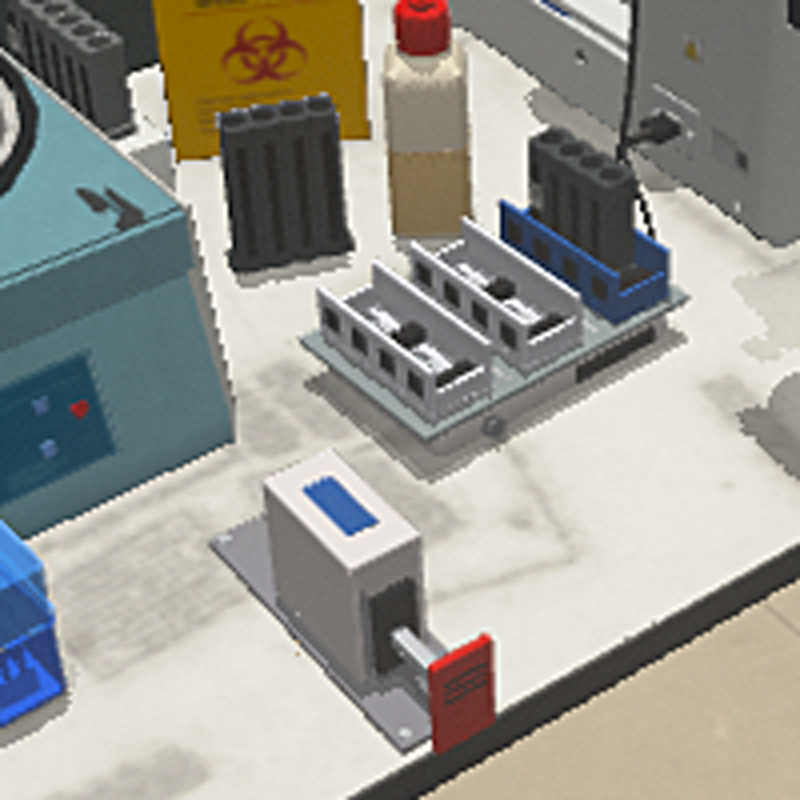

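View pics/t54.png

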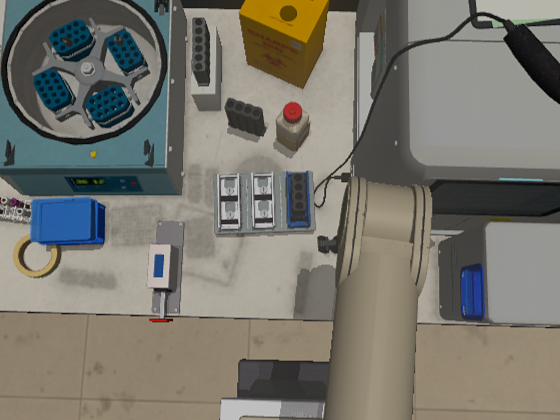

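```bash
python3 - <<'E'
from h import *
im=r.get_image("top"); f=lambda a,b:(200+a/5,100+b/5)
for n,p in {"g2":[(91,372),(192,369),(96,642),(200,636)],"g1":[(261,364),(363,361),(270,638),(369,632)],"b":[(436,358),(537,356),(444,636),(548,630)]}.items():
    print(n); carrier(im,[f(*q) for q in p],.076)
print("cassette top"); carrier(im,[f(*q) for q in [(455,368),(519,366),(466,552),(530,551)]],.131)
a=np.radians(3.88);c=np.array([.5953,.0758])
def lane(P): 
    d=P-c; return np.cos(a)*d[0]+np.sin(a)*d[1], -np.sin(a)*d[0]+np.cos(a)*d[1]
E
```

```text
g2
[0.5885 0.1523 0.076 ] L 0.1227 W 0.046 yaw [4.  4.1]
g1
[0.5934 0.0757 0.076 ] L 0.1246 W 0.0451 yaw [3.6 4.2]
b
[ 0.5973 -0.0029  0.076 ] L 0.1262 W 0.046 yaw [3.3 3.8]
cassette top
[ 0.6017 -0.0022  0.131 ] L 0.0809 W 0.0274 yaw [4.7 3. ]
```

Request:
{"fn": "move_arm", "kwargs": {
  "rows": [
    {"turn":[0,0,0],"travel":[-1,0,2],"gripper":0.4},
    {"turn":[0,0,0],"travel":[-1,0,3],"gripper":0.4},
    {"turn":[0,0,0],"travel":[-1,0,2],"gripper":0.4},
    {"turn":[0,0,0],"travel":[0,0,0],"gripper":0.4},
    {"turn":[0,0,0],"travel":[0,0,0],"gripper":0.4}
  ]
}}

```text
time_s: 38.68
position: [0.4345, -0.0249, 0.2577]
orientation: [[0.997, 0.011, -0.082], [0.082, -0.001, 0.997], [0.011, -1.0, -0.002]]
ft_force: [-0.1, -0.2, -0.2]
gripper_width: 0.0515
```

```bash
python3 - <<'E'
from h import *
im=r.get_image("top"); crop(im,200,100,430,330,3,"pics/t55.png")
s=r.read_state(); print(s["time_s"],np.round(s["qvel"],3),np.round(s["ft_force"],1))
E
```

```text
38.7333 [ 0.011  0.019  0.021 -0.013  0.005 -0.003  0.009] [-0.3  0.7 -0.2]
```

View pics/t55.png

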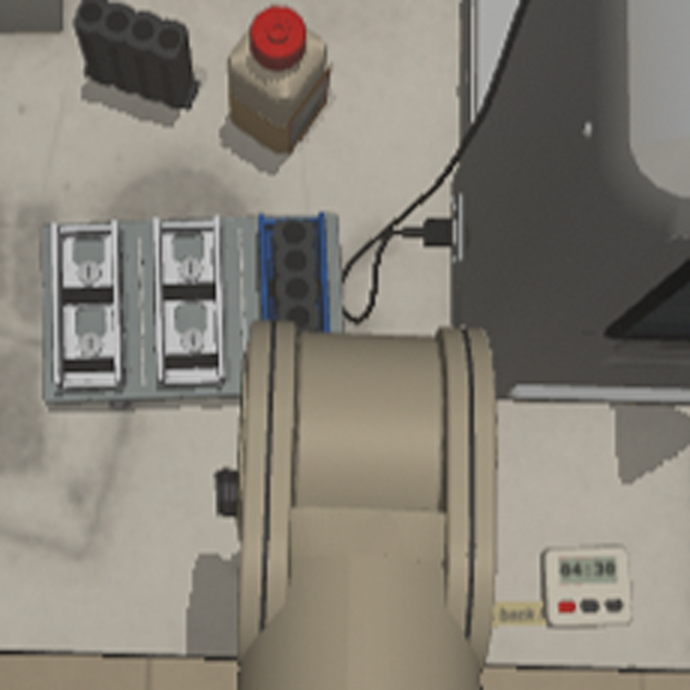

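All three carriers are on their lanes and the cassette is upright in the blue one. The timer, bottle and tall cassette haven't moved, and the arm is clear.

```bash
python3 - <<'E'
from cell import r
print(r.hand_in())
E
```

```text
the job is handed in; nothing more can be done
None
```

The job is handed in at about 39 s of the 210 s allowed. All three carriers are on the shaker, and the cassette stands in the blue one; `hand_in` gave no verdict.

- **Carriers:** I set the two grey carriers on lanes 2 and 1 and the blue one on lane 0. Each was slid until it would go no further against the stops. In the last top view each was within 1–3 mm of its lane point and parallel to it. The blue carrier read 3 mm short, against the 6 mm limit. That probably comes from picking its near edge in the picture, because the wrist view after it was seated put it about 1–2 mm the other way.
- **Ejector and cassette:** I pressed the ejector to its end stop (27 N) and it sprang back. The cassette came out about 53 mm, and I drew it out with the gripper turned half round so the wrist camera stayed clear of the centrifuge.
- **Final check:** the cassette is upright on the ribs of the blue carrier and within about 4 mm of centre lengthwise. The ejector is out, and the timer, small bottle and tall cassette look unmoved. The arm is clear, with no force on the wrist.

No carrier was knocked aside as far as I could see, and I noticed no loss of grip.

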